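# Pack ground discs into the transport case, draw the lid down and lock it

## Robot

A 7-joint arm with a two-finger parallel gripper is mounted at the origin on a cart in front of the work surface, level with it; the furniture and walls round the work are solid. World frame = base frame: x ahead of the robot, y to its left, z up, the work surface at z = 0. Lengths are in mm, angles in rad, forces in N, time in s.
With the tool pointing down it reaches from about 400 to 850 mm from the base axis. Payload 4.5 kg.
Tool frame: the origin (TCP) lies at the centre of the arm's flange, where the gripper is bolted on; the fingertips stand 166 mm ahead of it and the grasp point (between the pads) lies bot.grip_depth ahead of it (bot.grip_depth is the distance from the TCP to the grasp point, in mm); z points along the fingers, y is the direction in which the jaws open and shut (so a half turn about z gives the same grasp; the last joint's range is limited). The gripper opens to 88 mm and grips with 3 to 60 N. Pads are 18 mm wide; open, the fingers measure 123 mm over their backs; the gripper's body (75 mm by 187 mm) begins 45 mm behind the grasp point.
Start: joints at [1.227, 0.689, -0.195, 1.565, 0.157, 0.902, -0.215], TCP at [230.571, -580.926, 404.743] pointing down, gripper open.
Joint ranges: [-3.01, 3.01], [-0.46, 2.08], [-1.47, 1.51], [0.13, 2.56], [-1, 4.14], [0.04, 2.09], [-2.66, 2.66]. Speed limits (rad/s): [2.57, 2.57, 3.14, 3.14, 3.14, 3.14, 3.14].

## Interface

Orientations are given as a rotation vector (axis times angle).
In Python, from station import bot, optics, search_frame, place_of gives the robot as it stands.
- The arm moves only by the tool apply_moves, never from a script. Its argument "rows" is text: rows parted by semicolons, each of 6 numbers parted by spaces: the shift along the world's x, y, z in cm, then the turn, a rotation vector about the world's x, y, z in degrees. A call has 1 to 10 rows; each row shifts and turns the pose as measured when the row begins; what a row does not reach is not made up. A row lasts 1/12 s, in which the tool goes at most 41.7 mm and 7.16 degrees, less where a joint would pass 70% of its speed; a pose out of reach is approached as far as the arm can. A call is refused whole if a number of a shift passes 4.17 or a number of a turn 7.16, either way. A call with a gripper value outside its range is refused whole. "jaw" is the gripper's target within -1 to 1 (shut at 1, half-way at 0, fully open at -1), set as the call begins (left out, the last holds). The fingers move at their own pace and stop on an object; "newtons" is the grip in N (left out, the last holds). Time passes only in rows, so rows that do not move let the fingers close. It gives the time, the measured TCP pose, the force and the opening at its end, in the units of the state.
- bot.state(): the state, without advancing time (a new reading comes with each control period).
- optics.camera(name): name is "scene" or "top"; returns a dict with "img" (384x512x3 uint8, blue, green, red), "mtx" (3x3 intrinsics, pixels), "view" (4x4, takes a point from world to camera coordinates). Camera axes: x right, y down, z forward; pixel columns grow to the right and rows downward; lengths in mm; the calibration is good to about 2 mm. A picture is of the moment at which its call begins. There is no depth.
- bot.hand_in(): hands the job in, once; it reports no verdict.
Trained networks look in a picture, given as the dict that the camera call returned (one of the last four; its "shot" number tells which), for a name from the list of things; names that differ only in an ending like _2 or _b are one class to them, and where a whole thing is asked for, a point or a joint stands for the part that bears it (a point fixed in the world has none). Each returns a list of dicts, best first, with "confidence" (0 to 1); they miss things now and then, are a little off and sometimes report something else, mostly with a low value. They report only what shows in the picture. A call takes as long as a camera call. They do not tell look-alikes from the thing itself.
- search_frame(picture, name): "point" ([x, y, z] in mm, in world coordinates, good to about 4 mm: the middle of the surface that is visible of it).
- place_of(picture, name): "point" ([x, y, z] in mm, in world coordinates, good to about 4 mm: a listed point, or the origin of a listed thing).
The state is a dict: "t": time; "joint_positions": joint angles; "dq": joint speeds; "joint_efforts": joint torques, N m; "position": TCP position; "ee_rot": TCP orientation; "contact_force": force on the tool from outside, world axes, zero at the start; "moment": the same for the moment, N m; "grip_width": finger opening in mm.
Only numpy, scipy, OpenCV 4.12 (cv2) and the standard library are available. Lean on these libraries where they do the work, as an engineer would, in place of code of your own. Each camera call takes 0.05 s, during which the arm holds its last target.

## Task

Get the sample case ready for the courier: stand every plain steel disc that stands loose on the open bench to the right of the case flat in the black tray inside it, one to a bay, and then shut the lid. With the lid shut, hook the claw of each of the two draw latches over its keeper on the lid and, with the claw hooked, swing that latch's lever down over centre until it lies against the case. Also fold the hasp down flat over its staple and push the bent locking pin through the staple in front of it, far enough that its tip shows well out of the other side; leave the standard discs in the other tray, the jar and the screwdriver where they are.

Things in the scene. Friction and masses are not known exactly. Their poses are not given: they have to be found in the camera images.
- case: grey case fixed on the bench, 130 (x) by 206 (y) mm, body 70 mm high, 98 with lid, walls 6; origin: centre of its underside; front looks to its -x, left is +y. In it a black tray with four bays of 53 (x) by 91 (y) mm, centred at x +-27.5, y +-46.5 mm, floors 8 mm and cross walls up to 23 mm above the bench. On the front: draw latches at y = +76 (left) and -76 mm (right), staple and hasp in the middle
- lid (a joint): lid hinge, rad: 0 shut, starts open at 1.60 to 1.72, stop at 1.8; it stays wherever it is left (stiff hinge, up to about 3 N at the free edge)
- lid_hinge (a point): middle of the lid's hinge line, at the rear top edge of the case body, 70 mm above the bench; it runs along the case's y. The shut lid reaches 130 mm in front of it and 28 mm above it, a shell with a flat top
- keeper_l (a point): middle of the top of the left keeper, an upright steel lip on the lid's front, 3 mm thick, 18 wide (y), 7 high above its shelf, its middle 11.5 mm out from the lid's face: behind it is a groove 10 mm wide. 82 mm above the bench with the lid shut. Axes turn with the lid; shut, they are the case's
- keeper_r (a point): middle of the top of the right keeper, an upright steel lip on the lid's front, 3 mm thick, 18 wide (y), 7 high above its shelf, its middle 11.5 mm out from the lid's face: behind it is a groove 10 mm wide. 82 mm above the bench with the lid shut. Axes turn with the lid; shut, they are the case's
- lever_l (a joint): left draw latch lever, rad: 0 hanging down against the case (closed), 1.57 straight out, 2.6 stop; starts at 2.2 to 2.4, stays where left. Pivot along y, 58 mm above the bench, 14 mm out from the case's front; handle a plate 20 mm wide, to 45 mm from the pivot, outer face 6 mm in front of it. With the claw hooked it draws tight from about 1.1 rad on (a few N at the tip) and past centre (0.25) holds itself at 0
- lever_r (a joint): right draw latch lever, rad: 0 hanging down against the case (closed), 1.57 straight out, 2.6 stop; starts at 2.2 to 2.4, stays where left. Pivot along y, 58 mm above the bench, 14 mm out from the case's front; handle a plate 20 mm wide, to 45 mm from the pivot, outer face 6 mm in front of it. With the claw hooked it draws tight from about 1.1 rad on (a few N at the tip) and past centre (0.25) holds itself at 0
- claw_l (a point): bearing point of the left claw, under its bridge; hooked, it sits on keeper_l. Steel head 26 mm wide (y; grip across it); a plate hangs 12 mm down 5 to 8 mm in front of the point, a nib 5.5 mm down 4.5 to 8 mm behind it must drop into the groove behind the lip. Sprung (4 N per mm). Its rod, 34 mm, hinges on the lever 13 mm from the lever's pivot, so it drags the lever along; stays where left
- claw_r (a point): bearing point of the right claw, under its bridge; hooked, it sits on keeper_r. Steel head 26 mm wide (y; grip across it); a plate hangs 12 mm down 5 to 8 mm in front of the point, a nib 5.5 mm down 4.5 to 8 mm behind it must drop into the groove behind the lip. Sprung (4 N per mm). Its rod, 34 mm, hinges on the lever 13 mm from the lever's pivot, so it drags the lever along; stays where left
- hasp (a joint): hasp hinge on the lid's front, rad: 0 hanging down flat against the case over the staple, 1.57 straight out from the lid's face, 2.4 the stop; starts at 0.9 to 1.6; stays where it is left (light: under 1 N at 20 mm from the pivot)
- hasp_hinge (a point): middle of the hasp's pivot, on the lid's front, 14 mm above the lid's lower edge and 3.5 mm out from its face (84 mm above the bench when the lid is shut); the pivot runs along the case's y
- hasp_tip (a point): middle of the hasp's free end, 61 mm from its pivot. The hasp is a steel strap 34 mm wide (y), 3 mm thick, solid from 4 to 26 mm from the pivot, then a slot 24 mm wide from 26 to 51 mm through which the staple comes, then a cross bar
- staple (a point): centre of the staple's hole, 48 mm above the bench, 11.5 mm out from the case's front; axes as the case. A loop of steel strip 18 mm wide (y), standing 20 mm out, 17 mm high; hole 12 mm high, running along y; with the hasp down 12.5 mm of the hole's depth (x) stay free in front of the hasp
- pin: L-shaped locking pin, 50 g, lying left of the case: black square handle 10 mm thick, 50 long, and at its end a round 7 mm steel shank at a right angle. Origin under the corner; shank along its -y to 35 mm (last 6 tapered), handle along its -x to 45 mm, both axes 5 mm above the underside. Gripped across the handle 25 to 40 mm out from the shank, fingers clear the staple
- pin_tip (a point): tip of the shank, on its axis
- pin_root (a point): the shank's axis where it leaves the handle, 30 mm from the tip
- disc_1: plain ground steel disc, 37 mm across, 32 mm tall, 0.15 to 0.38 kg; origin at the centre of its underside; one of the two to four discs standing loose on the open bench to the right of the case (absent: None)
- disc_2: plain ground steel disc, 36 mm across, 32 mm tall, 0.15 to 0.38 kg; origin at the centre of its underside; one of the two to four discs standing loose on the open bench to the right of the case (absent: None)
- disc_3: plain ground steel disc, 32 mm across, 34 mm tall, 0.15 to 0.38 kg; origin at the centre of its underside; one of the two to four discs standing loose on the open bench to the right of the case (absent: None)
- disc_4: plain ground steel disc, 38 mm across, 26 mm tall, 0.15 to 0.38 kg; origin at the centre of its underside; one of the two to four discs standing loose on the open bench to the right of the case (absent: None)
- jar: white screw-cap sample jar, 36 mm across, 69 mm tall, a bystander left of the case; origin under its middle
- driver: screwdriver with a red handle, 165 mm long, 22 mm wide, lying behind the discs, a bystander; origin under its middle
- std_a: brass standard disc, 36 mm across, 30 mm tall, in the second black tray on the bench near the robot; leave it; origin at the centre of its underside
There are look-alikes about, which are no part of the job. Leave any red look-alike of the disc_1 alone.

How it is judged:
By the outcome, as a careful person would: the job done as asked, in the order asked, and still so for the second after the job is handed in, with the robot touching nothing.
Of disc_1, disc_2, disc_3, disc_4 only 2 to 4 are there at a start; the rules pass over those that are not, and their reading is None.
At some moment in a run one of disc_1, disc_2, disc_3, disc_4, pin may be knocked a few centimetres aside while the robot is not near it.
Once in a run the grip may slacken for a moment while it holds something.
It also fails if it takes over 210 s, if anything falls off the work surface, if the arm or the gripper's body presses on something with over 40 N, if the wrist force passes 120 N, or if a joint passes its speed limit or range.

## Working session

There is one attempt and no reset: what is moved stays moved. The work goes in short steps, Python scripts to look and compute and a tool call to move; the robot and the scene stay as the last step left them, time stands still between calls to the robot, and variables do not carry over. Pictures are saved under pics/ and viewed, and the job is handed in when it is done.

Besides the shell and the picture viewer there is one more tool, called after "Request:" as name(argument=value, ...) on one line, values as JSON. apply_moves: Moves the arm, as the interface text tells. Its arguments: {"type":"object","properties":{"rows":{"type":"string"},"jaw":{"type":"number"},"newtons":{"type":"number"}},"required":["rows"]}

```bash
ls; mkdir -p pics; cat > h.py <<'E'
from station import bot, optics, search_frame, place_of
import numpy as np, cv2
from scipy.spatial.transform import Rotation as R
np.set_printoptions(precision=1,suppress=True)
def proj(p,P):
    c=p['view']@np.append(np.array(P,float),1); q=p['mtx']@c[:3]; return q[:2]/q[2]
def unproj(p,uv,z):
    "pixel -> world point at height z"
    V=p['view']; Rm=V[:3,:3]; t=V[:3,3]; o=-Rm.T@t
    d=Rm.T@(np.linalg.inv(p['mtx'])@np.array([uv[0],uv[1],1.]))
    return o+d*(z-o[2])/d[2]
def save(p,name,box=None,s=1):
    im=p['img']
    if box: im=im[box[1]:box[3],box[0]:box[2]]
    if s!=1: im=cv2.resize(im,None,fx=s,fy=s,interpolation=cv2.INTER_CUBIC)
    cv2.imwrite('pics/'+name+'.png',im)
def st():
    s=bot.state(); print('t',round(s['t'],2),'pos',np.array(s['position']),'F',np.array(s['contact_force']),'w',s['grip_width'])
    print(R.from_rotvec(s['ee_rot']).as_matrix().round(3)); return s
E
python3 - <<'E'
from h import *
st(); print(bot.grip_depth)
for n in ['scene','top']:
    p=optics.camera(n); save(p,n+'0'); print(n,p['img'].shape,(-p['view'][:3,:3].T@p['view'][:3,3]),p['mtx'])
    for k in ['case','lid_hinge','keeper_l','keeper_r','claw_l','claw_r','hasp_hinge','hasp_tip','staple','pin','pin_tip','pin_root','disc_1','jar','driver','std_a']:
        print(k,[(np.array(d['point']),round(d['confidence'],2),proj(p,d['point']).round()) for d in place_of(p,k)])
E
```

```text
pics
t 0.0 pos [ 230.4 -580.6  403.9] F [ 0.9 -0.1  0.7] w 87.82457723585324
[[ 0.9  0.4 -0. ]
 [ 0.4 -0.9  0. ]
 [-0.  -0.  -1. ]]
147.29999999999998
scene (384, 512, 3) [ -47.3 -673.   563.4] [[382.7   0.  256.1]
 [  0.  382.7 196.1]
 [  0.    0.    1. ]]
case [(array([553.5,  40.1,   4.2]), 0.73, array([257., 208.]))]
lid_hinge [(array([612.8,  32.8,  71.7]), 0.58, array([275., 181.]))]
keeper_l [(array([641.6, -42.3, 211.1]), 0.87, array([305., 140.])), (array([640.6, 114. , 211.8]), 0.8, array([265., 124.]))]
keeper_r [(array([641.6, -42.3, 211.1]), 0.87, array([305., 140.])), (array([640.6, 114. , 211.8]), 0.8, array([265., 124.]))]
claw_l [(array([447.7, 121.9,  96.7]), 0.45, array([208., 179.])), (array([450.2, -32.8,  95.6]), 0.38, array([244., 201.]))]
claw_r [(array([447.7, 121.9,  96.7]), 0.45, array([208., 179.])), (array([450.2, -32.8,  95.6]), 0.38, array([244., 201.]))]
hasp_hinge [(array([647.5,  39.3, 258.9]), 0.59, array([286., 114.])), (array([645.2,  37.9, 200.9]), 0.57, array([285., 135.]))]
hasp_tip [(array([648.9,  37.9, 263.8]), 0.67, array([287., 112.]))]
st
[... 2287 characters left out ...]
[342., 186.])), (array([ 469. , -288.5,    0.3]), 0.61, array([368., 216.])), (array([ 563.7, -316.9,   -1.4]), 0.53, array([377., 180.])), (array([ 539.9, -155.3,    3.5]), 0.46, array([316., 190.])), (array([ 450.5, -188.3,    2.1]), 0.42, array([330., 224.]))]
jar [(array([561.9, 292.2,   0.8]), 0.83, array([146., 185.])), (array([636.7, 113.3, 211. ]), 0.5, array([203., 136.])), (array([471.7, 231.1,   0.7]), 0.26, array([169., 219.]))]
driver [(array([ 661. , -201. ,    0.7]), 0.88, array([332., 145.]))]
std_a [(array([476.2,  42.5,  48.7]), 0.54, array([241., 215.])), (array([ 376.7, -308.4,    0.7]), 0.45, array([378., 252.])), (array([633.6, 110. , 209.8]), 0.4, array([204., 137.]))]
```

```bash
python3 - <<'E'
import cv2
a=cv2.imread('pics/scene0.png');cv2.imwrite('pics/scene0b.png',cv2.resize(a[90:340,160:420],None,fx=3,fy=2.4*1.0) if 0 else cv2.resize(a[100:330,160:420],None,fx=2.6,fy=2.6,interpolation=2))
a=cv2.imread('pics/top0.png');cv2.imwrite('pics/top0b.png',cv2.resize(a[90:290,130:420],None,fx=2.7,fy=2.7,interpolation=2))
E
```

```text
(no output)
```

The top view shows three plain steel discs at full-image pixels (333,224), (372,216) and (382,179). Two red look-alikes stand at (318,190) and (344,186), and the holed discs in the near tray are standards. I'll enlarge to confirm this and to pin down the case pose.

```bash
python3 - <<'E'
from h import *
p=optics.camera('top')
save(p,'right1',(300,130,440,260),5)
save(p,'case1',(180,110,300,240),4.6)
save(p,'full1',None,1.5)
g=cv2.cvtColor(p['img'],cv2.COLOR_BGR2HSV)
for uv in [(333,224),(372,216),(382,179),(318,190),(344,186)]:
    print(uv,p['img'][uv[1],uv[0]],unproj(p,uv,32))
for uv in [(200.4,159.3),(282.2,159.3),(200.4,210.4),(282.2,210.4)]: print(unproj(p,uv,70))
for k in ['lever_l','hasp','lid','disc_1']:
  print(k,[(np.array(d['point']),round(d['confidence'],2),proj(p,d['point']).round()) for d in search_frame(p,k)])
E
```

```text
(333, 224) [222 227 232] [ 449.7 -189.3   32. ]
(372, 216) [218 223 230] [ 468.  -288.4   32. ]
(382, 179) [217 223 229] [ 561.7 -318.7   32. ]
(318, 190) [ 30  32 231] [ 536.6 -154.7   32. ]
(344, 186) [ 28  31 230] [ 545.6 -221.2   32. ]
[614.3 138.9  70. ]
[610.3 -63.   70. ]
[487.9 139.4  70. ]
[484.2 -59.7  70. ]
lever_l [(array([448.5, -37.6,  99.8]), 0.62, array([274., 225.])), (array([639. ,  40.1, 239.6]), 0.5, array([237., 130.])), (array([450.2, 119.5,  96.8]), 0.47, array([207., 226.])), (array([ 448.3, -187. ,   35.6]), 0.16, array([332., 225.]))]
hasp [(array([639.8,  37.6, 242.2]), 0.64, array([238., 129.]))]
lid [(array([635.8,  43.1, 140.7]), 0.92, array([238., 143.])), (array([ 656.8, -168.6,   19.8]), 0.46, array([321., 145.])), (array([447.5, -32.9,  97.9]), 0.33, array([272., 225.])), (array([457.3, 218.4,   9.3]), 0.21, array([173., 224.]))]
disc_1 [(array([ 540.3, -151.2,   33.6]), 0.76, array([317., 189.])), (array([ 549.9, -220.3,   35. ]), 0.63, array([344., 184.])), (array([ 560.7, -315.6,   29.6]), 0.56, array([381., 180.])), (array([ 470.8, -284.1,   24.2]), 0.56, array([369., 215.])), (array([ 450.8, -185.1,   34.1]), 0.44, array([331., 224.]))]
```

The crop confirms three plain steel discs, all clear of the reds. I'll check how high the furniture to the right stands.

```bash
python3 - <<'E'
from h import *
s=bot.state();M=R.from_rotvec(s['ee_rot']).as_matrix();print(M.round(3),np.degrees(np.arctan2(M[1,1],M[0,1])),s['joint_positions'])
E
```

```text
[[ 0.9  0.4  0. ]
 [ 0.4 -0.9 -0. ]
 [ 0.   0.  -1. ]] -68.35298346754367 [ 1.2  0.7 -0.2  1.6  0.2  0.9 -0.2]
```

Request:
apply_moves(rows="2.4 2.93 -1 0 0 -2.26;2.4 2.93 -1 0 0 -2.26;2.4 2.93 -1 0 0 -2.26;2.4 2.93 -1 0 0 -2.26;2.4 2.93 -1 0 0 -2.26;2.4 2.93 -1 0 0 -2.26;2.4 2.93 -1 0 0 -2.26;2.4 2.93 -1 0 0 -2.26;2.4 2.93 -1 0 0 -2.26;2.4 2.93 -1 0 0 -2.26", jaw=-0.6)

```text
t: 2.78
position: [469.2, -285.4, 304.4]
ee_rot: [3.124, -0.095, -0.003]
contact_force: [0.3, -0.1, 0.3]
grip_width: 70.6
```

Request:
apply_moves(rows="-0.1 -0.3 -4 0 0 2.5;0 0 -4 0 0 0;0 0 -4 0 0 0;0 0 -0.8 0 0 0;0 0 0 0 0 0")

```text
t: 3.2
position: [480.8, -273.9, 172.1]
ee_rot: [3.13, 0.014, 0.02]
contact_force: [0.1, 0.1, 0.1]
grip_width: 70.6
```

Request:
apply_moves(rows="0 0 0 0 0 0;0 0 0 0 0 0;0 0 0 0 0 0;0 0 0 0 0 0;0 0 0 0 0 0;0 0 0 0 0 0", jaw=1, newtons=30)

```text
t: 3.7
position: [482.1, -278.5, 180.5]
ee_rot: [3.122, 0.006, 0.036]
contact_force: [0.1, -0.2, -2.1]
grip_width: 35.4
```

```bash
python3 - <<'E'
from h import *
st()
p=optics.camera('top'); save(p,'g1t',(300,130,440,260),5)
p=optics.camera('scene'); save(p,'g1s',(230,180,430,340),3.5)
E
```

```text
t 3.7 pos [ 482.1 -278.5  180.5] F [ 0.1 -0.2 -2.1] w 35.356604026225774
[[ 1.  0.  0.]
 [ 0. -1. -0.]
 [ 0.  0. -1.]]
```

The disc is gripped off-centre because the arm was still coasting when I descended. I'll open, find the disc again and regrip, and let the arm settle from now on.

Request:
apply_moves(rows="0 0 0 0 0 0;0 0 0 0 0 0;0 0 0 0 0 0;0 0 0 0 0 0", jaw=-0.6)

```text
t: 4.13
position: [482.1, -277.6, 180.5]
ee_rot: [3.123, 0.007, 0.035]
contact_force: [0.0, -0.1, 1.1]
grip_width: 59.6
```

```bash
python3 - <<'E'
from h import *
st()
p=optics.camera('scene'); save(p,'g2s',(230,180,430,340),3.5)
print([(np.array(d['point']),round(d['confidence'],2),proj(p,d['point']).round()) for d in place_of(p,'disc_1')])
E
```

```text
t 4.13 pos [ 482.1 -277.6  180.5] F [ 0.  -0.1  1.1] w 59.61658253435532
[[ 1.  0.  0.]
 [ 0. -1. -0.]
 [ 0.  0. -1.]]
[(array([ 454.9, -193.7,    0.2]), 0.63, array([289., 264.])), (array([ 551.1, -220.6,   -6.5]), 0.59, array([326., 255.])), (array([ 564.8, -321.6,   -2.1]), 0.53, array([365., 273.])), (array([ 544.5, -154.3,   -2.2]), 0.45, array([304., 242.]))]
```

```bash
python3 - <<'E'
from h import *
p=optics.camera('scene')
for z in (26,32): print(unproj(p,(324.6,272.9),z))
E
```

```text
[ 469.2 -284.2   26. ]
[ 463.4 -288.5   32. ]
```

Request:
apply_moves(rows="-1.5 -0.7 -0.5 0 0 -0.5;0 0 0 0 0 0;0 0 0 0 0 0;0 0 0 0 0 0")

```text
t: 4.62
position: [467.9, -284.3, 175.4]
ee_rot: [3.124, -0.005, 0.037]
contact_force: [-0.7, -0.6, -0.8]
grip_width: 70.4
```

Request:
apply_moves(rows="0 0 0 0 0 0;0 0 0 0 0 0;0 0 0 0 0 0;0 0 0 0 0 0;0 0 0 0 0 0;0 0 0 0 0 0", jaw=1, newtons=35)

```text
t: 5.12
position: [470.4, -282.7, 175.9]
ee_rot: [3.124, -0.0, 0.041]
contact_force: [-0.7, -0.4, 0.2]
grip_width: 37.1
```

```bash
python3 - <<'E'
from h import *
st()
p=optics.camera('scene'); save(p,'g3s',(230,180,430,340),3.5)
E
```

```text
t 5.12 pos [ 470.4 -282.7  175.9] F [-0.7 -0.4  0.2] w 37.14475773430569
[[ 1. -0.  0.]
 [ 0. -1. -0.]
 [ 0.  0. -1.]]
```

Request:
apply_moves(rows="0 0 2.5 0 0 0;0 0 4 0 0 0;0 0 4 0 0 0;0.5 2 0.5 0 0 0;0.6 3.5 0 0 0 0;0.6 3.5 0 0 0 0;0.6 3.5 0 0 0 0;0.6 3.5 0 0 0 0;0 0 0 0 0 0;0 0 0 0 0 0")

```text
t: 6.0
position: [497.4, -118.0, 289.7]
ee_rot: [3.124, -0.01, 0.041]
contact_force: [-1.0, -1.5, -1.8]
grip_width: 37.0
```

```bash
python3 - <<'E'
from h import *
st()
p=optics.camera('scene'); save(p,'g4s',(200,120,400,280),3.5)
E
```

```text
t 6.0 pos [ 497.4 -118.   289.7] F [-1.  -1.5 -1.8] w 37.01886621358712
[[ 1. -0.  0.]
 [-0. -1. -0.]
 [ 0.  0. -1.]]
```

Request:
apply_moves(rows="0.8 2.8 0 0 0 0;0.8 2.8 0 0 0 0;0.8 2.8 0 0 0 0;0.5 2.2 0 0 0 0;0 0 0 0 0 0;0 0 0 0 0 0;0 0 0 0 0 0")

```text
t: 6.63
position: [526.5, -16.7, 288.7]
ee_rot: [3.12, -0.034, 0.038]
contact_force: [-0.4, -0.2, -2.7]
grip_width: 37.3
```

```bash
python3 - <<'E'
from h import *
st()
p=optics.camera('scene'); save(p,'g5s',(200,120,360,240),4.5)
p=optics.camera('top'); save(p,'g5t',(180,110,320,240),4.5)
E
```

```text
t 6.63 pos [526.5 -16.7 288.7] F [-0.4 -0.2 -2.7] w 37.26257998157518
[[ 1. -0.  0.]
 [-0. -1. -0.]
 [ 0.  0. -1.]]
```

Request:
apply_moves(rows="0 0.9 -2 0 0 0;0 0 -2.5 0 0 0;0 0 -2.5 0 0 0;0 0 -1 0 0 0;0 0 0 0 0 0;0 0 0 0 0 0")

```text
t: 7.23
position: [526.2, -17.9, 208.0]
ee_rot: [3.115, -0.06, 0.044]
contact_force: [0.2, 0.0, -1.9]
grip_width: 37.1
```

```bash
python3 - <<'E'
from h import *
st()
p=optics.camera('scene'); save(p,'g6s',(200,120,360,240),4.5)
E
```

```text
t 7.23 pos [526.2 -17.9 208. ] F [ 0.2  0.  -1.9] w 37.055538183444604
[[ 1. -0.  0.]
 [-0. -1. -0.]
 [ 0.  0. -1.]]
```

Request:
apply_moves(rows="0 1 0 0 0 1;0 0.3 0 0 0 0;0 0 0 0 0 0;0 0 0 0 0 0")

```text
t: 7.62
position: [527.5, -4.1, 211.9]
ee_rot: [3.115, -0.031, 0.054]
contact_force: [-0.4, 0.1, -1.6]
grip_width: 37.0
```

Request:
apply_moves(rows="-0.1 -0.3 -1 0 0 0;0 0 -1 0 0 0;0 0 0 0 0 0;0 0 0 0 0 0")

```text
t: 7.95
position: [526.4, -6.9, 192.2]
ee_rot: [3.116, -0.03, 0.059]
contact_force: [-0.8, 0.8, 11.0]
grip_width: 37.1
```

```bash
python3 - <<'E'
from h import *
st()
p=optics.camera('scene'); save(p,'g7s',(210,140,310,215),7)
print(proj(p,[526,-7,40]),proj(p,[526,-7,55]))
p=optics.camera('top'); print(unproj(p,(242.6,187.8),23))
E
```

```text
t 7.95 pos [526.4  -6.9 192.2] F [-0.8  0.8 11. ] w 37.12440426079713
[[ 1. -0.  0.]
 [-0. -1. -0.]
 [ 0.  0. -1.]]
[260.8 206.4] [260.9 201.6]
[547.1  37.3  23. ]
```

Request:
apply_moves(rows="0 0 -0.3 0 0 0;0 0 -0.1 0 0 0")

```text
t: 8.22
position: [525.4, -7.0, 188.8]
ee_rot: [3.116, -0.03, 0.056]
contact_force: [-1.4, 1.8, 11.9]
grip_width: 36.7
```

```bash
python3 - <<'E'
from h import *
p=optics.camera('scene')
for z in (40,45,50): print(unproj(p,(261.4,205.7),z))
st()
E
```

```text
[529.7  -5.   40. ]
[524.2 -11.4  45. ]
[518.7 -17.8  50. ]
t 8.27 pos [525.4  -6.9 188.9] F [-2.8  0.7 10.3] w 37.09685688762345
[[ 1. -0.  0.]
 [-0. -1. -0.]
 [ 0.  0. -1.]]
```

Request:
apply_moves(rows="0 0 0 0 0 0;0 0 0 0 0 0;0 0 0 0 0 0", jaw=-0.05)

```text
t: 8.52
position: [525.2, -7.6, 187.6]
ee_rot: [3.116, -0.031, 0.056]
contact_force: [0.4, -0.2, -0.0]
grip_width: 46.3
```

Request:
apply_moves(rows="0 0 2 0 0 0;0 0 3 0 0 0;0 0 3 0 0 0;0 0 3 0 0 0;0 -4 0 0 0 0;0 -4 0 0 0 0;0 -4 0 0 0 0;0 -4 0 0 0 0;0 0 0 0 0 0;0 0 0 0 0 0")

```text
t: 9.35
position: [524.8, -171.9, 298.5]
ee_rot: [3.114, -0.018, 0.055]
contact_force: [0.5, 1.9, 0.2]
grip_width: 46.2
```

```bash
python3 - <<'E'
from h import *
st()
p=optics.camera('scene'); save(p,'g8s',(210,120,340,220),5.5)
p=optics.camera('top'); save(p,'g8t',(180,110,300,220),5)
print([(np.array(d['point']),round(d['confidence'],2),proj(p,d['point']).round()) for d in place_of(p,'disc_1')])
E
```

```text
t 9.35 pos [ 524.8 -171.9  298.5] F [0.5 1.9 0.2] w 46.227015685919284
[[ 1. -0.  0.]
 [-0. -1. -0.]
 [ 0.  0. -1.]]
[(array([530.6, -10.8,  12.4]), 0.69, array([261., 194.])), (array([ 451.6, -188.9,    2.1]), 0.63, array([330., 224.]))]
```

```bash
cat >> h.py <<'E'
def ov(p,discs,segs,name,box,s):
    im=cv2.resize(p['img'],None,fx=s,fy=s,interpolation=cv2.INTER_CUBIC)
    f=lambda P:tuple(int(v) for v in (proj(p,P)+0.5)*s)
    for (x,y,z,r) in discs:
        a=np.linspace(0,2*np.pi,60)
        cv2.polylines(im,[np.array([f((x+r*np.cos(t),y+r*np.sin(t),z)) for t in a])],True,(0,0,255),1)
    for A,B in segs: cv2.line(im,f(A),f(B),(0,255,255),1)
    cv2.imwrite('pics/'+name+'.png',im[int(box[1]*s):int(box[3]*s),int(box[0]*s):int(box[2]*s)])
E
python3 - <<'E'
from h import *
p=optics.camera('top')
for z in (38,40,46): print(unproj(p,(262.4,197.4),z))
c=unproj(p,(262.4,197.4),40)
cx,cy=549,38.5; yw=np.radians(-0.8)
def C(x,y,z): return (cx+x*np.cos(yw)-y*np.sin(yw),cy+x*np.sin(yw)+y*np.cos(yw),z)
segs=[(C(0,-92,23),C(0,92,23)),(C(-54,0,23),C(54,0,23))]
for z,hx,hy in ((70,65,103),):
    q=[C(-hx,-hy,z),C(hx,-hy,z),C(hx,hy,z),C(-hx,hy,z)]
    segs+=[(q[i],q[(i+1)%4]) for i in range(4)]
q=[C(-1,-93,8),C(-54,-93,8),C(-54,-1,8),C(-1,-1,8)]
segs+=[(q[i],q[(i+1)%4]) for i in range(4)]
ov(p,[(c[0],c[1],40,18.5),(c[0],c[1],8,18.5)],segs,'ov1',(185,120,300,235),6)
E
```

```text
[519.9 -12.8  38. ]
[519.7 -12.8  40. ]
[519.1 -12.7  46. ]
```

The disc is tilted, with its rear edge on the cross wall: the top is offset about 10 mm forward of the base. I'll grip it lightly again and shift it forward.

Request:
apply_moves(rows="0 3.5 0 0 0 0;0 4 0 0 0 0;0 4 0 0 0 0;0 3 0 0 0 0;0 0 0 0 0 0;0 0 0 0 0 0;0 0 0 0 0 0")

```text
t: 10.13
position: [523.9, -7.2, 297.5]
ee_rot: [3.12, 0.016, 0.054]
contact_force: [0.1, 0.8, 0.8]
grip_width: 46.0
```

```bash
cat >> h.py <<'E'
def corr(yaw=-0.8,pitch=0):
    """rotvec deg (world) taking present tool to jaws along case y, tool down, leaning by pitch deg (hand to -x)"""
    s=bot.state(); M=R.from_rotvec(s['ee_rot'])
    T=R.from_euler('z',yaw,degrees=True)*R.from_euler('y',-pitch,degrees=True)*R.from_matrix(np.diag([1.,-1,-1]))
    T2=T*R.from_euler('z',180,degrees=True)
    c=[(T*M.inv()).as_rotvec(degrees=True),(T2*M.inv()).as_rotvec(degrees=True)]
    r=min(c,key=np.linalg.norm)
    d=M.as_matrix()[:,2]
    print('t',round(s['t'],2),'TCP',np.array(s['position']).round(1),'tip',(np.array(s['position'])+166*d).round(1),'F',np.array(s['contact_force']).round(1),'w',round(s['grip_width'],1),'corr',r.round(2))
E
python3 -c "
from h import *
corr()"
```

```text
t 10.13 TCP [523.9  -7.2 297.5] tip [529.6 -10.7 131.6] F [0.1 0.8 0.8] w 46.0 corr [ 1.2  2.  -1.4]
```

Request:
apply_moves(rows="0.1 -0.4 -2 1.2 2 -1.4;0 0 -2 0 0 0;0 0 -2 0 0 0;0 0 0 0 0 0;0 0 0 0 0 0")

```text
t: 10.55
position: [525.6, -14.0, 236.7]
ee_rot: [3.14, -0.028, 0.003]
contact_force: [0.2, -0.5, 1.2]
grip_width: 46.3
```

```bash
python3 -c "
from h import *
corr()"
```

```text
t 10.55 TCP [525.6 -14.  236.7] tip [525.9 -14.2  70.7] F [ 0.2 -0.5  1.2] w 46.3 corr [0.1 0.1 0.2]
```

Request:
apply_moves(rows="0 0.1 -2 0 0 0;0 0 -2 0 0 0;0 0 -0.6 0 0 0;0 0 0 0 0 0;0 0 0 0 0 0")

```text
t: 10.97
position: [527.3, -15.8, 194.2]
ee_rot: [3.139, -0.034, 0.013]
contact_force: [0.4, -0.0, 1.1]
grip_width: 46.5
```

Request:
apply_moves(rows="0 0 0 0 0 0;0 0 0 0 0 0;0 0 0 0 0 0;0 0 0 0 0 0", jaw=1, newtons=15)

```text
t: 11.3
position: [528.2, -16.1, 197.6]
ee_rot: [3.139, -0.035, 0.02]
contact_force: [0.6, 0.0, -2.0]
grip_width: 38.0
```

Request:
apply_moves(rows="0 0 1 0 0 0;0 0 0.8 0 0 0;-0.7 0 0 0 0 0;-0.7 0 0 0 0 0;0 0 0 0 0 0;0 0 0 0 0 0")

```text
t: 11.8
position: [512.4, -16.7, 218.9]
ee_rot: [3.138, -0.036, 0.022]
contact_force: [0.3, -0.4, -1.6]
grip_width: 37.5
```

```bash
python3 -c "
from h import *
corr()
p=optics.camera('scene'); save(p,'g9s',(210,140,310,215),7)"
```

```text
t 11.8 TCP [512.4 -16.7 218.9] tip [514.7 -17.4  52.9] F [ 0.3 -0.4 -1.6] w 37.5 corr [0.2 0.8 0.5]
```

Request:
apply_moves(rows="0.2 0.6 -0.8 0 0.8 0.5;0 0.1 -0.8 0 0 0;0 0 -0.5 0 0 0;0 0 0 0 0 0;0 0 0 0 0 0", newtons=8)

```text
t: 12.27
position: [516.6, -8.8, 194.8]
ee_rot: [3.138, -0.02, 0.004]
contact_force: [0.7, -0.6, -0.4]
grip_width: 38.0
```

Request:
apply_moves(rows="0 0 -0.7 0 0 0;0 0 -0.5 0 0 0;0 0 0 0 0 0")

```text
t: 12.52
position: [519.2, -7.9, 183.9]
ee_rot: [3.139, -0.019, 0.017]
contact_force: [-0.4, -0.0, -1.3]
grip_width: 37.4
```

```bash
python3 -c "
from h import *
corr()
p=optics.camera('scene'); save(p,'g10s',(210,140,310,215),7)"
```

```text
t 12.52 TCP [519.2  -7.9 183.9] tip [520.9  -8.3  17.9] F [-0.4 -0.  -1.3] w 37.4 corr [ 0.1  0.6 -0.1]
```

Request:
apply_moves(rows="0 0 -0.4 0 0 0;0 0 0 0 0 0")

```text
t: 12.73
position: [519.0, -7.9, 180.6]
ee_rot: [3.139, -0.019, 0.017]
contact_force: [-0.1, -0.2, -1.4]
grip_width: 37.3
```

Request:
apply_moves(rows="0 0 0 0 0 0;0 0 0 0 0 0;0 0 0 0 0 0", jaw=-0.05)

```text
t: 12.98
position: [518.4, -8.1, 180.4]
ee_rot: [3.139, -0.02, 0.014]
contact_force: [0.3, 0.3, -0.1]
grip_width: 46.4
```

Request:
apply_moves(rows="0 0 2 0 0 0;0 0 3 0 0 0;0 0 3 0 0 0;0 0 2.5 0 0 0;0 -4 0 0 0 0;0 -4 0 0 0 0;0 -4 0 0 0 0;-2 -3 0 0 0 0;-2 0 0 0 0 0;0 0 0 0 0 0")

```text
t: 13.82
position: [476.1, -159.9, 289.9]
ee_rot: [3.139, -0.003, 0.015]
contact_force: [0.0, 0.0, -0.4]
grip_width: 46.2
```

```bash
python3 -c "
from h import *
corr()
p=optics.camera('top'); save(p,'g11t',(185,120,300,235),6)"
```

```text
t 13.82 TCP [ 476.1 -159.9  289.9] tip [ 477.6 -160.3  123.9] F [ 0.   0.  -0.4] w 46.2 corr [ 0.1  0.5 -0.7]
```

Disc 1 now lies flat. Next is the small disc.

Request:
apply_moves(rows="-1 -1 -1 0 0.5 -0.7;-1 -1 -1 0 0 0;-0.7 -1 -1 0 0 0;0 0 -1 0 0 0;0 0 0 0 0 0;0 0 0 0 0 0", jaw=-0.6)

```text
t: 14.37
position: [458.3, -185.3, 248.7]
ee_rot: [3.14, -0.005, 0.022]
contact_force: [-0.2, 0.5, 0.1]
grip_width: 70.4
```

```bash
python3 -c "
from h import *
corr()
p=optics.camera('scene')
print([(np.array(d['point']),round(d['confidence'],2),proj(p,d['point']).round()) for d in place_of(p,'disc_1')])
save(p,'g12s',(230,180,430,340),3.5)"
```

```text
t 14.37 TCP [ 458.3 -185.3  248.7] tip [ 460.5 -185.5   82.7] F [-0.2  0.5  0.1] w 70.4 corr [ 0.1  0.8 -0.6]
[(array([ 565.4, -317.4,   -1.3]), 0.69, array([363., 272.])), (array([ 552.6, -225.1,   -5. ]), 0.6, array([328., 256.])), (array([ 455.5, -192.6,   -0.1]), 0.58, array([289., 264.])), (array([ 540.8, -154. ,   -0.6]), 0.43, array([303., 242.]))]
```

Request:
apply_moves(rows="-0.6 -0.5 -2 0 0.8 -0.6;0 0 -2.5 0 0 0;0 0 -1 0 0 0;0 0 0 0 0 0;0 0 0 0 0 0")

```text
t: 14.88
position: [456.9, -187.0, 195.1]
ee_rot: [3.14, -0.011, 0.015]
contact_force: [-0.6, -0.2, 0.1]
grip_width: 70.4
```

```bash
python3 -c "
from h import *
corr()"
```

```text
t 14.88 TCP [ 456.9 -187.   195.1] tip [ 458.4 -187.3   29.1] F [-0.6 -0.2  0.1] w 70.4 corr [ 0.1  0.5 -0.4]
```

Request:
apply_moves(rows="-0.6 -0.4 -1 0 0.5 0;-0.2 0 -1 0 0 0;0 0 0 0 0 0;0 0 0 0 0 0")

```text
t: 15.22
position: [449.4, -191.5, 176.6]
ee_rot: [3.138, -0.008, 0.006]
contact_force: [1.3, -0.4, -0.1]
grip_width: 70.7
```

Request:
apply_moves(rows="0 0 0 0 0 0;0 0 0 0 0 0;0 0 0 0 0 0;0 0 0 0 0 0;0 0 0 0 0 0;0 0 0 0 0 0", jaw=1, newtons=35)

```text
t: 15.72
position: [449.9, -191.8, 178.9]
ee_rot: [3.137, -0.009, 0.01]
contact_force: [0.9, 1.3, 0.1]
grip_width: 32.4
```

```bash
python3 -c "
from h import *
corr()
p=optics.camera('scene')
save(p,'g13s',(230,180,330,280),6)"
```

```text
t 15.72 TCP [ 449.9 -191.8  178.9] tip [ 451.  -192.6   12.9] F [0.9 1.3 0.1] w 32.4 corr [ 0.3  0.4 -0.5]
```

Request:
apply_moves(rows="0 0 2.5 0 0.4 -0.5;0 0 4 0 0 0;0 0 4 0 0 0;1 3 0.5 0 0 0;1 4 0 0 0 0;1 4 0 0 0 0;1 4 0 0 0 0;1 4 0 0 0 0;0 3 0 0 0 0;0 0 0 0 0 0")

```text
t: 16.6
position: [498.1, 34.2, 292.4]
ee_rot: [3.138, -0.042, -0.002]
contact_force: [-0.2, -0.2, -1.1]
grip_width: 30.9
```

```bash
python3 -c "
from h import *
corr()"
```

```text
t 16.6 TCP [498.1  34.2 292.4] tip [497.8  33.7 126.4] F [-0.2 -0.2 -1.1] w 30.9 corr [ 0.2 -0.1  0.8]
```

Request:
apply_moves(rows="1 1.8 -0.5 0 0 0.8;0.8 1.6 -0.5 0 0 0;0.5 0.8 0 0 0 0;0 0 0 0 0 0;0 0 0 0 0 0;0 0 0 0 0 0")

```text
t: 17.1
position: [519.4, 79.5, 280.9]
ee_rot: [3.137, -0.01, -0.012]
contact_force: [-0.6, -0.4, -2.9]
grip_width: 30.9
```

```bash
python3 -c "
from h import *
corr()
p=optics.camera('scene')
save(p,'g14s',(200,120,300,220),6)"
```

```text
t 17.1 TCP [519.4  79.5 280.9] tip [518.2  78.7 114.9] F [-0.6 -0.4 -2.9] w 30.9 corr [ 0.3 -0.4 -0.4]
```

Request:
apply_moves(rows="0.7 0.5 -1.5 0 0 0;0.3 0.3 -1.5 0 0 0;0 0 -1.5 0 0 0;0 0 -1.5 0 0 0;0 0 0 0 0 0;0 0 0 0 0 0")

```text
t: 17.65
position: [528.6, 80.0, 218.8]
ee_rot: [3.132, -0.028, -0.013]
contact_force: [0.6, -0.2, -2.4]
grip_width: 31.0
```

```bash
python3 -c "
from h import *
corr()
p=optics.camera('scene')
save(p,'g15s',(200,120,300,220),6)"
```

```text
t 17.65 TCP [528.6  80.  218.8] tip [527.2  78.5  52.8] F [ 0.6 -0.2 -2.4] w 31.0 corr [ 0.5 -0.5  0.2]
```

```bash
python3 -c "
from h import *
p=optics.camera('scene')
for z in (64,70,74): print(unproj(p,(239.5,184.5),z), proj(p,(520,79,z)),proj(p,(527,79,z)))"
```

```text
[530.8  92.5  64. ] [239.4 187.4] [241.4 186.6]
[523.8  83.3  70. ] [239.3 185.5] [241.3 184.7]
[519.2  77.1  74. ] [239.3 184.2] [241.3 183.4]
```

Request:
apply_moves(rows="0 0.4 -1 0.5 -0.5 0;0 0 -1.2 0 0 0;0 0 -0.5 0 0 0;0 0 0 0 0 0;0 0 0 0 0 0")

```text
t: 18.17
position: [529.7, 83.3, 193.9]
ee_rot: [3.141, -0.03, 0.009]
contact_force: [0.7, 0.9, -2.4]
grip_width: 31.3
```

```bash
python3 -c "
from h import *
corr()"
```

```text
t 18.17 TCP [529.7  83.3 193.9] tip [530.7  83.2  27.9] F [ 0.7  0.9 -2.4] w 31.3 corr [0.  0.3 0.3]
```

Request:
apply_moves(rows="-0.2 0 -0.5 0 0 0;0 0 -0.3 0 0 0;0 0 0 0 0 0")

```text
t: 18.42
position: [527.8, 83.1, 187.0]
ee_rot: [3.141, -0.03, 0.012]
contact_force: [-0.6, 0.3, -1.2]
grip_width: 31.4
```

```bash
python3 -c "
from h import *
corr()"
```

```text
t 18.42 TCP [527.8  83.1 187. ] tip [529.   83.1  21. ] F [-0.6  0.3 -1.2] w 31.4 corr [0.  0.4 0.3]
```

Request:
apply_moves(rows="0 0 -0.3 0 0 0;0 0 -0.2 0 0 0;0 0 0 0 0 0")

```text
t: 18.67
position: [527.6, 83.0, 187.6]
ee_rot: [-3.14, 0.03, -0.016]
contact_force: [-0.1, 0.5, -1.6]
grip_width: 31.1
```

Request:
apply_moves(rows="0 0 -0.6 0 0 0;0 0 -0.5 0 0 0;0 0 0 0 0 0")

```text
t: 18.92
position: [528.5, 82.9, 184.7]
ee_rot: [-3.138, 0.031, -0.028]
contact_force: [-0.2, -0.1, -2.7]
grip_width: 31.2
```

Request:
apply_moves(rows="0 0 -0.6 0 0.8 0;0 0 -0.5 0 0 0;0 0 0 0 0 0")

```text
t: 19.17
position: [530.2, 82.5, 181.6]
ee_rot: [-3.136, 0.032, -0.02]
contact_force: [0.6, -0.2, -2.7]
grip_width: 31.1
```

```bash
python3 -c "
from h import *
corr()
p=optics.camera('scene')
save(p,'g16s',(200,120,300,220),6)"
```

```text
t 19.17 TCP [530.2  82.5 181.6] tip [532.3  83.4  15.6] F [ 0.6 -0.2 -2.7] w 31.1 corr [-0.3  0.7  0.4]
```

Request:
apply_moves(rows="-0.3 0 -0.5 0 0.5 0;0 0 -0.3 0 0 0;0 0 0 0 0 0")

```text
t: 19.47
position: [530.1, 82.4, 179.6]
ee_rot: [-3.134, 0.033, -0.023]
contact_force: [0.3, -0.2, -3.9]
grip_width: 31.3
```

Request:
apply_moves(rows="0 0 0 0 0 0;0 0 0 0 0 0;0 0 0 0 0 0", jaw=0.05)

```text
t: 19.72
position: [530.3, 82.4, 178.2]
ee_rot: [-3.134, 0.033, -0.023]
contact_force: [0.9, 0.1, -0.8]
grip_width: 42.1
```

Request:
apply_moves(rows="0 0 2 0 0 0;0 0 3 0 0 0;0 0 3 0 0 0;0 0 2.5 0 0 0;0 -4 0 0 0 0;0 -4 0 0 0 0;0 -4 0 0 0 0;0 -4 0 0 0 0;0 -4 0 0 0 0;0 -4 0 0 0 0")

```text
t: 20.55
position: [530.3, -150.8, 279.2]
ee_rot: [-3.127, -0.014, -0.011]
contact_force: [1.2, -0.3, 0.1]
grip_width: 41.8
```

```bash
python3 -c "
from h import *
corr()
p=optics.camera('top'); save(p,'g17t',(185,120,300,235),6)"
```

```text
t 20.55 TCP [ 530.3 -150.8  279.2] tip [ 531.5 -148.4  113.3] F [ 1.2 -0.3  0.1] w 41.8 corr [-0.8  0.4 -1.3]
```

```bash
python3 -c "
from h import *
p=optics.camera('top')
for (u,v) in ((239,443),(458,476)): print(unproj(p,(185+u/6-.5,120+v/6-.5),42),unproj(p,(185+u/6-.5,120+v/6-.5),55))
print('wall',unproj(p,(185+300/6-.5,120+409/6-.5),23))
p=optics.camera('scene'); save(p,'g18s',(210,140,310,230),7)
"
```

```text
[531.6  82.9  42. ] [530.2  81.9  55. ]
[516.   -8.7  42. ] [514.8  -8.6  55. ]
wall [547.9  58.1  23. ]
```

```bash
cat >> h.py <<'E'
def tri(pa,ua,pb,ub):
    A=[]
    for p,u in ((pa,ua),(pb,ub)):
        P=p['mtx']@p['view'][:3]
        A+= [u[0]*P[2]-P[0],u[1]*P[2]-P[1]]
    A=np.array(A); x=np.linalg.lstsq(A[:,:3],-A[:,3],rcond=None)[0]; return x
E
python3 -c "
from h import *
a=optics.camera('top');b=optics.camera('scene')
print(tri(a,(185+239/6-.5,120+443/6-.5),b,(210+227/7-.5,140+372/7-.5)))
print(tri(a,(372.0,215.5),b,(363,264)))
"
```

```text
[531.7  82.9  41.6]
[ 495.4 -313.3   48.2]
```

```bash
python3 -c "
from h import *
a=optics.camera('top');b=optics.camera('scene')
print(tri(a,(382.5,178.1),b,(365.8,261.2)))
print(unproj(a,(382.5,178.1),32),unproj(b,(365.8,261.2),32))
save(a,'g19t',(300,130,440,260),5)
"
```

```text
[ 563.6 -319.7   32. ]
[ 564.  -320.1   32. ] [ 563.  -319.4   32. ]
```

Request:
apply_moves(rows="0.6 -3.2 0 -0.8 0.4 -1.3;0.6 -3.5 0 0 0 0;0.6 -3.5 0 0 0 0;0.6 -3 0 0 0 0;0.3 -1.5 0 0 0 0;0 0 0 0 0 0;0 0 0 0 0 0;0 0 0 0 0 0", jaw=-0.6)

```text
t: 21.57
position: [563.2, -279.5, 277.5]
ee_rot: [-3.129, -0.032, 0.006]
contact_force: [-1.0, -0.6, 0.3]
grip_width: 70.5
```

```bash
python3 -c "
from h import *
corr()"
```

```text
t 21.57 TCP [ 563.2 -279.5  277.5] tip [ 562.6 -277.4  111.5] F [-1.  -0.6  0.3] w 70.5 corr [-0.7 -0.2 -2. ]
```

Request:
apply_moves(rows="0 -1.7 0 -0.7 0 -2;0 -1.7 -0.5 0 0 0;0 -0.6 -1 0 0 0;0 0 -1 0 0 0;0 0 0 0 0 0;0 0 0 0 0 0")

```text
t: 22.07
position: [564.0, -316.6, 249.0]
ee_rot: [-3.138, 0.015, 0.01]
contact_force: [0.4, -0.6, 0.3]
grip_width: 70.6
```

```bash
python3 -c "
from h import *
corr()
b=optics.camera('scene');save(b,'g20s',(300,180,430,300),5.5)"
```

```text
t 22.07 TCP [ 564.  -316.6  249. ] tip [ 563. -316.   83.] F [ 0.4 -0.6  0.3] w 70.6 corr [-0.2 -0.4 -0.3]
```

Request:
apply_moves(rows="0 -0.3 -2 -0.2 -0.4 0;0 -0.1 -2 0 0 0;0 0 -1.5 0 0 0;0 0 0 0 0 0;0 0 0 0 0 0")

```text
t: 22.53
position: [564.9, -318.6, 193.4]
ee_rot: [-3.14, 0.011, -0.005]
contact_force: [-0.2, 1.4, 0.3]
grip_width: 70.6
```

```bash
python3 -c "
from h import *
corr()"
```

```text
t 22.53 TCP [ 564.9 -318.6  193.4] tip [ 565.5 -318.3   27.4] F [-0.2  1.4  0.3] w 70.6 corr [-0.1  0.2 -0.4]
```

Request:
apply_moves(rows="-0.2 -0.1 -1 0 0 0;0 0 -1 0 0 0;0 0 0 0 0 0;0 0 0 0 0 0")

```text
t: 22.87
position: [563.8, -319.4, 174.3]
ee_rot: [-3.141, 0.009, -0.011]
contact_force: [0.7, -0.3, -0.1]
grip_width: 70.1
```

Request:
apply_moves(rows="0 0 0 0 0 0;0 0 0 0 0 0;0 0 0 0 0 0;0 0 0 0 0 0;0 0 0 0 0 0;0 0 0 0 0 0", jaw=1, newtons=35)

```text
t: 23.37
position: [564.4, -319.7, 175.9]
ee_rot: [3.141, -0.009, 0.014]
contact_force: [0.2, 0.4, -1.7]
grip_width: 36.3
```

Request:
apply_moves(rows="0 0 2 0 0 0;0 0 3 0 0 0;0 0 3.5 0 0 0;0 0 2 0 0 0;0 0 0 0 0 0;0 0 0 0 0 0")

```text
t: 23.87
position: [561.4, -317.8, 280.1]
ee_rot: [-3.137, 0.009, 0.001]
contact_force: [-1.4, -0.2, -3.3]
grip_width: 35.9
```

```bash
python3 -c "
from h import *
corr()
b=optics.camera('scene');save(b,'g21s',(300,160,430,280),5.5)"
```

```text
t 23.87 TCP [ 561.4 -317.8  280.1] tip [ 561.3 -317.1  114.1] F [-1.4 -0.2 -3.3] w 35.9 corr [-0.3 -0.  -0.5]
```

Request:
apply_moves(rows="0.1 3 0 -0.3 0 -0.5;0.1 4 0 0 0 0;0.1 4 0 0 0 0;0.1 4 0 0 0 0;0 4 0 0 0 0;0 4 0 0 0 0;0 3 0 0 0 0;0 1 0 0 0 0;0 0 0 0 0 0;0 0 0 0 0 0")

```text
t: 24.75
position: [555.8, -39.2, 262.3]
ee_rot: [3.138, -0.031, -0.043]
contact_force: [-0.8, -1.6, -3.0]
grip_width: 35.8
```

```bash
python3 -c "
from h import *
corr()"
```

```text
t 24.75 TCP [555.8 -39.2 262.3] tip [551.3 -39.7  96.4] F [-0.8 -1.6 -3. ] w 35.8 corr [ 0.2 -1.6  0.3]
```

Request:
apply_moves(rows="0.6 1.2 0 0 -1.6 0;0.6 1 0 0 0 0;0.2 0.6 0 0 0 0;0 0 0 0 0 0;0 0 0 0 0 0;0 0 0 0 0 0")

```text
t: 25.25
position: [570.0, -20.4, 259.6]
ee_rot: [3.131, -0.051, -0.007]
contact_force: [0.0, -0.8, -2.8]
grip_width: 36.7
```

```bash
python3 -c "
from h import *
corr()
b=optics.camera('scene');save(b,'g22s',(210,120,330,220),6)"
```

```text
t 25.25 TCP [570.  -20.4 259.6] tip [569.2 -22.1  93.6] F [ 0.  -0.8 -2.8] w 36.7 corr [ 0.6 -0.3  1.1]
```

Request:
apply_moves(rows="0.5 1 -0.5 0.6 -0.3 1.1;0.2 0.3 -0.8 0 0 0;0 0 -0.8 0 0 0;0 0 0 0 0 0;0 0 0 0 0 0")

```text
t: 25.72
position: [577.3, -8.0, 236.3]
ee_rot: [-3.141, 0.022, -0.001]
contact_force: [-0.5, 0.1, -3.0]
grip_width: 36.2
```

```bash
python3 -c "
from h import *
corr()
b=optics.camera('scene');save(b,'g23s',(210,120,330,220),6)"
```

```text
t 25.72 TCP [577.3  -8.  236.3] tip [577.5  -7.9  70.3] F [-0.5  0.1 -3. ] w 36.2 corr [-0.  0.  0.]
```

Request:
apply_moves(rows="-0.3 -0.1 -1.5 0 0 0;0 0 -1.5 0 0 0;0 0 -1 0 0 0;0 0 0 0 0 0;0 0 0 0 0 0")

```text
t: 26.18
position: [574.5, -9.5, 195.6]
ee_rot: [3.141, -0.023, 0.003]
contact_force: [-0.1, 0.6, -2.8]
grip_width: 36.4
```

```bash
python3 -c "
from h import *
corr()
b=optics.camera('scene');save(b,'g24s',(210,120,330,220),6)"
```

```text
t 26.18 TCP [574.5  -9.5 195.6] tip [574.9  -9.6  29.6] F [-0.1  0.6 -2.8] w 36.4 corr [0.  0.1 0. ]
```

```bash
python3 -c "
from h import *
b=optics.camera('scene')
for z in (50,54):print(unproj(b,(210+382/6-.5,120+468/6-.5),z))"
```

```text
[572.1  -4.4  50. ]
[567.3  -9.6  54. ]
```

Request:
apply_moves(rows="0 0 -0.6 0 0 0;0 0 -0.5 0 0 0;0 0 0 0 0 0;0 0 0 0 0 0")

```text
t: 26.62
position: [575.6, -9.5, 185.9]
ee_rot: [3.141, -0.023, 0.01]
contact_force: [0.5, 0.6, -3.7]
grip_width: 36.4
```

Request:
apply_moves(rows="0.3 0 0 0 0 0;0 0 -0.4 0 0 0;0 0 -0.2 0 0 0;0 0 0 0 0 0")

```text
t: 26.95
position: [579.6, -9.6, 184.3]
ee_rot: [-3.141, 0.023, -0.015]
contact_force: [0.3, -0.5, -3.3]
grip_width: 35.7
```

```bash
python3 -c "
from h import *
corr()"
```

```text
t 26.95 TCP [579.6  -9.6 184.3] tip [581.1  -9.6  18.3] F [ 0.3 -0.5 -3.3] w 35.7 corr [0.  0.5 0. ]
```

Request:
apply_moves(rows="0 0 -0.4 0 0.5 0;0 0 -0.2 0 0 0;0 0 0 0 0 0")

```text
t: 27.2
position: [580.7, -9.7, 184.1]
ee_rot: [-3.141, 0.024, -0.008]
contact_force: [0.6, 0.6, -2.7]
grip_width: 36.2
```

Request:
apply_moves(rows="0 0 0 0 0 0;0 0 0 0 0 0;0 0 0 0 0 0", jaw=-0.05)

```text
t: 27.45
position: [581.8, -9.7, 184.4]
ee_rot: [-3.141, 0.024, -0.012]
contact_force: [0.3, -0.7, 0.4]
grip_width: 46.3
```

Request:
apply_moves(rows="0 0 2 0 0 0;0 0 3 0 0 0;0 0 3 0 0 0;0 0 3 0 0 0;-1 -4 0 0 0 0;-1 -4 0 0 0 0;-1 -4 0 0 0 0;0 -3 0 0 0 0;0 0 0 0 0 0")

```text
t: 28.2
position: [552.1, -160.1, 297.0]
ee_rot: [-3.141, 0.005, -0.018]
contact_force: [0.1, -0.1, -0.7]
grip_width: 46.4
```

```bash
python3 -c "
from h import *
corr()
p=optics.camera('top'); save(p,'g25t',(185,120,300,235),6)
for n in ['lid_hinge','keeper_l','hasp_tip','hasp_hinge','pin','pin_tip','claw_l']: print(n,[(np.array(d['point']),round(d['confidence'],2),proj(p,d['point']).round()) for d in place_of(p,n)])
p=optics.camera('scene'); save(p,'g25s',(190,100,330,230),5)"
```

```text
t 28.2 TCP [ 552.1 -160.1  297. ] tip [ 554. -160.  131.] F [ 0.1 -0.1 -0.7] w 46.4 corr [-0.   0.7 -0.6]
lid_hinge [(array([615.9,  37.7,  70.7]), 0.95, array([241., 158.]))]
keeper_l [(array([636.7, -37.9, 210.6]), 0.94, array([274., 134.])), (array([639.6, 107.8, 212. ]), 0.56, array([205., 134.]))]
hasp_tip [(array([648.2,  37.1, 264.9]), 0.75, array([238., 122.]))]
hasp_hinge [(array([638.5,  37. , 199.6]), 0.48, array([239., 135.]))]
pin [(array([470.7, 229.7,  -1.5]), 0.51, array([170., 219.])), (array([553.8,  35.2,  -4.3]), 0.17, array([244., 187.]))]
pin_tip [(array([492.2, 203.7,   2.4]), 0.43, array([180., 211.])), (array([637.8, -38.1, 208.6]), 0.43, array([275., 134.]))]
claw_l [(array([449.5, 116.8,  92.7]), 0.59, array([209., 226.])), (array([448.3, -32.8,  95.8]), 0.5, array([272., 225.]))]
```

All three discs now stand flat in separate bays. Before going behind the lid I need the monitor's clearance.

```bash
python3 -c "
from h import *
a=optics.camera('top');b=optics.camera('scene')
save(a,'m1t',(130,60,330,150),3.8); save(b,'m1s',(230,30,390,190),4)
"
python3 -c "
from h import *
a=optics.camera('top');b=optics.camera('scene')
x=tri(a,(298.4,96.3),b,(357,179));print(x,proj(a,x),proj(b,x))
for z in (50,80,120): print(unproj(a,(298.4,96.3),z),unproj(a,(270,96.),z))
"
```

```text
[ 772.5 -113.9   84.2] [301.4  93.2] [353.3 179.8]
[ 777.4 -110.4   50. ] [779.7 -37.6  50. ]
[ 766.3 -106.7   80. ] [768.6 -36.3  80. ]
[ 751.6 -101.9  120. ] [753.7 -34.5 120. ]
```

Request:
apply_moves(rows="0 0 3 0 0.7 -0.6;0 0 3.5 0 0 0;1 0.5 3 0 0 0;2.2 1.2 0 0 0 0;2.2 1.2 0 0 0 0;2.2 1.2 0 0 0 0;1.8 1 0 0 0 0;0 0 0 0 0 0;0 0 0 0 0 0;0 0 0 0 0 0", jaw=-1)

```text
t: 29.68
position: [647.8, -98.6, 396.8]
ee_rot: [-3.134, 0.009, 0.01]
contact_force: [-0.9, -0.6, 0.4]
grip_width: 88.6
```

```bash
python3 -c "
from h import *
corr()
b=optics.camera('scene'); save(b,'l1s',(190,60,390,220),3.8); b=optics.camera('top'); save(b,'l1t',(180,60,330,200),4.5)"
```

```text
t 29.68 TCP [647.8 -98.6 396.8] tip [646.7 -97.5 230.8] F [-0.9 -0.6  0.4] w 88.6 corr [-0.4 -0.4 -0.5]
```

Request:
apply_moves(rows="1.2 0.4 0 -0.4 -0.4 -0.5;1 0.4 0 0 0 0;0 0 0 0 0 0;0 0 0 0 0 0;0 0 0 0 0 0")

```text
t: 30.2
position: [665.2, -96.7, 396.8]
ee_rot: [3.138, -0.038, -0.009]
contact_force: [-0.0, 0.0, -0.2]
grip_width: 88.3
```

```bash
python3 -c "
from h import *
corr()"
```

```text
t 30.2 TCP [665.2 -96.7 396.8] tip [664.2 -97.2 230.8] F [-0.   0.  -0.2] w 88.3 corr [ 0.2 -0.3  0.6]
```

Request:
apply_moves(rows="0.9 0.9 0 0.2 -0.3 0.6;0.3 0.2 0 0 0 0;0 0 -1.5 0 0 0;0 0 -2 0 0 0;0 0 -1 0 0 0;0 0 0 0 0 0;0 0 0 0 0 0")

```text
t: 30.78
position: [677.9, -84.9, 351.9]
ee_rot: [-3.141, 0.021, -0.003]
contact_force: [0.1, -1.1, 0.8]
grip_width: 88.3
```

```bash
python3 -c "
from h import *
corr()
b=optics.camera('scene'); save(b,'l2s',(190,60,390,220),3.8); b=optics.camera('top'); save(b,'l2t',(180,60,330,200),4.5)"
```

```text
t 30.78 TCP [677.9 -84.9 351.9] tip [678.2 -84.7 186. ] F [ 0.1 -1.1  0.8] w 88.3 corr [-0.1  0.1 -0. ]
```

Request:
apply_moves(rows="0 0 -1 0 0 0;0 0 -1 0 0 0;-1 0 0 0 0 0;-1.5 0 0 0 0 0;-1.5 0 0 0 0 0;-1.5 0 0 0 0 0;-1.5 0 0 0 0 0;0 0 0 0 0 0")

```text
t: 31.55
position: [612.3, -84.7, 334.5]
ee_rot: [-3.14, 0.025, -0.048]
contact_force: [-1.1, -0.1, -0.5]
grip_width: 88.0
```

```bash
python3 -c "
from h import *
corr()
b=optics.camera('scene'); save(b,'l3s',(190,60,390,220),3.8)"
```

```text
t 31.55 TCP [612.3 -84.7 334.5] tip [617.3 -84.6 168.6] F [-1.1 -0.1 -0.5] w 88.0 corr [-0.   1.7  0.1]
```

Request:
apply_moves(rows="-1.5 0 0 0 1.7 0;-1.5 0 0 0 0 0;-1.5 0 0 0 0 0;-1.5 0 0 0 0 0;-1.5 0 -0.4 0 0 0;0 0 0 0 0 0")

```text
t: 32.1
position: [544.6, -84.5, 330.2]
ee_rot: [3.141, -0.024, 0.027]
contact_force: [-1.5, -1.2, -0.2]
grip_width: 88.3
```

```bash
python3 -c "
from h import *
corr()
b=optics.camera('scene'); save(b,'l4s',(190,60,390,220),3.8)"
```

```text
t 32.1 TCP [544.6 -84.5 330.2] tip [547.5 -84.6 164.2] F [-1.5 -1.2 -0.2] w 88.3 corr [0.  1.  0.1]
```

Request:
apply_moves(rows="-1.2 0 -0.5 0 1 0;-1 0 -1 0 0 0;-0.6 0 -1.5 0 0 0;0 0 -1.5 0 0 0;0 0 -1 0 0 0;0 0 0 0 0 0")

```text
t: 32.65
position: [527.6, -84.3, 274.6]
ee_rot: [3.14, -0.02, 0.026]
contact_force: [-0.1, 0.9, -0.5]
grip_width: 88.0
```

```bash
python3 -c "
from h import *
corr()
b=optics.camera('scene'); save(b,'l5s',(170,60,370,220),3.8)"
```

```text
t 32.65 TCP [527.6 -84.3 274.6] tip [530.4 -84.5 108.7] F [-0.1  0.9 -0.5] w 88.0 corr [ 0.1  1.  -0.1]
```

Request:
apply_moves(rows="-0.8 0 0 0 1 0;-0.4 0 -0.4 0 0 0;0 0 -0.6 0 0 0;0 0 -0.6 0 0 0;0 0 -0.6 0 0 0")

```text
t: 33.12
position: [517.1, -84.8, 262.6]
ee_rot: [3.14, -0.02, 0.012]
contact_force: [-18.8, -1.3, 101.2]
grip_width: 88.1
```

```bash
python3 -c "
from h import *
corr()
b=optics.camera('scene'); save(b,'l6s',(180,130,310,240),5.5)"
```

```text
t 33.12 TCP [517.1 -84.8 262.6] tip [518.4 -85.   96.6] F [-18.8  -1.3 101.2] w 88.1 corr [ 0.1  0.4 -0.1]
```

Request:
apply_moves(rows="0 0 1 0 0 0;0 0 2 0 0 0;0 0 3 0 0 0;0 0 3 0 0 0;-2 0 1 0 0 0;-2 0 0 0 0 0;0 0 0 0 0 0;0 0 0 0 0 0")

```text
t: 33.83
position: [476.8, -84.9, 373.8]
ee_rot: [3.14, -0.02, 0.037]
contact_force: [1.0, 0.2, 0.6]
grip_width: 88.0
```

```bash
python3 -c "
from h import *
corr()
b=optics.camera('scene'); save(b,'l7s',(180,130,310,240),5.5)
P=lambda p: [print(n,[(np.array(d['point']),round(d['confidence'],2),proj(p,d['point']).round()) for d in place_of(p,n)]) for n in ['keeper_l','claw_l','staple','hasp_hinge','hasp_tip','lid_hinge','case']]
P(b)
a=optics.camera('top'); save(a,'l7t',(180,120,310,250),5.5); P(a)"
```

```text
t 33.83 TCP [476.8 -84.9 373.8] tip [480.7 -85.2 207.8] F [1.  0.2 0.6] w 88.0 corr [ 0.1  1.3 -0.1]
keeper_l [(array([473.9, 116.9,  86.9]), 0.94, array([218., 180.])), (array([475.1, -36.5,  82.2]), 0.92, array([253., 203.]))]
claw_l [(array([446.5, 119.6,  99. ]), 0.5, array([208., 178.])), (array([450.9, -32.2,  95.8]), 0.44, array([244., 201.]))]
staple [(array([472.5,  42.1,  46.4]), 0.63, array([234., 203.]))]
hasp_hinge [(array([485.2,  39. ,  83.1]), 0.43, array([238., 190.]))]
hasp_tip [(array([424.1,  47.9,  82.5]), 0.64, array([217., 196.]))]
lid_hinge [(array([614.6,  30.8,  69.7]), 0.65, array([276., 182.]))]
case [(array([553.6,  39. ,   4.8]), 0.81, array([258., 208.]))]
keeper_l [(array([475. , 113. ,  84.6]), 0.63, array([211., 215.])), (array([469.2, 229.1,  -2.1]), 0.54, array([170., 220.]))]
claw_l [(array([444.9, -33.7,  91.2]), 0.51, array([272., 227.])), (array([446.8, 114.6,  95.5]), 0.48, array([209., 227.]))]
staple [(array([473.9,  41.8,  49.6]), 0.92, array([241., 216.]))]
hasp_hinge [(array([477.2,  41.9,  84.3]), 0.52, array([240., 214.]))]
hasp_tip [(array([426.8,  40.6,  80.3]), 0.6, array([241., 235.])), (array([550.6,  37.5,  -3.7]), 0.21, array([243., 188.]))]
lid_hinge [(array([480.3,  40.8,  81.4]), 0.35, array([241., 213.]))]
case [(array([550.7,  38.5,   0.5]), 0.62, array([242., 187.])), (array([473.8,  42.8,  48.7]), 0.62, array([240., 216.]))]
```

The lid is shut and the keepers read about 82 mm, as they should. Pressing it down peaked near 100 N, so contacts from here on get smaller steps. I'll fold the hasp first, with closed fingers.

Request:
apply_moves(rows="-1 3 -0.5 0 1.3 0;-1 3.5 -1 0 0 0;-1 3 -1.5 0 0 0;-0.5 1.5 -2 0 0 0;0 0 -2 0 0 0;0 0 0 0 0 0;0 0 0 0 0 0;0 0 0 0 0 0", jaw=1, newtons=20)

```text
t: 35.3
position: [441.6, 27.6, 303.4]
ee_rot: [3.139, -0.027, 0.011]
contact_force: [-0.1, -0.8, 0.7]
grip_width: 37.0
```

```bash
python3 -c "
from h import *
corr(0)
b=optics.camera('scene'); save(b,'h1s',(180,130,310,240),5.5)"
```

```text
t 35.3 TCP [441.6  27.6 303.4] tip [442.8  27.2 137.4] F [-0.1 -0.8  0.7] w 37.0 corr [0.1 0.4 1. ]
```

Request:
apply_moves(rows="-0.2 1 0 0 0.4 1;-0.2 0.3 -1 0 0 0;0 0 -1 0 0 0;0 0 -0.8 0 0 0;0 0 0 0 0 0;0 0 0 0 0 0")

```text
t: 35.85
position: [440.1, 40.5, 279.4]
ee_rot: [3.141, -0.004, 0.017]
contact_force: [0.5, -0.3, -0.7]
grip_width: 0.5
```

```bash
python3 -c "
from h import *
corr(0)"
```

```text
t 35.85 TCP [440.1  40.5 279.4] tip [442.   40.4 113.4] F [ 0.5 -0.3 -0.7] w 0.5 corr [0.1 0.6 0.1]
```

Request:
apply_moves(rows="0 0 -0.8 0 0.6 0;0 0 -0.8 0 0 0;0 0 -0.8 0 0 0;0 0 -0.8 0 0 0;0 0 -0.8 0 0 0;0 0 -0.5 0 0 0;0 0 0 0 0 0")

```text
t: 36.43
position: [441.0, 40.4, 230.7]
ee_rot: [3.141, -0.005, 0.004]
contact_force: [0.3, 1.0, 0.6]
grip_width: 0.4
```

```bash
python3 -c "
from h import *
corr(0)
b=optics.camera('scene'); save(b,'h2s',(180,130,310,240),5.5)"
```

```text
t 36.43 TCP [441.   40.4 230.7] tip [441.4  40.3  64.7] F [0.3 1.  0.6] w 0.4 corr [0.  0.1 0.2]
```

Request:
apply_moves(rows="0.7 0 0 0 0 0;0.7 0 0 0 0 0;0.6 0 0 0 0 0;0.4 0 0 0 0 0;0 0 0 0 0 0")

```text
t: 36.9
position: [466.6, 40.2, 231.4]
ee_rot: [3.141, -0.005, -0.0]
contact_force: [-0.9, -0.3, -1.5]
grip_width: 0.5
```

```bash
python3 -c "
from h import *
corr(0)
b=optics.camera('scene'); save(b,'h3s',(180,130,310,240),5.5)"
```

```text
t 36.9 TCP [466.6  40.2 231.4] tip [466.6  40.   65.4] F [-0.9 -0.3 -1.5] w 0.5 corr [ 0.1 -0.   0.2]
```

Request:
apply_moves(rows="0.3 0 0 0 0 0;0 0 0 0 0 0")

```text
t: 37.12
position: [469.5, 40.1, 231.6]
ee_rot: [3.141, -0.005, -0.001]
contact_force: [-0.2, 0.3, -0.9]
grip_width: 0.8
```

Request:
apply_moves(rows="0.3 0 0 0 0 0;0 0 0 0 0 0")

```text
t: 37.28
position: [471.5, 40.0, 231.6]
ee_rot: [3.14, -0.005, -0.006]
contact_force: [-1.3, -0.2, -0.9]
grip_width: 0.4
```

Request:
apply_moves(rows="0.25 0 0 0 0 0;0 0 0 0 0 0")

```text
t: 37.45
position: [472.3, 40.0, 231.5]
ee_rot: [3.14, -0.005, -0.015]
contact_force: [-0.1, -0.4, -0.1]
grip_width: 0.0
```

Request:
apply_moves(rows="0.25 0 0 0 0 0;0 0 0 0 0 0")

```text
t: 37.62
position: [473.2, 40.0, 231.4]
ee_rot: [3.14, -0.004, -0.023]
contact_force: [-1.7, 0.7, 0.1]
grip_width: 0.3
```

Request:
apply_moves(rows="0.3 0 0 0 -0.7 0;0.2 0 0 0 -0.5 0;0 0 0 0 0 0")

```text
t: 37.87
position: [472.3, 40.0, 231.0]
ee_rot: [3.139, -0.003, -0.016]
contact_force: [1.3, -0.7, 0.6]
grip_width: 0.3
```

```bash
python3 -c "
from h import *
corr(0)
b=optics.camera('scene'); save(b,'h4s',(190,140,290,220),7)"
```

```text
t 37.87 TCP [472.3  40.  231. ] tip [470.6  39.7  65. ] F [ 1.3 -0.7  0.6] w 0.3 corr [ 0.1 -0.6  0.1]
```

Request:
apply_moves(rows="0.4 0 0 0 -0.6 0;0.2 0 0 0 0 0")

```text
t: 38.08
position: [473.3, 40.1, 230.5]
ee_rot: [3.139, -0.003, -0.024]
contact_force: [-4.1, -0.6, 3.2]
grip_width: 0.6
```

Request:
apply_moves(rows="0.3 0 0 0 -0.3 0;0 0 0 0 0 0")

```text
t: 38.25
position: [473.7, 40.1, 230.4]
ee_rot: [3.138, -0.002, -0.029]
contact_force: [-0.9, -0.2, 0.6]
grip_width: 0.6
```

```bash
python3 -c "
from h import *
corr(0)"
```

```text
t 38.25 TCP [473.7  40.1 230.4] tip [470.6  39.6  64.4] F [-0.9 -0.2  0.6] w 0.6 corr [ 0.2 -1.1  0.1]
```

Request:
apply_moves(rows="-1.5 0 0 0 -1 0;-2 0 0.5 0 0 0;-1 -2 3 0 0 0;0 -3.5 2 0 0 0;0 -3 2 0 0 0;0 0 0 0 0 0;0 0 0 0 0 0", jaw=0)

```text
t: 38.83
position: [437.3, -46.9, 308.6]
ee_rot: [3.138, 0.004, 0.048]
contact_force: [0.6, 0.6, -0.1]
grip_width: 43.5
```

```bash
python3 -c "
from h import *
corr(0)
b=optics.camera('scene'); save(b,'h5s',(190,140,290,220),7)
a=optics.camera('top'); save(a,'h5t',(190,190,300,240),6.5)
for p in (a,b):
  for n in ['keeper_l','claw_l','staple','hasp_hinge','hasp_tip']: print(n,[(np.array(d['point']),round(d['confidence'],2),proj(p,d['point']).round()) for d in place_of(p,n)])"
```

```text
t 38.83 TCP [437.3 -46.9 308.6] tip [442.4 -47.4 142.7] F [ 0.6  0.6 -0.1] w 43.5 corr [ 0.2  1.7 -0.1]
keeper_l [(array([472.1, -34. ,  81. ]), 0.91, array([272., 215.])), (array([473.7, 116.5,  84. ]), 0.83, array([209., 216.])), (array([ 377.2, -306.9,    5.1]), 0.67, array([378., 252.]))]
claw_l [(array([449.8, 114.7,  95.8]), 0.62, array([209., 226.]))]
staple [(array([475.9,  41.6,  48.7]), 0.9, array([241., 215.]))]
hasp_hinge []
hasp_tip [(array([439.2, 249.6,   2.6]), 0.39, array([162., 232.]))]
keeper_l [(array([476.4, 116.1,  81.6]), 0.57, array([219., 181.])), (array([475.9, -37. ,  83.7]), 0.55, array([254., 203.]))]
claw_l [(array([448.2, 119.2,  95.7]), 0.58, array([209., 179.])), (array([450.3, -33.5,  95.5]), 0.55, array([245., 201.])), (array([ 374.5, -308.6,    2.1]), 0.35, array([301., 309.]))]
staple [(array([472.7,  42.8,  48.9]), 0.87, array([234., 203.])), (array([616.5,  33.6,  70. ]), 0.67, array([276., 181.])), (array([448.1, -33.4,  94.6]), 0.56, array([244., 202.]))]
hasp_hinge [(array([485.6,  43.5,  78.5]), 0.46, array([237., 191.]))]
hasp_tip [(array([486.3,  45.1,  19.8]), 0.51, array([237., 210.]))]
```

```bash
python3 -c "
from h import *
corr(0,12)"
```

```text
t 39.43 TCP [435.8 -45.3 307.3] tip [439.7 -45.7 141.3] F [ 0.4 -0.5 -0.1] w 44.1 corr [  0.2 -10.6  -0.3]
```

Request:
apply_moves(rows="-0.8 0.5 -0.5 0 -3.6 0;-0.8 0.5 -0.5 0 -3.6 0;-0.7 0 -0.5 0 -3.2 0;-0.2 0 -0.5 0 0 0;0 0 0 0 0 0;0 0 0 0 0 0", jaw=-0.05)

```text
t: 39.93
position: [426.1, -35.9, 303.9]
ee_rot: [3.132, 0.009, 0.24]
contact_force: [-0.3, 0.8, 0.3]
grip_width: 46.3
```

```bash
python3 -c "
from h import *
corr(0,12)
b=optics.camera('scene'); save(b,'c1s',(200,150,290,220),8)"
```

```text
t 39.93 TCP [426.1 -35.9 303.9] tip [451.3 -35.9 139.8] F [-0.3  0.8  0.3] w 46.3 corr [ 0.1 -3.2 -0.3]
```

Request:
apply_moves(rows="-1 0 -0.8 0 -3 0;-0.6 0 -0.8 0 0 0;0 0 -0.6 0 0 0;0 0 0 0 0 0;0 0 0 0 0 0")

```text
t: 40.4
position: [426.3, -37.1, 299.5]
ee_rot: [3.13, 0.009, 0.24]
contact_force: [-1.3, -0.3, -0.1]
grip_width: 46.5
```

```bash
python3 -c "
from h import *
corr(0,12)
b=optics.camera('scene'); save(b,'c2s',(200,150,290,220),8)"
```

```text
t 40.4 TCP [426.3 -37.1 299.5] tip [451.6 -37.3 135.5] F [-1.3 -0.3 -0.1] w 46.5 corr [ 0.1 -3.2 -0.3]
```

```bash
python3 -c "
from h import *
np.set_printoptions(precision=3,suppress=True)
print(np.array(bot.state()['joint_positions']))
lo=[-3.01,-0.46,-1.47,0.13,-1,0.04,-2.66];hi=[3.01,2.08,1.51,2.56,4.14,2.09,2.66];print(lo,hi)"
```

```text
[ 0.004  0.644 -0.043  2.315  0.815  0.043 -2.405]
[-3.01, -0.46, -1.47, 0.13, -1, 0.04, -2.66] [3.01, 2.08, 1.51, 2.56, 4.14, 2.09, 2.66]
```

Request:
apply_moves(rows="0.7 0.1 -0.5 0 3 0;0.7 0.1 -0.5 0 3 0;0.4 0 -0.5 0 2.8 0;0 0 0 0 0 0;0 0 0 0 0 0;0 0 0 0 0 0")

```text
t: 40.95
position: [443.2, -35.3, 284.8]
ee_rot: [3.141, 0.003, -0.018]
contact_force: [0.8, 0.6, -0.1]
grip_width: 46.5
```

```bash
python3 -c "
from h import *
corr(0,0)"
```

```text
t 40.95 TCP [443.2 -35.3 284.8] tip [441.3 -35.4 118.8] F [ 0.8  0.6 -0.1] w 46.5 corr [ 0.  -0.7 -0.1]
```

Request:
apply_moves(rows="0.1 0 -0.8 0 -0.7 0;0.1 0 -0.8 0 0 0;0 0 -0.6 0 0 0;0 0 0 0 0 0;0 0 0 0 0 0")

```text
t: 41.37
position: [443.1, -34.9, 263.6]
ee_rot: [3.139, 0.005, 0.006]
contact_force: [-0.2, 0.7, -0.9]
grip_width: 46.2
```

```bash
python3 -c "
from h import *
corr(0,0)
b=optics.camera('scene'); save(b,'c3s',(200,150,290,220),8)
b=optics.camera('top'); save(b,'c3t',(220,190,310,250),8)"
```

```text
t 41.37 TCP [443.1 -34.9 263.6] tip [443.8 -35.3  97.6] F [-0.2  0.7 -0.9] w 46.2 corr [ 0.1  0.2 -0.2]
```

Request:
apply_moves(rows="0.1 0 -0.8 0 0 0;0 0 -0.5 0 0 0;0 0 0 0 0 0;0 0 0 0 0 0")

```text
t: 41.8
position: [444.4, -34.9, 251.5]
ee_rot: [3.14, 0.005, 0.011]
contact_force: [0.2, 0.5, 0.7]
grip_width: 46.4
```

Request:
apply_moves(rows="0 0 0 0 0 0;0 0 0 0 0 0;0 0 0 0 0 0;0 0 0 0 0 0", jaw=1, newtons=12)

```text
t: 42.13
position: [444.4, -33.6, 252.3]
ee_rot: [-3.14, -0.007, -0.013]
contact_force: [0.5, 1.7, 0.2]
grip_width: 25.7
```

```bash
python3 -c "
from h import *
corr(0,0)
b=optics.camera('scene'); save(b,'c4s',(200,150,290,220),8)"
```

```text
t 42.13 TCP [444.4 -33.6 252.3] tip [445.9 -33.3  86.3] F [0.5 1.7 0.2] w 25.7 corr [-0.1  0.5 -0.3]
```

Request:
apply_moves(rows="0.7 0 0.1 0 0 0;0.7 0 0 0 0 0;0.7 0 0 0 0 0;0.5 0 0 0 0 0;0 0 0 0 0 0;0 0 0 0 0 0")

```text
t: 42.68
position: [465.7, -33.4, 253.3]
ee_rot: [3.141, 0.008, -0.009]
contact_force: [-2.3, 1.8, 0.7]
grip_width: 25.8
```

```bash
python3 -c "
from h import *
corr(0,0)
b=optics.camera('scene'); save(b,'c5s',(200,150,290,220),8)
b=optics.camera('top'); save(b,'c5t',(220,190,310,250),8)"
```

```text
t 42.68 TCP [465.7 -33.4 253.3] tip [464.7 -33.5  87.3] F [-2.3  1.8  0.7] w 25.8 corr [ 0.1 -0.3 -0.3]
```

Request:
apply_moves(rows="0.6 0 0 0 -0.3 -0.3;0.4 0 0 0 0 0;0 0 0 0 0 0;0 0 0 0 0 0")

```text
t: 43.12
position: [474.4, -33.5, 252.7]
ee_rot: [3.139, -0.001, -0.009]
contact_force: [-1.8, 1.4, 1.0]
grip_width: 25.8
```

```bash
python3 -c "
from h import *
corr(0,0)
b=optics.camera('scene'); save(b,'c6s',(215,155,285,215),10)"
```

```text
t 43.12 TCP [474.4 -33.5 252.7] tip [473.4 -33.9  86.7] F [-1.8  1.4  1. ] w 25.8 corr [ 0.2 -0.3  0. ]
```

Request:
apply_moves(rows="0.1 0 -0.5 0 -0.3 0;0 0 -0.3 0 0 0;0 0 0 0 0 0")

```text
t: 43.42
position: [473.8, -33.3, 245.0]
ee_rot: [3.138, -0.001, -0.005]
contact_force: [-1.9, 1.2, 0.6]
grip_width: 25.9
```

Request:
apply_moves(rows="0 0 -0.4 0 0 0;0 0 0 0 0 0")

```text
t: 43.58
position: [473.8, -33.2, 242.0]
ee_rot: [3.137, -0.001, -0.003]
contact_force: [-2.2, 2.1, -0.8]
grip_width: 25.8
```

```bash
python3 -c "
from h import *
corr(0,0)
b=optics.camera('scene'); save(b,'c7s',(215,155,285,215),10)"
```

```text
t 43.58 TCP [473.8 -33.2 242. ] tip [473.4 -33.9  76. ] F [-2.2  2.1 -0.8] w 25.8 corr [ 0.3 -0.1  0. ]
```

Request:
apply_moves(rows="0 0 -0.35 0 0 0;0 0 0 0 0 0")

```text
t: 43.8
position: [473.6, -33.1, 239.7]
ee_rot: [3.136, -0.002, -0.001]
contact_force: [-2.9, 1.3, -0.2]
grip_width: 25.6
```

Request:
apply_moves(rows="0 0 -0.3 0 0 0;0 0 0 0 0 0")

```text
t: 43.97
position: [473.4, -33.1, 237.9]
ee_rot: [3.135, -0.002, 0.001]
contact_force: [-3.1, 2.4, -0.4]
grip_width: 25.3
```

```bash
python3 -c "
from h import *
corr(0,0)"
```

```text
t 43.97 TCP [473.4 -33.1 237.9] tip [473.5 -34.1  71.9] F [-3.1  2.4 -0.4] w 25.3 corr [0.3 0.  0.1]
```

Request:
apply_moves(rows="0 0 -0.3 0 0 0;0 0 0 0 0 0")

```text
t: 44.13
position: [473.2, -33.0, 236.2]
ee_rot: [3.135, -0.002, 0.003]
contact_force: [-3.5, 1.4, 0.1]
grip_width: 24.9
```

Request:
apply_moves(rows="-0.4 0 0 0 0 0;0 0 0 0 0 0")

```text
t: 44.3
position: [471.6, -33.1, 236.8]
ee_rot: [3.136, -0.002, 0.015]
contact_force: [-1.8, 1.5, -0.9]
grip_width: 24.9
```

Request:
apply_moves(rows="-0.4 0 0 0 0 0;0 0 0 0 0 0")

```text
t: 44.47
position: [469.3, -33.2, 236.8]
ee_rot: [3.137, -0.002, 0.023]
contact_force: [-0.9, 1.9, 1.8]
grip_width: 24.6
```

```bash
python3 -c "
from h import *
corr(0,0)
b=optics.camera('scene'); save(b,'c8s',(215,155,285,215),10)"
```

```text
t 44.47 TCP [469.3 -33.2 236.8] tip [471.7 -34.   70.8] F [-0.9  1.9  1.8] w 24.6 corr [0.3 0.8 0.1]
```

Request:
apply_moves(rows="0 0 0 0 0 0;0 0 0 0 0 0;0 0 0 0 0 0", jaw=-0.05)

```text
t: 44.77
position: [469.4, -33.8, 236.4]
ee_rot: [3.135, -0.003, 0.021]
contact_force: [-0.0, 0.2, -0.3]
grip_width: 42.9
```

Request:
apply_moves(rows="0 0 1 0 0.8 0;0 0 2 0 0 0;0 0 3 0 0 0;0 -2 3 0 0 0;0 -3 2 0 0 0;0 -3 0 0 0 0;0 -3 0 0 0 0;0 0 0 0 0 0;0 0 0 0 0 0")

```text
t: 45.52
position: [467.2, -148.5, 350.9]
ee_rot: [3.133, 0.003, -0.01]
contact_force: [0.1, 0.5, 0.2]
grip_width: 46.0
```

```bash
python3 -c "
from h import *
corr(0,0)
b=optics.camera('scene'); save(b,'c9s',(205,150,285,215),9)
a=optics.camera('top'); save(a,'c9t',(195,185,295,245),7)
for p in (a,b):
  for n in ['keeper_l','claw_l','lever_l']: print(n,[(np.array(d['point']),round(d['confidence'],2),proj(p,d['point']).round()) for d in (search_frame if n[1]=='e' and n[0]=='l' else place_of)(p,n)])"
```

```text
t 45.52 TCP [ 467.2 -148.5  350.9] tip [ 466.2 -150.   184.9] F [0.1 0.5 0.2] w 46.0 corr [ 0.5 -0.4 -0.1]
keeper_l [(array([471.6, -32. ,  81.1]), 0.61, array([271., 216.])), (array([471.1, 115.1,  85.8]), 0.58, array([210., 217.]))]
claw_l [(array([467. , -30.6,  85.2]), 0.66, array([271., 217.])), (array([449.3, 115.4,  96.5]), 0.54, array([209., 226.])), (array([434.1, 252.3,  -2.1]), 0.18, array([161., 234.]))]
lever_l [(array([455.7, -36.5,  72. ]), 0.65, array([273., 222.]))]
keeper_l [(array([474.9, 119.1,  80.8]), 0.97, array([218., 181.])), (array([474.7, -36.2,  84.8]), 0.94, array([253., 202.]))]
claw_l [(array([448.8, 119. ,  95.8]), 0.56, array([209., 179.])), (array([472. , -35. ,  90.2]), 0.45, array([252., 201.]))]
lever_l [(array([457.2, -36.3,  65.4]), 0.65, array([247., 211.]))]
```

```bash
python3 -c "
from h import *
a=optics.camera('top')
for v,z in ((200,88),(225,88),(253,80),(362,45),(362,55),(187,98)): print(v,z,unproj(a,(195+543/7-.5,185+v/7-.5),z))
b=optics.camera('scene')
save(b,'c10s',(228,180,278,222),14)
print(proj(b,[475,-34,82]),proj(b,[475,-34,88]),proj(b,[432,-34,38]))"
```

```text
200 88 [477.2 -34.1  88. ]
225 88 [468.7 -33.9  88. ]
253 80 [459.4 -34.1  80. ]
362 45 [422.1 -34.6  45. ]
362 55 [422.2 -34.2  55. ]
187 98 [481.  -33.8  98. ]
[252.5 202.8] [252.5 200.8] [239.  223.6]
```

```bash
python3 -c "
from h import *
a=optics.camera('top');b=optics.camera('scene')
print(tri(a,(195+540/7-.5,185+362/7-.5),b,(228+140/14-.5,180+488/14-.5)))
for th in (1.0,1.2,1.4,1.57):
  P=[471-45*np.sin(th)-6*np.cos(th),-34,58-45*np.cos(th)+6*np.sin(th)];print(th,np.array(P),proj(a,P),proj(b,P))
# claw head top centre: top-left corner edges
print(tri(a,(195+543/7-.5,185+202/7-.5),b,(228+320/14-.5,180+280/14-.5)))
"
```

```text
[424.4 -34.2  67.9]
1.0 [429.9 -34.   38.7] [271.6 233.1] [238.3 223.6]
1.2 [426.9 -34.   47.3] [271.8 234.3] [237.3 221.1]
1.4 [425.6 -34.   56.3] [272.  234.8] [236.8 218.2]
1.57 [426. -34.  64.] [272.1 234.7] [236.9 215.5]
[473.8 -32.1  91.5]
```

Request:
apply_moves(rows="0 3 -1 0.5 -0.4 0;0 3 -1.5 0 0 0;0 2.5 -1.5 0 0 0;0 1.6 -1.5 0 0 0;0 0 -1 0 0 0;0 0 0 0 0 0;0 0 0 0 0 0;0 0 0 0 0 0")

```text
t: 46.78
position: [468.6, -42.3, 284.3]
ee_rot: [-3.141, -0.003, -0.009]
contact_force: [-0.3, -0.2, 0.3]
grip_width: 46.4
```

```bash
python3 -c "
from h import *
corr(0,0)"
```

```text
t 46.78 TCP [468.6 -42.3 284.3] tip [469.5 -42.1 118.3] F [-0.3 -0.2  0.3] w 46.4 corr [-0.1  0.3 -0.1]
```

Request:
apply_moves(rows="-0.2 0.8 -0.6 0 0.3 0;-0.1 0.1 -0.8 0 0 0;0 0 -0.8 0 0 0;0 0 -0.6 0 0 0;0 0 0 0 0 0;0 0 0 0 0 0")

```text
t: 47.28
position: [467.2, -37.4, 258.0]
ee_rot: [3.141, -0.011, 0.011]
contact_force: [-0.5, 0.0, 0.0]
grip_width: 46.1
```

```bash
python3 -c "
from h import *
corr(0,0)"
```

```text
t 47.28 TCP [467.2 -37.4 258. ] tip [468.4 -37.5  92. ] F [-0.5  0.   0. ] w 46.1 corr [0.1 0.4 0.4]
```

Request:
apply_moves(rows="-0.2 0.4 -0.6 0 0.4 0.4;0 0.1 -0.6 0 0 0;0 0 -0.4 0 0 0;0 0 0 0 0 0;0 0 0 0 0 0")

```text
t: 47.7
position: [465.3, -32.5, 240.9]
ee_rot: [3.141, -0.001, 0.001]
contact_force: [0.1, 0.7, 0.3]
grip_width: 46.1
```

```bash
python3 -c "
from h import *
corr(0,0)
b=optics.camera('scene'); save(b,'d1s',(215,155,285,215),10)"
```

```text
t 47.7 TCP [465.3 -32.5 240.9] tip [465.5 -32.6  74.9] F [0.1 0.7 0.3] w 46.1 corr [0.1 0.  0.1]
```

Request:
apply_moves(rows="0 0 0 0 0 0;0 0 0 0 0 0;0 0 0 0 0 0;0 0 0 0 0 0", jaw=1, newtons=20)

```text
t: 48.08
position: [465.4, -33.2, 241.2]
ee_rot: [3.14, -0.003, 0.001]
contact_force: [-0.5, -1.8, -0.4]
grip_width: 25.5
```

Request:
apply_moves(rows="0 0 0.5 0 0 0;0 0 0.2 0 0 0;0 0 0 0 0 0")

```text
t: 48.33
position: [466.1, -33.4, 248.4]
ee_rot: [3.141, -0.005, 0.003]
contact_force: [1.3, -0.0, -5.7]
grip_width: 25.7
```

Request:
apply_moves(rows="0.4 0 0 0 0 0;0.3 0 0 0 0 0;0.1 0 0 0 0 0;0 0 0 0 0 0")

```text
t: 48.67
position: [470.1, -33.2, 247.8]
ee_rot: [3.139, -0.004, -0.016]
contact_force: [-1.1, -0.2, -1.4]
grip_width: 25.4
```

```bash
python3 -c "
from h import *
corr(0,0)
b=optics.camera('scene'); save(b,'d2s',(215,155,285,215),10)"
```

```text
t 48.67 TCP [470.1 -33.2 247.8] tip [468.4 -33.7  81.8] F [-1.1 -0.2 -1.4] w 25.4 corr [ 0.1 -0.6  0.1]
```

Request:
apply_moves(rows="0.4 0 0 0 -0.6 0;0.3 0 0 0 0 0;0 0 0 0 0 0")

```text
t: 48.97
position: [474.2, -33.1, 247.5]
ee_rot: [3.137, -0.004, -0.011]
contact_force: [-0.9, 0.2, -0.6]
grip_width: 25.6
```

```bash
python3 -c "
from h import *
corr(0,0)"
```

```text
t 48.97 TCP [474.2 -33.1 247.5] tip [473.  -33.8  81.5] F [-0.9  0.2 -0.6] w 25.6 corr [ 0.2 -0.4  0.1]
```

Request:
apply_moves(rows="0 0 -0.5 0 -0.3 0;0 0 -0.3 0 0 0;0 0 0 0 0 0")

```text
t: 49.22
position: [473.3, -33.0, 240.0]
ee_rot: [3.136, -0.004, -0.002]
contact_force: [-4.5, 1.3, 0.6]
grip_width: 25.2
```

Request:
apply_moves(rows="0 0 -0.4 0 0 0;0 0 -0.2 0 0 0")

```text
t: 49.38
position: [473.3, -32.9, 234.5]
ee_rot: [3.136, -0.004, -0.0]
contact_force: [-7.1, 0.1, 21.2]
grip_width: 25.6
```

```bash
python3 -c "
from h import *
corr(0,0)
b=optics.camera('scene'); save(b,'d3s',(215,155,285,215),10)"
```

```text
t 49.38 TCP [473.3 -32.9 234.5] tip [473.3 -33.9  68.5] F [-7.1  0.1 21.2] w 25.6 corr [ 0.3 -0.   0.1]
```

Request:
apply_moves(rows="0 0 0 0 0 0;0 0 0 0 0 0;0 0 0 0 0 0;0 0 0 0 0 0", jaw=-0.05)

```text
t: 49.77
position: [473.2, -29.2, 234.1]
ee_rot: [-3.141, -0.004, -0.003]
contact_force: [-3.5, 0.4, 2.7]
grip_width: 45.8
```

Request:
apply_moves(rows="-0.2 0 1 0 0 0;-0.2 0 2 0 0 0;0 0 3 0 0 0;0 -2 3 0 0 0;0 -3 2 0 0 0;0 -3 0 0 0 0;0 -3 0 0 0 0;0 0 0 0 0 0;0 0 0 0 0 0")

```text
t: 50.52
position: [482.2, -142.2, 352.0]
ee_rot: [-3.137, -0.015, -0.062]
contact_force: [0.6, 0.1, 0.5]
grip_width: 46.2
```

```bash
python3 -c "
from h import *
corr(0,0)
b=optics.camera('scene'); save(b,'d4s',(228,180,278,222),14)
a=optics.camera('top'); save(a,'d4t',(195,185,295,245),7)
for p in (a,b):
  for n in ['keeper_l','claw_l']: print(n,[(np.array(d['point']),round(d['confidence'],2),proj(p,d['point']).round()) for d in place_of(p,n)])"
```

```text
t 50.52 TCP [ 482.2 -142.2  352. ] tip [ 488.8 -141.5  186.2] F [0.6 0.1 0.5] w 46.2 corr [-0.2  2.3 -0.5]
keeper_l [(array([472.9, 114.3,  86.6]), 0.73, array([210., 216.])), (array([471.3, -35. ,  81.1]), 0.68, array([272., 216.])), (array([450.5, 114.6,  96.3]), 0.42, array([209., 225.])), (array([475.6,  39.1,  49.6]), 0.25, array([242., 215.]))]
claw_l [(array([472.3, -31.3,  79.2]), 0.42, array([271., 215.])), (array([448.1, 114.8,  94.3]), 0.4, array([209., 226.]))]
keeper_l [(array([474.6, -38.9,  82.7]), 0.81, array([254., 203.])), (array([474.7, 116.7,  82. ]), 0.61, array([218., 181.]))]
claw_l [(array([448.6, 121.4,  95.3]), 0.53, array([209., 179.])), (array([474.3, -32.3,  82. ]), 0.43, array([252., 203.])), (array([477.1,  40.3,  45.3]), 0.3, array([235., 204.]))]
```

Request:
apply_moves(rows="-2 2.5 -1 -0.2 2.3 -0.5;-1.5 2.5 -1 0 0 0;-1 2.5 -1 0 0 0;-0.7 2 -1 0 0 0;0 0.5 -1 0 0 0;0 0 0 0 0 0;0 0 0 0 0 0;0 0 0 0 0 0", jaw=1, newtons=20)

```text
t: 51.48
position: [427.8, -30.0, 300.2]
ee_rot: [-3.136, -0.027, 0.004]
contact_force: [-0.8, -0.5, -0.1]
grip_width: 0.7
```

```bash
python3 -c "
from h import *
corr(0,0)"
```

```text
t 51.48 TCP [427.8 -30.  300.2] tip [427.3 -29.1 134.2] F [-0.8 -0.5 -0.1] w 0.7 corr [-0.3 -0.2 -1. ]
```

Now lower onto the lever handle near its tip.

Request:
apply_moves(rows="0.3 -0.4 -1.5 -0.3 -0.2 -1;0.1 0 -1.5 0 0 0;0 0 -1.5 0 0 0;0 0 -1 0 0 0;0 0 0 0 0 0")

```text
t: 51.9
position: [435.3, -37.6, 246.0]
ee_rot: [-3.141, 0.013, -0.018]
contact_force: [-0.5, 0.3, -0.4]
grip_width: 0.0
```

```bash
python3 -c "
from h import *
corr(0,0)"
```

```text
t 51.9 TCP [435.3 -37.6 246. ] tip [437.2 -37.6  80.1] F [-0.5  0.3 -0.4] w 0.0 corr [-0.   0.7  0.5]
```

Request:
apply_moves(rows="-0.4 0.3 -0.6 0 0.7 0.5;0 0 -0.6 0 0 0;0 0 -0.6 0 0 0;0 0 -0.4 0 0 0;0 0 0 0 0 0")

```text
t: 52.32
position: [432.2, -36.1, 224.8]
ee_rot: [-3.141, 0.004, -0.004]
contact_force: [0.1, -0.6, -0.0]
grip_width: 0.6
```

```bash
python3 -c "
from h import *
corr(0,0)
b=optics.camera('scene'); save(b,'e1s',(205,150,285,220),9)"
```

```text
t 52.32 TCP [432.2 -36.1 224.8] tip [432.6 -36.   58.8] F [ 0.1 -0.6 -0. ] w 0.6 corr [-0.   0.1  0.1]
```

Request:
apply_moves(rows="0 0 -0.5 0 0 0;0 0 -0.5 0 0 0;0 0 -0.4 0 0 0")

```text
t: 52.62
position: [433.7, -36.7, 212.6]
ee_rot: [-3.14, 0.004, -0.007]
contact_force: [0.1, -0.0, 3.0]
grip_width: 0.6
```

Request:
apply_moves(rows="0 0 -0.4 0 0 0;0 0 -0.4 0 0 0;0 0 -0.3 0 0 0")

```text
t: 52.87
position: [438.3, -37.1, 204.2]
ee_rot: [-3.139, 0.004, 0.001]
contact_force: [-0.1, -0.0, 2.2]
grip_width: 0.2
```

Request:
apply_moves(rows="0.4 0 0 0 0 0;0.4 0 0 0 0 0;0.3 0 0 0 0 0")

```text
t: 53.12
position: [446.4, -37.3, 203.0]
ee_rot: [-3.141, 0.012, 0.016]
contact_force: [-3.2, -0.6, -0.4]
grip_width: 0.1
```

```bash
python3 -c "
from h import *
corr(0,0)
b=optics.camera('scene'); save(b,'e2s',(205,150,285,220),9)"
```

```text
t 53.12 TCP [446.4 -37.3 203. ] tip [444.8 -37.1  37. ] F [-3.2 -0.6 -0.4] w 0.1 corr [-0.  -0.6  0.4]
```

Request:
apply_moves(rows="0 0 0.5 0 -0.6 0;0.4 0 0.1 0 -0.3 0;0.3 0 0 0 -0.3 0;0.3 0 0 0 0 0")

```text
t: 53.5
position: [453.4, -37.8, 208.7]
ee_rot: [3.141, -0.016, 0.006]
contact_force: [-10.0, 1.7, 1.3]
grip_width: 0.9
```

```bash
python3 -c "
from h import *
corr(0,0)"
```

```text
t 53.5 TCP [453.4 -37.8 208.7] tip [454.1 -37.9  42.7] F [-10.    1.7   1.3] w 0.9 corr [0.  0.2 0.6]
```

Request:
apply_moves(rows="0.3 0 0 0 0 0;0.3 0 0 0 0 0")

```text
t: 53.67
position: [454.9, -37.5, 208.7]
ee_rot: [3.139, -0.013, -0.01]
contact_force: [-9.5, 0.5, 5.1]
grip_width: 0.3
```

Request:
apply_moves(rows="0.3 0 0 0 0 0;0 0 0 0 0 0")

```text
t: 53.83
position: [455.1, -37.4, 209.0]
ee_rot: [3.138, -0.013, -0.02]
contact_force: [-0.1, -0.6, 0.6]
grip_width: 0.4
```

```bash
python3 -c "
from h import *
corr(0,0)
b=optics.camera('scene'); save(b,'e3s',(205,150,285,220),9)"
```

```text
t 53.83 TCP [455.1 -37.4 209. ] tip [453. -38.  43.] F [-0.1 -0.6  0.6] w 0.4 corr [ 0.2 -0.7  0.5]
```

Request:
apply_moves(rows="0.4 0 0 0 -0.7 0;0.2 0 0 0 0 0")

```text
t: 54.05
position: [456.2, -37.3, 208.9]
ee_rot: [3.136, -0.011, -0.016]
contact_force: [-3.3, 0.6, 1.9]
grip_width: 0.2
```

Request:
apply_moves(rows="0.3 0 0 0 -0.5 0;0 0 0 0 0 0")

```text
t: 54.22
position: [455.5, -37.0, 208.8]
ee_rot: [3.135, -0.009, -0.015]
contact_force: [-0.3, -1.0, 0.1]
grip_width: 0.3
```

```bash
python3 -c "
from h import *
corr(0,0)"
```

```text
t 54.22 TCP [455.5 -37.  208.8] tip [454.  -38.1  42.8] F [-0.3 -1.   0.1] w 0.3 corr [ 0.4 -0.5  0.3]
```

Request:
apply_moves(rows="-1 0 0 0 0 0;-2 0 0.5 0 0 0;-1 -1.5 2 0 0 0;0 -3 3 0 0 0;0 -3 3 0 0 0;0 -3 1 0 0 0;0 0 0 0 0 0;0 0 0 0 0 0")

```text
t: 54.88
position: [426.4, -132.3, 298.6]
ee_rot: [3.126, 0.008, 0.021]
contact_force: [0.4, -0.0, -0.2]
grip_width: 0.5
```

```bash
python3 -c "
from h import *
corr(0,0)
b=optics.camera('scene'); save(b,'e4s',(228,180,278,222),14)
a=optics.camera('top'); save(a,'e4t',(195,185,295,245),7)
for p in (a,b):
  for n in ['keeper_l','claw_l','pin','pin_tip']: print(n,[(np.array(d['point']),round(d['confidence'],2),proj(p,d['point']).round()) for d in place_of(p,n)])"
```

```text
t 54.88 TCP [ 426.4 -132.3  298.6] tip [ 428.6 -134.8  132.6] F [ 0.4 -0.  -0.2] w 0.5 corr [ 0.9  0.8 -0.3]
keeper_l [(array([470.7, 114.6,  86.5]), 0.82, array([210., 217.])), (array([472.8, -31.8,  81.9]), 0.79, array([271., 215.]))]
claw_l [(array([472.8, -33. ,  80.2]), 0.53, array([272., 215.])), (array([453.8, 113.1,  93.5]), 0.44, array([210., 224.])), (array([437. , 253.4,   1.9]), 0.34, array([160., 232.]))]
pin [(array([436.1, 250.9,   0.6]), 0.58, array([162., 233.]))]
pin_tip [(array([463.6, 228.3,   6.7]), 0.61, array([170., 222.])), (array([435.7, 250.1,  -2.4]), 0.61, array([162., 233.])), (array([472.6, 117.6,  81. ]), 0.52, array([209., 216.]))]
keeper_l [(array([475.3, -39.7,  84.2]), 0.61, array([254., 203.]))]
claw_l [(array([472.8, -37.1,  82.1]), 0.59, array([253., 204.])), (array([447.8, 123.4,  97.3]), 0.36, array([208., 178.]))]
pin [(array([458.9, 230.9,   5.9]), 0.7, array([193., 192.])), (array([435.7, 257.7,   3.4]), 0.51, array([182., 192.]))]
pin_tip [(array([458.3, 229. ,   6.6]), 0.62, array([193., 192.])), (array([474.7, -33.8,  82. ]), 0.44, array([252., 203.]))]
```

The right latch is hooked and closed. The pin has been knocked aside; its corner is now near (436,252). On to the left latch.

Request:
apply_moves(rows="0.3 2.5 0 0.9 0.8 -0.3;0.3 3.8 0 0 0 0;0.3 3.8 0 0 0 0;0.2 3.8 0 0 0 0;0 3.8 0 0 0 0;0 3.8 0 0 0 0;0 1.5 0 0 0 0;0 0 0 0 0 0;0 0 0 0 0 0", jaw=-0.05)

```text
t: 56.13
position: [434.5, 111.2, 295.5]
ee_rot: [-3.139, -0.005, 0.015]
contact_force: [0.4, 0.6, -0.1]
grip_width: 46.2
```

```bash
python3 -c "
from h import *
corr(0,0)"
```

```text
t 56.13 TCP [434.5 111.2 295.5] tip [432.9 111.6 129.5] F [ 0.4  0.6 -0.1] w 46.2 corr [-0.1 -0.5 -0.2]
```

Request:
apply_moves(rows="0.7 0.5 -0.8 0 -0.5 -0.2;0.4 0.2 -0.8 0 0 0;0 0 -0.6 0 0 0;0 0 0 0 0 0;0 0 0 0 0 0")

```text
t: 56.55
position: [445.5, 111.3, 271.5]
ee_rot: [3.138, -0.013, -0.006]
contact_force: [-0.9, -0.3, -0.1]
grip_width: 45.9
```

```bash
python3 -c "
from h import *
corr(0,0)
b=optics.camera('scene'); save(b,'f1s',(175,140,265,210),8)"
```

```text
t 56.55 TCP [445.5 111.3 271.5] tip [444.8 110.7 105.5] F [-0.9 -0.3 -0.1] w 45.9 corr [ 0.2 -0.2  0.5]
```

Request:
apply_moves(rows="0 0.6 0 0.2 -0.2 0.5;0 0.2 -0.3 0 0 0;0 0 0 0 0 0;0 0 0 0 0 0")

```text
t: 56.93
position: [445.1, 118.3, 268.7]
ee_rot: [3.141, -0.002, -0.001]
contact_force: [-0.4, -0.2, 0.2]
grip_width: 46.1
```

```bash
python3 -c "
from h import *
corr(0,0)
b=optics.camera('scene'); save(b,'f2s',(190,145,250,195),12)"
```

```text
t 56.93 TCP [445.1 118.3 268.7] tip [445.  118.3 102.7] F [-0.4 -0.2  0.2] w 46.1 corr [ 0.  -0.1  0.1]
```

Request:
apply_moves(rows="0 0 -0.5 0 0 0;0 0 -0.3 0 0 0;0 0 0 0 0 0")

```text
t: 57.23
position: [445.2, 118.4, 260.3]
ee_rot: [-3.142, 0.002, 0.0]
contact_force: [0.2, -0.6, -0.5]
grip_width: 46.1
```

Request:
apply_moves(rows="0 0 -0.5 0 0 0;0 0 -0.3 0 0 0;0 0 0 0 0 0")

```text
t: 57.48
position: [445.1, 118.4, 251.2]
ee_rot: [3.141, -0.002, -0.001]
contact_force: [-0.8, 0.0, -0.2]
grip_width: 46.1
```

Request:
apply_moves(rows="0 0 0 0 0 0;0 0 0 0 0 0;0 0 0 0 0 0;0 0 0 0 0 0", jaw=1, newtons=12)

```text
t: 57.82
position: [445.0, 118.8, 250.9]
ee_rot: [-3.142, 0.001, 0.001]
contact_force: [-0.7, -0.3, -0.0]
grip_width: 25.7
```

```bash
python3 -c "
from h import *
corr(0,0)"
```

```text
t 57.82 TCP [445.  118.8 250.9] tip [444.8 118.9  84.9] F [-0.7 -0.3 -0. ] w 25.7 corr [-0.  -0.1  0. ]
```

Request:
apply_moves(rows="0.7 0 0.1 0 0 0;0.7 0 0 0 0 0;0.7 0 0 0 0 0;0.5 0 0 0 0 0;0.2 0 0 0 0 0;0 0 0 0 0 0")

```text
t: 58.32
position: [469.3, 118.9, 252.3]
ee_rot: [3.139, 0.003, -0.021]
contact_force: [-2.3, 1.4, 0.1]
grip_width: 25.9
```

```bash
python3 -c "
from h import *
corr(0,0)
b=optics.camera('scene'); save(b,'f3s',(190,145,250,195),12)"
```

```text
t 58.32 TCP [469.3 118.9 252.3] tip [467.  118.4  86.3] F [-2.3  1.4  0.1] w 25.9 corr [ 0.2 -0.8 -0.1]
```

Request:
apply_moves(rows="0 0 0 0 0 0;0 0 0 0 0 0;0 0 0 0 0 0", jaw=-0.05)

```text
t: 58.62
position: [470.8, 118.5, 252.5]
ee_rot: [3.139, 0.002, -0.015]
contact_force: [-0.5, -0.4, 0.3]
grip_width: 44.1
```

Request:
apply_moves(rows="-0.4 0 0 0 -0.8 0;-0.3 0 -0.2 0 0 0;0 0 0 0 0 0;0 0 0 0 0 0")

```text
t: 58.95
position: [465.0, 118.2, 250.7]
ee_rot: [3.138, 0.002, 0.013]
contact_force: [0.4, -0.4, 0.1]
grip_width: 46.1
```

```bash
python3 -c "
from h import *
corr(0,0)
b=optics.camera('scene'); save(b,'f4s',(190,145,250,195),12)"
```

```text
t 58.95 TCP [465.  118.2 250.7] tip [466.4 117.7  84.7] F [ 0.4 -0.4  0.1] w 46.1 corr [ 0.2  0.5 -0.1]
```

```bash
cat >> h.py <<'E'
def rayy(p,uv,y):
    V=p['view']; Rm=V[:3,:3]; o=-Rm.T@V[:3,3]
    d=Rm.T@(np.linalg.inv(p['mtx'])@np.array([uv[0],uv[1],1.]))
    return o+d*(y-o[1])/d[1]
E
python3 -c "
from h import *
b=optics.camera('scene')
print('head top front left',rayy(b,(190+246/12-.5,145+366/12-.5),131.8))
print('head bottom front left',rayy(b,(190+250/12-.5,145+440/12-.5),131.8))
print('handle tip left',rayy(b,(190+178/12-.5,145+438/12-.5),128.8))
"
```

```text
head top front left [459.7 131.8 100.4]
head bottom front left [459.7 131.8  81.5]
handle tip left [438.7 128.8  89.8]
```

Request:
apply_moves(rows="-0.5 0.1 -0.2 0 0.5 0;-0.1 0 0 0 0 0;0 0 0 0 0 0;0 0 0 0 0 0")

```text
t: 59.38
position: [458.8, 119.4, 248.4]
ee_rot: [3.139, 0.001, -0.002]
contact_force: [0.2, -0.5, -0.1]
grip_width: 46.6
```

Request:
apply_moves(rows="0 0 0 0 0 0;0 0 0 0 0 0;0 0 0 0 0 0;0 0 0 0 0 0", jaw=1, newtons=20)

```text
t: 59.72
position: [458.9, 119.0, 248.4]
ee_rot: [3.139, 0.0, -0.003]
contact_force: [-0.0, -0.3, 0.6]
grip_width: 25.0
```

```bash
python3 -c "
from h import *
corr(0,0)"
```

```text
t 59.72 TCP [458.9 119.  248.4] tip [458.6 118.5  82.4] F [-0.  -0.3  0.6] w 25.0 corr [ 0.2 -0.1 -0. ]
```

Request:
apply_moves(rows="0.4 0 0.1 0 0 0;0.4 0 0 0 0 0;0.2 0 0 0 0 0;0 0 0 0 0 0")

```text
t: 60.05
position: [466.1, 119.1, 248.6]
ee_rot: [3.137, 0.003, -0.017]
contact_force: [-2.5, 0.1, -0.1]
grip_width: 25.1
```

```bash
python3 -c "
from h import *
corr(0,0)
b=optics.camera('scene'); save(b,'f5s',(190,145,250,195),12)"
```

```text
t 60.05 TCP [466.1 119.1 248.6] tip [464.2 118.3  82.6] F [-2.5  0.1 -0.1] w 25.1 corr [ 0.3 -0.6 -0.1]
```

Request:
apply_moves(rows="0.4 0 0 0 -0.6 0;0.3 0 0 0 -0.2 0;0 0 0 0 0 0")

```text
t: 60.35
position: [471.8, 119.1, 248.2]
ee_rot: [3.136, 0.005, 0.0]
contact_force: [-2.9, -0.3, 0.6]
grip_width: 25.5
```

Request:
apply_moves(rows="0 0 -0.4 0 0 0;0 0 -0.2 0 0 0;0 0 0 0 0 0")

```text
t: 60.6
position: [472.1, 119.1, 242.6]
ee_rot: [3.136, 0.005, 0.003]
contact_force: [-4.0, 1.0, 0.5]
grip_width: 25.6
```

```bash
python3 -c "
from h import *
corr(0,0)
b=optics.camera('scene'); save(b,'f6s',(190,145,250,195),12)"
```

```text
t 60.6 TCP [472.1 119.1 242.6] tip [472.4 118.1  76.6] F [-4.   1.   0.5] w 25.6 corr [ 0.3  0.1 -0.2]
```

Request:
apply_moves(rows="0 0 -0.4 0 0 0;0 0 0 0 0 0")

```text
t: 60.82
position: [472.2, 119.1, 238.7]
ee_rot: [3.136, 0.005, 0.004]
contact_force: [-3.3, 0.8, -0.8]
grip_width: 25.1
```

Request:
apply_moves(rows="0 0 -0.4 0 0 0;0 0 0 0 0 0")

```text
t: 60.98
position: [471.9, 119.1, 235.1]
ee_rot: [3.135, 0.005, 0.004]
contact_force: [-4.6, 0.5, 3.9]
grip_width: 25.0
```

```bash
python3 -c "
from h import *
corr(0,0)
b=optics.camera('scene'); save(b,'f7s',(190,145,250,195),12)"
```

```text
t 60.98 TCP [471.9 119.1 235.1] tip [472.2 118.1  69.1] F [-4.6  0.5  3.9] w 25.0 corr [ 0.4  0.1 -0.2]
```

Request:
apply_moves(rows="0 0 -0.3 0 0 0;0 0 0 0 0 0")

```text
t: 61.2
position: [471.8, 119.2, 233.5]
ee_rot: [3.135, 0.005, 0.007]
contact_force: [-4.3, 0.3, -0.6]
grip_width: 24.9
```

Request:
apply_moves(rows="0 0 0 0 0 0;0 0 0 0 0 0;0 0 0 0 0 0;0 0 0 0 0 0", jaw=-0.05)

```text
t: 61.53
position: [475.4, 119.7, 233.9]
ee_rot: [3.138, 0.004, 0.02]
contact_force: [-3.1, 2.2, 2.2]
grip_width: 46.0
```

Request:
apply_moves(rows="-0.2 0 1 0 0 0;-0.2 0 2 0 0 0;0 0 3 0 0 0;0 2 3 0 0 0;0 3 2 0 0 0;0 3 0 0 0 0;0 3 0 0 0 0;0 0 0 0 0 0;0 0 0 0 0 0")

```text
t: 62.28
position: [472.6, 231.4, 355.2]
ee_rot: [3.14, -0.008, 0.03]
contact_force: [-0.8, -1.3, -0.7]
grip_width: 46.3
```

```bash
python3 -c "
from h import *
corr(0,0)
b=optics.camera('scene'); save(b,'f8s',(190,155,265,215),9.5)
a=optics.camera('top'); save(a,'f8t',(150,185,300,245),5)
for p in (a,b):
  for n in ['keeper_l','claw_l']: print(n,[(np.array(d['point']),round(d['confidence'],2),proj(p,d['point']).round()) for d in place_of(p,n)])"
```

```text
t 62.28 TCP [472.6 231.4 355.2] tip [475.8 231.2 189.2] F [-0.8 -1.3 -0.7] w 46.3 corr [0.1 1.1 0.3]
keeper_l [(array([473.3, -34.5,  81.8]), 0.85, array([272., 215.])), (array([473.1, 115.6,  86.1]), 0.69, array([209., 216.]))]
claw_l [(array([ 664. , -204. ,    1.6]), 0.55, array([333., 143.])), (array([479.6, 116.8,  85.1]), 0.49, array([209., 213.])), (array([470.2, -32.3,  78.1]), 0.39, array([271., 216.]))]
keeper_l [(array([473.8, -37.9,  83.7]), 0.69, array([253., 203.])), (array([472.8, 117.8,  82.8]), 0.6, array([217., 181.]))]
claw_l [(array([474.8, -36.1,  82.4]), 0.62, array([253., 203.])), (array([478.1, 120.3,  84.4]), 0.46, array([218., 180.])), (array([458.7, 225. ,   4.6]), 0.37, array([194., 193.]))]
```

Request:
apply_moves(rows="-1.2 -2.5 -1 0.1 1.1 0.3;-1 -2.5 -1 0 0 0;-0.8 -2.5 -1 0 0 0;-0.7 -2 -1 0 0 0;0 -0.5 -1 0 0 0;0 0 0 0 0 0;0 0 0 0 0 0;0 0 0 0 0 0", jaw=1, newtons=20)

```text
t: 63.25
position: [433.9, 120.6, 302.5]
ee_rot: [3.14, -0.019, -0.008]
contact_force: [0.6, 0.5, -0.2]
grip_width: 0.8
```

```bash
python3 -c "
from h import *
corr(0,0)"
```

```text
t 63.25 TCP [433.9 120.6 302.5] tip [433.1 120.3 136.5] F [ 0.6  0.5 -0.2] w 0.8 corr [ 0.1 -0.3  0.7]
```

Request:
apply_moves(rows="0 -0.1 -1.5 0 -0.3 0.7;0 0 -2 0 0 0;0 0 -1.5 0 0 0;0 0 -1 0 0 0;0 0 0 0 0 0;0 0 0 0 0 0")

```text
t: 63.75
position: [438.0, 125.3, 243.5]
ee_rot: [-3.134, -0.009, -0.02]
contact_force: [0.4, -0.2, 0.0]
grip_width: 0.3
```

```bash
python3 -c "
from h import *
corr(0,0)"
```

```text
t 63.75 TCP [438.  125.3 243.5] tip [440.  126.6  77.6] F [ 0.4 -0.2  0. ] w 0.3 corr [-0.4  0.7 -0.3]
```

Request:
apply_moves(rows="-0.4 -0.6 -0.3 -0.4 0.7 -0.3;-0.1 0 -0.5 0 0 0;0 0 -0.4 0 0 0;0 0 0 0 0 0")

```text
t: 64.08
position: [433.6, 120.0, 232.8]
ee_rot: [-3.138, -0.001, -0.006]
contact_force: [0.5, -0.2, -0.3]
grip_width: 0.9
```

```bash
python3 -c "
from h import *
corr(0,0)
b=optics.camera('scene'); save(b,'k1s',(180,145,260,205),9)"
```

```text
t 64.08 TCP [433.6 120.  232.8] tip [434.2 120.6  66.8] F [ 0.5 -0.2 -0.3] w 0.9 corr [-0.2  0.2 -0. ]
```

Request:
apply_moves(rows="0 -0.1 -0.6 0 0 0;0 0 -0.6 0 0 0;0 0 -0.5 0 0 0")

```text
t: 64.38
position: [434.4, 118.9, 216.0]
ee_rot: [-3.136, 0.001, -0.011]
contact_force: [-0.3, -0.6, 2.0]
grip_width: 0.4
```

Request:
apply_moves(rows="0 0 -0.4 0 0 0;0 0 -0.4 0 0 0;0 0 -0.3 0 0 0")

```text
t: 64.63
position: [434.5, 119.0, 203.3]
ee_rot: [-3.137, 0.0, -0.011]
contact_force: [0.1, -0.3, 2.1]
grip_width: 0.4
```

```bash
python3 -c "
from h import *
corr(0,0)
b=optics.camera('scene'); save(b,'k2s',(180,145,260,205),9)"
```

```text
t 64.63 TCP [434.5 119.  203.3] tip [435.6 119.8  37.3] F [ 0.1 -0.3  2.1] w 0.4 corr [-0.3  0.4  0. ]
```

Good. Now raise slightly for lid clearance and push in.

Request:
apply_moves(rows="0.3 0 0.3 0 0.4 0;0.4 0 0.2 0 0 0;0.4 0 0 0 0 0;0.3 0 0 0 0 0")

```text
t: 65.02
position: [446.0, 118.9, 206.7]
ee_rot: [-3.14, -0.004, 0.014]
contact_force: [-4.4, 0.5, 0.7]
grip_width: 0.3
```

```bash
python3 -c "
from h import *
corr(0,0)"
```

```text
t 65.02 TCP [446.  118.9 206.7] tip [444.5 119.1  40.7] F [-4.4  0.5  0.7] w 0.3 corr [-0.1 -0.5 -0.1]
```

Request:
apply_moves(rows="0.4 0 0.1 0 -0.5 0;0.4 0 0.1 0 -0.2 0;0.4 0 0 0 -0.2 0")

```text
t: 65.27
position: [456.2, 118.3, 208.1]
ee_rot: [3.141, 0.005, 0.001]
contact_force: [-4.6, -0.7, -2.2]
grip_width: 0.0
```

Request:
apply_moves(rows="0.3 0 0 0 -0.2 0;0.3 0 0 0 0 0")

```text
t: 65.43
position: [459.1, 118.4, 207.7]
ee_rot: [3.139, 0.007, -0.005]
contact_force: [-13.7, 3.2, 8.1]
grip_width: 0.6
```

```bash
python3 -c "
from h import *
corr(0,0)"
```

```text
t 65.43 TCP [459.1 118.4 207.7] tip [458.5 117.9  41.7] F [-13.7   3.2   8.1] w 0.6 corr [ 0.2 -0.2 -0.3]
```

Request:
apply_moves(rows="0.1 0 0 0 0 0;-1 0 0 0 0 0;-2 0 0.5 0 0 0;-1 1.5 2 0 0 0;0 3 3 0 0 0;0 3 3 0 0 0;0 3 1 0 0 0;0 0 0 0 0 0;0 0 0 0 0 0")

```text
t: 66.18
position: [427.2, 229.1, 310.3]
ee_rot: [-3.133, 0.006, -0.027]
contact_force: [0.3, -0.2, -0.1]
grip_width: 0.5
```

```bash
python3 -c "
from h import *
corr(0,0)
b=optics.camera('scene'); save(b,'k3s',(190,155,265,215),9.5)
a=optics.camera('top'); save(a,'k3t',(150,185,300,245),5)
for p in (a,b):
  for n in ['keeper_l','claw_l','pin','pin_tip','pin_root','staple']: print(n,[(np.array(d['point']),round(d['confidence'],2),proj(p,d['point']).round()) for d in place_of(p,n)])"
```

```text
t 66.18 TCP [427.2 229.1 310.3] tip [430.1 230.5 144.3] F [ 0.3 -0.2 -0.1] w 0.5 corr [-0.5  1.   0.2]
keeper_l [(array([474.3, -33.5,  81.5]), 0.83, array([272., 214.])), (array([473.8, 116.1,  80.7]), 0.82, array([209., 216.]))]
claw_l [(array([476. , 114.1,  80.6]), 0.59, array([210., 215.])), (array([474.1, -29.9,  78.5]), 0.45, array([270., 215.])), (array([ 662.6, -201.7,    0.5]), 0.4, array([332., 144.]))]
pin [(array([435.7, 254.4,   0.5]), 0.47, array([160., 233.]))]
pin_tip [(array([462.5, 227.6,   5.1]), 0.46, array([170., 222.]))]
pin_root [(array([463.8, 228.6,   6.3]), 0.51, array([170., 222.])), (array([437.9, 253.6,   7. ]), 0.44, array([160., 232.]))]
staple [(array([476.1,  37.7,  52.9]), 0.74, array([242., 215.])), (array([550.2,  33.1,  -0.8]), 0.2, array([244., 188.]))]
keeper_l [(array([477.2, 116.7,  84.5]), 0.92, array([219., 180.])), (array([474.6, -37.7,  81.2]), 0.92, array([253., 204.]))]
claw_l [(array([476.7, 119.2,  81.2]), 0.49, array([218., 181.])), (array([473.5, -31.9,  79.2]), 0.46, array([251., 204.]))]
pin [(array([473.6, -33.9,  80.7]), 0.66, array([252., 203.])), (array([437.6, 255.9,  -0.2]), 0.5, array([183., 193.]))]
pin_tip [(array([458.6, 226.9,   8.1]), 0.41, array([194., 192.]))]
pin_root [(array([443.8, 253.8,   4.3]), 0.44, array([185., 191.]))]
staple [(array([473.5,  42.8,  49.9]), 0.79, array([234., 202.]))]
```

```bash
python3 -c "
from h import *
b=optics.camera('scene')
s=14
im=cv2.resize(b['img'][175:235,225:285],None,fx=10,fy=10,interpolation=cv2.INTER_CUBIC)
for th,c in ((0,(0,255,0)),(0.25,(0,255,255)),(0.5,(0,0,255))):
  for y in (-24,-44):
    P=[470-45*np.sin(th)-6*np.cos(th),y,58-45*np.cos(th)+6*np.sin(th)]
    q=(proj(b,P)+.5-[225,175])*10; cv2.circle(im,tuple(int(v) for v in q),4,c,-1)
im2=cv2.resize(b['img'][165:225,185:245],None,fx=10,fy=10,interpolation=cv2.INTER_CUBIC)
for th,c in ((0,(0,255,0)),(0.25,(0,255,255)),(0.5,(0,0,255))):
  for y in (128,108):
    P=[473-45*np.sin(th)-6*np.cos(th),y,58-45*np.cos(th)+6*np.sin(th)]
    q=(proj(b,P)+.5-[185,165])*10; cv2.circle(im2,tuple(int(v) for v in q),4,c,-1)
cv2.imwrite('pics/lev_r.png',im);cv2.imwrite('pics/lev_l.png',im2)
"
```

```text
(no output)
```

Both levers match the projected closed position. I'll move aside to look at the pin.

Request:
apply_moves(rows="0.5 -3 0 -0.5 1 0.2;0.5 -3 0 0 0 0;0 -2 0 0 0 0;0 0 0 0 0 0;0 0 0 0 0 0", jaw=-0.1)

```text
t: 67.35
position: [435.9, 147.8, 309.2]
ee_rot: [-3.141, -0.006, 0.006]
contact_force: [0.3, 0.7, 0.4]
grip_width: 31.8
```

```bash
python3 -c "
from h import *
corr(0,0)
b=optics.camera('scene'); save(b,'p1s',(165,170,225,215),12)
a=optics.camera('top'); save(a,'p1t',(140,200,200,255),12)
for p in (a,b):
  for n in ['pin','pin_tip','pin_root']: print(n,[(np.array(d['point']),round(d['confidence'],2),proj(p,d['point']).round(1)) for d in place_of(p,n)])"
```

```text
t 67.35 TCP [435.9 147.8 309.2] tip [435.2 147.8 143.2] F [0.3 0.7 0.4] w 31.8 corr [-0.  -0.2 -0.2]
pin []
pin_tip []
pin_root []
pin [(array([436.5, 256.6,   0.5]), 0.43, array([182.5, 192.4]))]
pin_tip [(array([473.9, 118.9,  84.3]), 0.59, array([217.2, 180.4])), (array([459.4, 229.1,   4.3]), 0.37, array([193.6, 192.5]))]
pin_root [(array([552.6,  40.7,   2.1]), 0.53, array([256.9, 208.2])), (array([441.2, 252.7,   8. ]), 0.43, array([184.3, 190.3]))]
```

```bash
cat h.py | head -60; python3 - <<'E'
from h import *
from station import bot,optics,search_frame,place_of
corr(0,0)
b=optics.camera("scene"); a=optics.camera("top")
for n in ("pin","pin_tip","pin_root"):
    for nm,p in(("scene",b),("top",a)):
        print(n,nm,[(np.round(d["point"],1),round(d["confidence"],2)) for d in place_of(p,n)[:2]])
f=lambda u,v:(165+u/12-.5,170+v/12-.5)
for uv in((208,245),(170,345),(220,257),(350,265)): print(unproj(b,f(*uv),5))
import cv2
cv2.imwrite("pics/q1.png",cv2.resize(a["img"],None,fx=1.5,fy=1.5))
cv2.imwrite("pics/q1s.png",cv2.resize(b["img"][160:210,150:215],None,fx=12,fy=12,interpolation=cv2.INTER_CUBIC))
E
```

```text
from station import bot, optics, search_frame, place_of
import numpy as np, cv2
from scipy.spatial.transform import Rotation as R
np.set_printoptions(precision=1,suppress=True)
def proj(p,P):
    c=p['view']@np.append(np.array(P,float),1); q=p['mtx']@c[:3]; return q[:2]/q[2]
def unproj(p,uv,z):
    "pixel -> world point at height z"
    V=p['view']; Rm=V[:3,:3]; t=V[:3,3]; o=-Rm.T@t
    d=Rm.T@(np.linalg.inv(p['mtx'])@np.array([uv[0],uv[1],1.]))
    return o+d*(z-o[2])/d[2]
def save(p,name,box=None,s=1):
    im=p['img']
    if box: im=im[box[1]:box[3],box[0]:box[2]]
    if s!=1: im=cv2.resize(im,None,fx=s,fy=s,interpolation=cv2.INTER_CUBIC)
    cv2.imwrite('pics/'+name+'.png',im)
def st():
    s=bot.state(); print('t',round(s['t'],2),'pos',np.array(s['position']),'F',np.array(s['contact_force']),'w',s['grip_width'])
    print(R.from_rotvec(s['ee_rot']).as_matrix().round(3)); return s
def ov(p,discs,segs,name,box,s):
    im=cv2.resize(p['img'],None,fx=s,fy=s,interpolation=cv2.INTER_CUBIC)
    f=lambda P:tuple(int(v) for v in (proj(p,P)+0.5)*s)
    for (x,y,z,r) in discs:
        a=np.
[... 1071 characters left out ...]
]
        A+= [u[0]*P[2]-P[0],u[1]*P[2]-P[1]]
    A=np.array(A); x=np.linalg.lstsq(A[:,:3],-A[:,3],rcond=None)[0]; return x
def rayy(p,uv,y):
    V=p['view']; Rm=V[:3,:3]; o=-Rm.T@V[:3,3]
    d=Rm.T@(np.linalg.inv(p['mtx'])@np.array([uv[0],uv[1],1.]))
    return o+d*(y-o[1])/d[1]
t 67.75 TCP [435.6 148.9 309.1] tip [434.9 149.  143.1] F [-0.6 -0.5 -0.4] w 48.3 corr [-0.  -0.2 -0.4]
pin scene [(array([437.6, 255.9,   0.9]), 0.58)]
pin top []
pin_tip scene [(array([460.9, 225.4,   4.2]), 0.58)]
pin_tip top []
pin_root scene [(array([553.3,  42.2,   4.1]), 0.45), (array([441.9, 253.8,   7.9]), 0.41)]
pin_root top []
[439.2 264.5   5. ]
[405.7 224.9   5. ]
[438.3 256.9   5. ]
[461.8 232.7   5. ]
```

View pics/q1s.png

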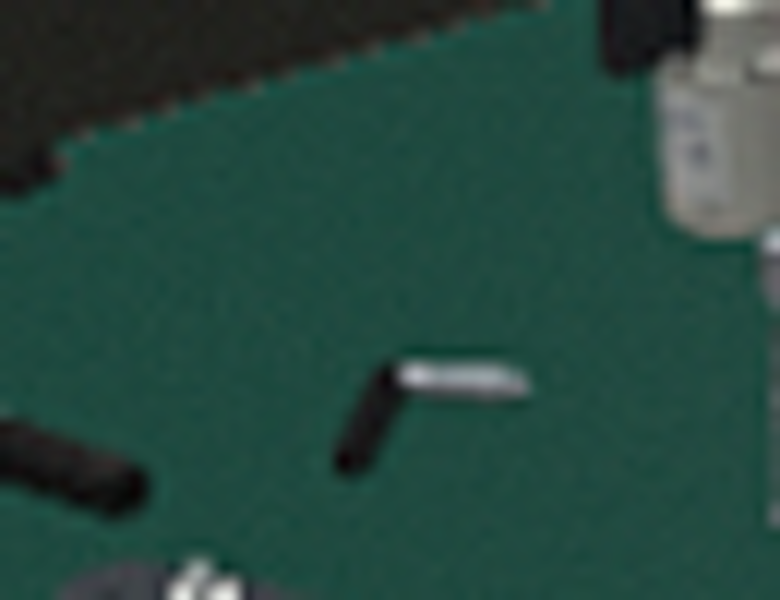

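View pics/q1.png

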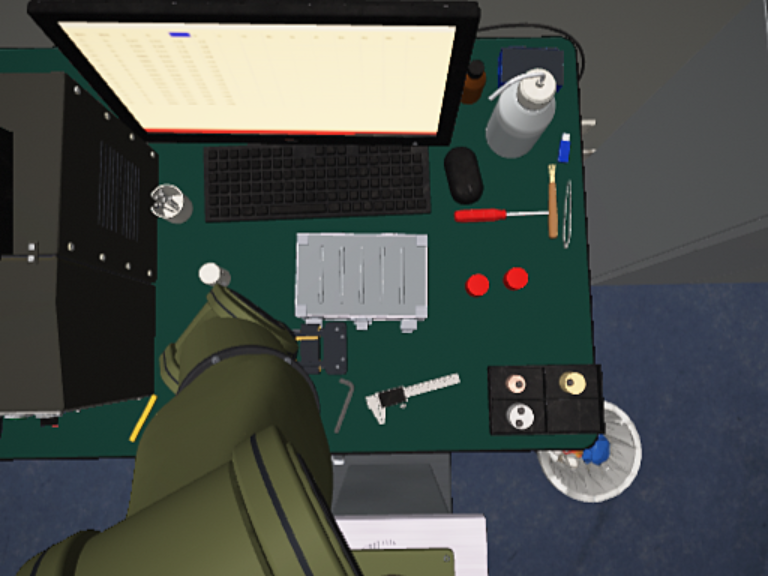

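Request:
apply_moves(rows="-0.36 1.42 -0.8 0 0 7.1; -0.36 1.42 -0.8 0 0 7.1; -0.36 1.42 -0.8 0 0 7.1; -0.36 1.42 -0.8 0 0 7.1; -0.36 1.42 -0.8 0 0 7.1; -0.36 1.42 -0.8 0 0 6.6; 0 0 0 0 0 0; 0 0 0 0 0 0; 0 0 0 0 0 0", jaw=0.1, newtons=30)

```text
t: 68.9
position: [414.1, 234.9, 259.7]
ee_rot: [2.92, 1.156, -0.001]
contact_force: [-1.1, 0.5, -0.8]
grip_width: 39.4
```

```bash
python3 - <<'E'
from h import *
corr(42,0)
b=optics.camera("scene"); a=optics.camera("top")
save(b,"q2s",(140,100,220,220),6); save(a,"q2",(80,150,280,300),4)
for n in ("pin","pin_tip","pin_root"):
    for nm,p in(("scene",b),("top",a)):
        print(n,nm,[(np.round(d["point"],1),round(d["confidence"],2)) for d in place_of(p,n)[:2]])
E
```

```text
t 68.9 TCP [414.1 234.9 259.7] tip [414.1 234.6  93.7] F [-1.1  0.5 -0.8] w 39.4 corr [ 0.1  0.  -1.2]
pin scene [(array([437.7, 255.7,   1.3]), 0.5)]
pin top []
pin_tip scene [(array([460. , 228.6,   4.5]), 0.42)]
pin_tip top [(array([559.8, 291.6,  -0.7]), 0.35)]
pin_root scene [(array([445.3, 252.4,   9.6]), 0.46), (array([488.5,  44.9,  21.1]), 0.19)]
pin_root top []
```

Request:
apply_moves(rows="-0.1 0 -2 0 0 -1; 0 0 -2 0 0 0; 0 0 -1.5 0 0 0; 0 0 -0.5 0 0 0; 0 0 0 0 0 0; 0 0 0 0 0 0")

```text
t: 69.8
position: [414.3, 234.8, 199.2]
ee_rot: [-2.932, -1.128, -0.007]
contact_force: [0.5, 0.5, 0.4]
grip_width: 39.8
```

```bash
python3 - <<'E'
from h import *
corr(42,0)
b=optics.camera("scene")
save(b,"q3s",(150,130,215,210),9)
E
```

```text
t 69.8 TCP [414.3 234.8 199.2] tip [415.1 235.1  33.2] F [0.5 0.5 0.4] w 39.8 corr [-0.1  0.2 -0.1]
```

View pics/q3s.png

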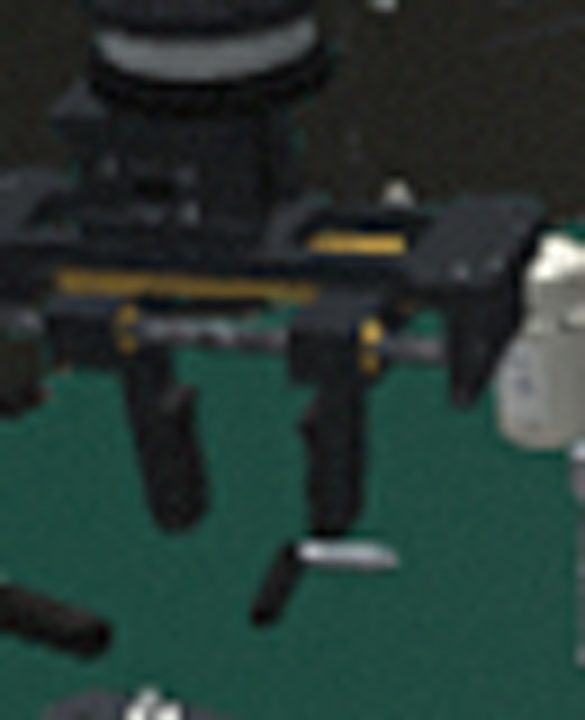

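Request:
apply_moves(rows="-0.15 -0.1 -1 -0.1 0.2 0; 0 0 -0.9 0 0 0; 0 0 -0.4 0 0 0; 0 0 0 0 0 0; 0 0 0 0 0 0")

```text
t: 70.27
position: [414.3, 234.3, 179.4]
ee_rot: [-2.93, -1.123, -0.012]
contact_force: [-0.7, 0.0, -0.2]
grip_width: 39.7
```

```bash
python3 - <<'E'
from h import *
corr(42,0)
b=optics.camera("scene")
save(b,"q4s",(150,130,215,210),9)
E
```

```text
t 70.27 TCP [414.3 234.3 179.4] tip [415.3 235.3  13.4] F [-0.7  0.  -0.2] w 39.7 corr [-0.3  0.3  0.1]
```

View pics/q4s.png

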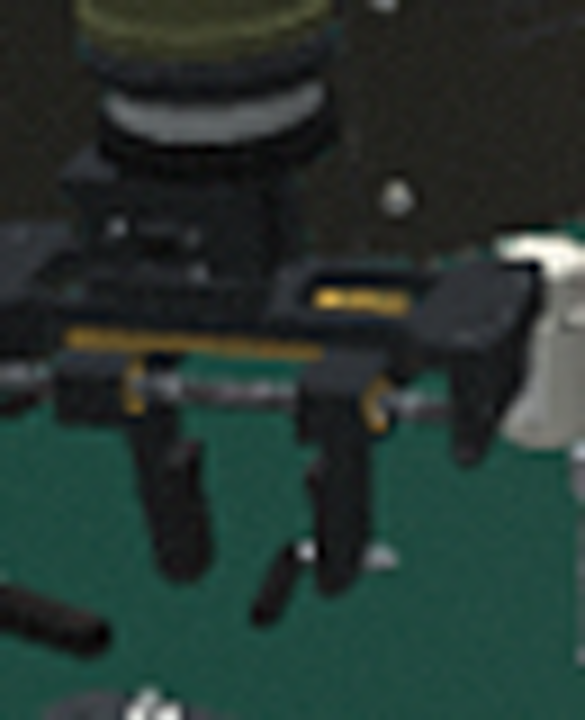

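Request:
apply_moves(rows="-0.1 -0.1 -0.7 -0.3 0.3 0; 0 0 -0.3 0 0 0; 0 0 0 0 0 0; 0 0 0 0 0 0")

```text
t: 70.65
position: [413.8, 233.3, 169.7]
ee_rot: [-2.933, -1.123, -0.003]
contact_force: [-0.4, 0.0, 0.3]
grip_width: 39.7
```

```bash
python3 - <<'E'
from h import *
corr(42,0)
b=optics.camera("scene")
save(b,"q5s",(150,130,215,210),9)
E
```

```text
t 70.65 TCP [413.8 233.3 169.7] tip [414.  233.7   3.7] F [-0.4  0.   0.3] w 39.7 corr [-0.1  0.1  0.1]
```

View pics/q5s.png

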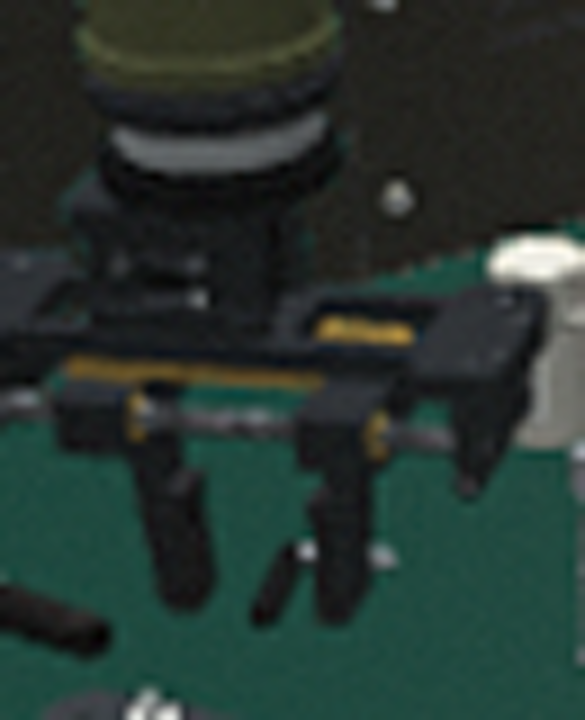

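Request:
apply_moves(rows="0 0 0 0 0 0; 0 0 0 0 0 0; 0 0 0 0 0 0; 0 0 0 0 0 0; 0 0 0 0 0 0; 0 0 0 0 0 0", jaw=1, newtons=35)

```text
t: 71.2
position: [413.8, 233.3, 170.0]
ee_rot: [-2.933, -1.122, -0.004]
contact_force: [-1.0, -0.1, 0.1]
grip_width: 9.1
```

```bash
python3 - <<'E'
from h import *
corr(42,0)
b=optics.camera("scene")
save(b,"q6s",(150,130,215,210),9)
E
```

```text
t 71.2 TCP [413.8 233.3 170. ] tip [414.1 233.7   4. ] F [-1.  -0.1  0.1] w 9.1 corr [-0.1  0.1  0.1]
```

View pics/q6s.png

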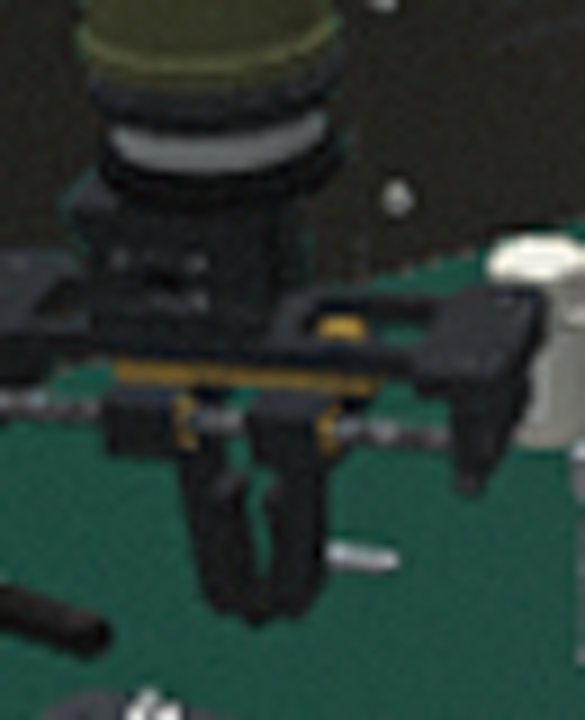

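Request:
apply_moves(rows="0 0 2 0 0 0; 0 0 2 0 0 0; 0 -1.6 1 0 0 -7.1; 0 -1.6 1 0 0 -7.1; 0 -1.6 1 0 0 -7.1; 0 -1.6 1 0 0 -7.1; 0 -1.6 0 0 0 -7.1; 0 -1.6 0 0 0 -7.1; 0 0 0 0 0 0; 0 0 0 0 0 0")

```text
t: 72.08
position: [412.5, 134.8, 253.7]
ee_rot: [-3.137, 0.039, -0.008]
contact_force: [-0.2, 0.6, -1.7]
grip_width: 9.3
```

```bash
python3 - <<'E'
from h import *
corr(-0.8,0)
b=optics.camera("scene"); a=optics.camera("top")
save(b,"q7s",(140,100,240,210),7); save(a,"q7",(140,150,280,270),5)
for n in ("pin","pin_tip","pin_root"):
    for nm,p in(("scene",b),("top",a)):
        print(n,nm,[(np.round(d["point"],1),round(d["confidence"],2)) for d in place_of(p,n)[:2]])
E
```

```text
t 72.08 TCP [412.5 134.8 253.7] tip [413.4 135.5  87.7] F [-0.2  0.6 -1.7] w 9.3 corr [-0.3  0.3  0.6]
pin scene [(array([443.8, 132.2,  85.8]), 0.62), (array([476.2, -34.8,  85.3]), 0.25)]
pin top []
pin_tip scene [(array([440.3,  97.4,  89.1]), 0.57)]
pin_tip top [(array([478.3, 113.5,  82. ]), 0.44)]
pin_root scene [(array([445.2, 135.1,  83.8]), 0.75), (array([446.6, 128.1,  91.4]), 0.58)]
pin_root top [(array([474. , -34.4,  78.7]), 0.57), (array([561.9, 292.7,  -1. ]), 0.25)]
```

View pics/q7s.png

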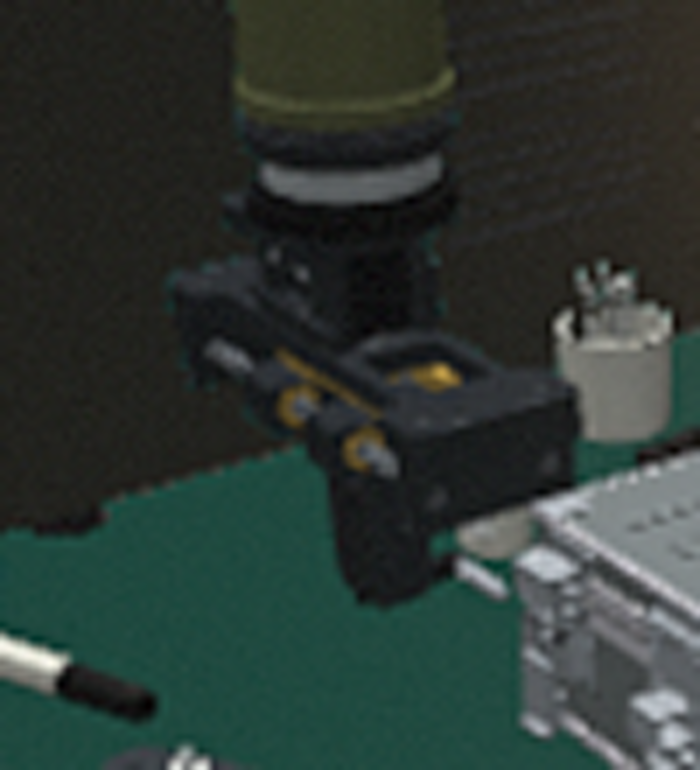

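View pics/q7.png

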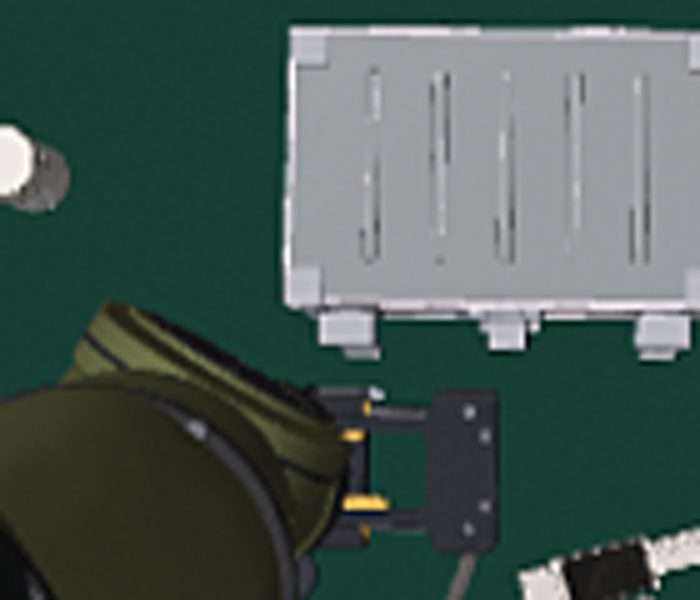

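```bash
python3 - <<'E'
from h import *
b=optics.camera("scene"); a=optics.camera("top")
save(b,"q8s",(185,170,225,200),19); save(a,"q8",(195,215,230,240),20)
print(tri(b,(211.6,184.1),a,(214.5,228.1)))
corr(-0.8)
for z in (84,88,92): print(z,proj(b,(445,100,z)),proj(a,(445,100,z)))
E
```

```text
[444.5 103.   88.9]
t 72.58 TCP [412.4 135.1 253.4] tip [413.2 135.9  87.4] F [ 0.4  1.1 -0.8] w 9.6 corr [-0.3  0.3  0.6]
84 [212.3 186.1] [216.1 227.7]
88 [212.2 184.8] [215.9 227.7]
92 [212.2 183.4] [215.7 227.7]
```

View pics/q8s.png

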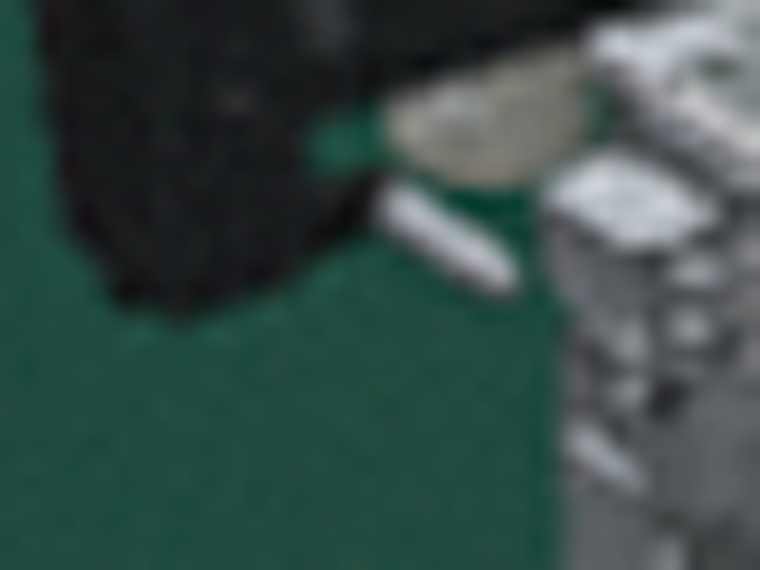

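View pics/q8.png

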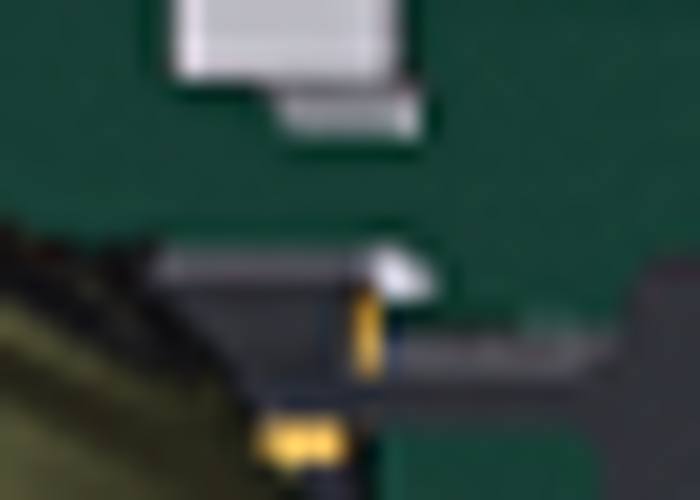

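```bash
python3 - <<'E'
from h import *
b=optics.camera("scene"); a=optics.camera("top")
ut=(211.8,184.1)
T=tri(b,ut,a,(216.2,228.75)); print("tip",T, proj(b,T),proj(a,T))
print('cam pos',-b['view'][:3,:3].T@b['view'][:3,3], -a['view'][:3,:3].T@a['view'][:3,3])
print('root seen',(185+385/19-.5,170+198/19-.5))
for psi in (-20,-15,-10,-5,0,5,10,15):
    r=np.radians(psi); root=T+30*np.array([-np.sin(r),np.cos(r),0])
    print(psi,proj(b,root),root)
# z tilt
for dz in(-3,0,3): print(dz,proj(b,T+np.array([0,30,dz])))
E
```

```text
tip [442.7  98.9  91.2] [211.7 184.1] [216.3 228.6]
cam pos [ -47.3 -673.   563.4] [428.7   4.9 995. ]
root seen (204.76315789473685, 179.92105263157896)
-20 [209.1 179.3] [452.9 127.   91.2]
-15 [208.1 179.5] [450.4 127.8  91.2]
-10 [207.2 179.6] [447.9 128.4  91.2]
-5 [206.4 179.9] [445.3 128.7  91.2]
0 [205.5 180.1] [442.7 128.9  91.2]
5 [204.7 180.4] [440.  128.7  91.2]
10 [204.  180.7] [437.5 128.4  91.2]
15 [203.3 181.1] [434.9 127.8  91.2]
-3 [205.6 181.1]
0 [205.5 180.1]
3 [205.5 179.1]
```

Request:
apply_moves(rows="0 -1.7 -1 -0.3 0.3 0.6; 0 -1.7 -1 0 0 0; 0 0 -1 0 0 0; 0 0 -0.8 0 0 0; 0 0 0 0 0 0; 0 0 0 0 0 0; 0 0 0 0 0 0")

```text
t: 73.27
position: [418.0, 102.4, 218.0]
ee_rot: [-3.141, 0.02, 0.008]
contact_force: [0.6, 0.2, -0.3]
grip_width: 9.2
```

```bash
python3 - <<'E'
from h import *
corr(-0.8,0)
b=optics.camera("scene"); a=optics.camera("top")
save(b,"q9s",(180,160,250,220),11); save(a,"q9",(195,200,270,250),10)
E
```

```text
t 73.27 TCP [418.  102.4 218. ] tip [417.2 102.6  52. ] F [ 0.6  0.2 -0.3] w 9.2 corr [-0.  -0.3 -0.1]
```

View pics/q9s.png

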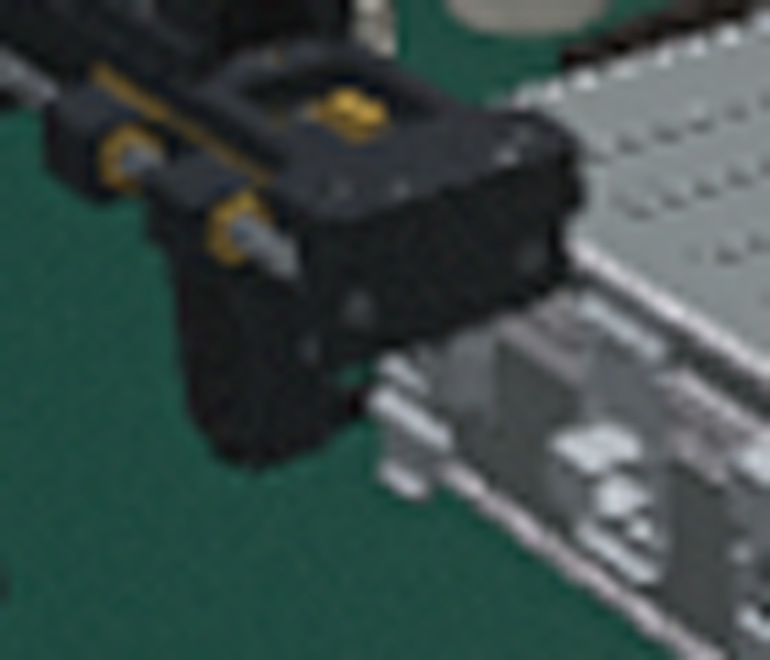

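View pics/q9.png

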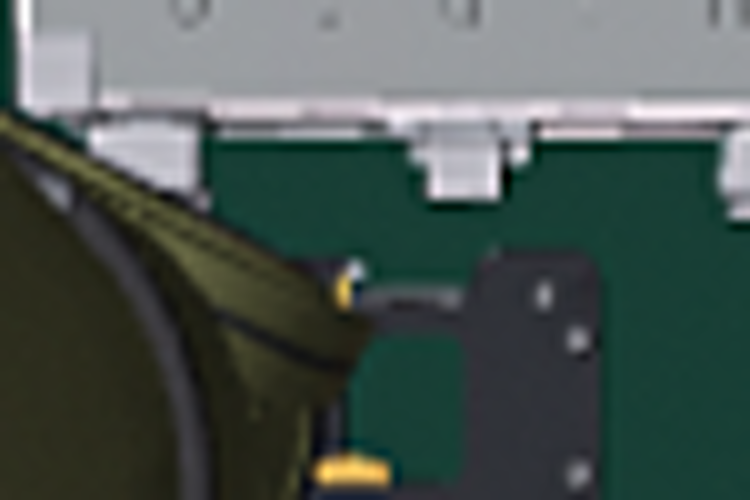

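```bash
python3 - <<'E'
from h import *
b=optics.camera("scene"); a=optics.camera("top")
def boxseg(x0,x1,y0,y1,z0,z1):
    c=[(x,y,z) for x in(x0,x1) for y in(y0,y1) for z in(z0,z1)]
    return [(p,q) for i,p in enumerate(c) for q in c[i+1:] if sum(u!=v for u,v in zip(p,q))==1]
S=boxseg(465,485,33.6,51.6,39.5,56.5)
ov(b,[],S,"s1",(222,190,250,215),24)
ov(b,[],[],"s0",(222,190,250,215),24)
ov(a,[],S,"s2",(225,205,260,225),20)
E
python3 -c "
import cv2,numpy as np
a=cv2.imread('pics/s0.png');b=cv2.imread('pics/s1.png');print(a.shape)
cv2.imwrite('pics/s01.png',cv2.resize(np.hstack([a,b]),None,fx=.58,fy=.58))"
```

```text
(600, 672, 3)
```

View pics/s01.png

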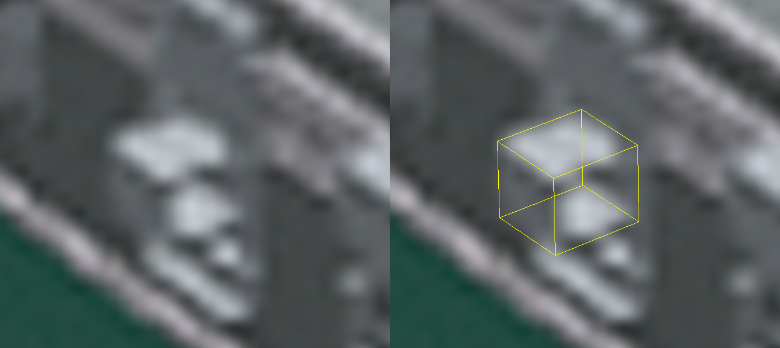

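View pics/s2.png

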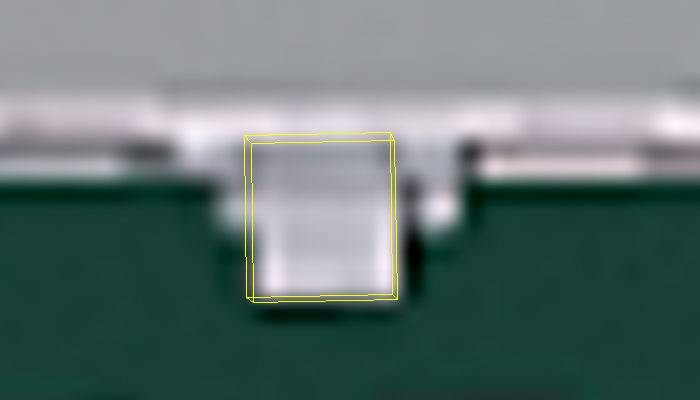

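```bash
python3 - <<'E'
from h import *
b=optics.camera("scene"); a=optics.camera("top")
save(b,"t1s",(208,188,228,204),36); save(a,"t1",(222,218,240,232),40)
print(tri(b,(220.2,199.5),a,(231,226.3)))
corr()
E
```

```text
[447.5  66.7  56.5]
t 73.57 TCP [417.8 102.1 218.1] tip [417.  102.1  52.1] F [ 0.1 -0.3 -0.5] w 9.3 corr [-0.  -0.3 -0.1]
```

View pics/t1s.png

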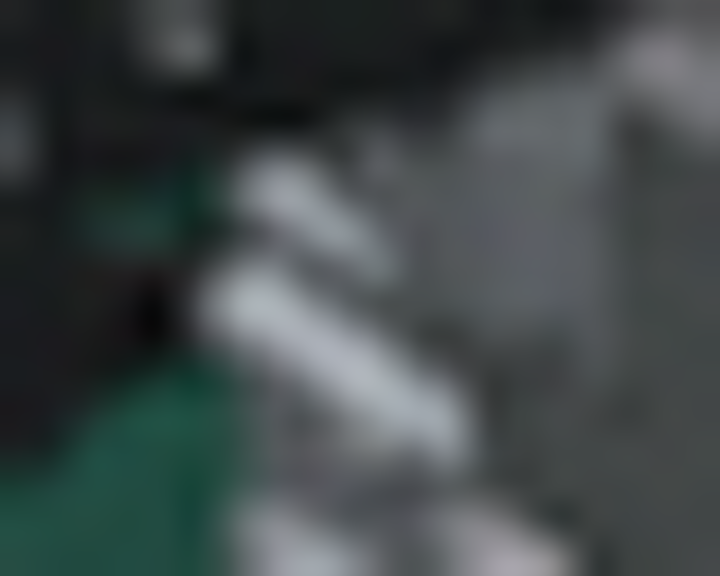

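View pics/t1.png

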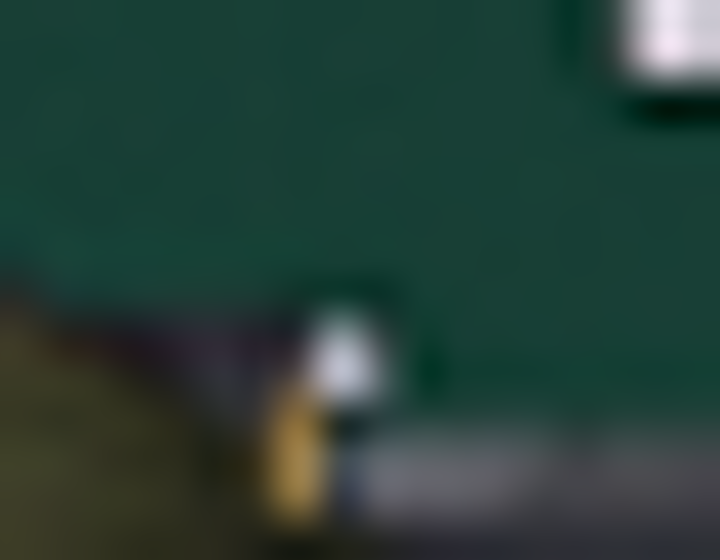

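```bash
python3 - <<'E'
from h import *
b=optics.camera("scene"); a=optics.camera("top")
print(tri(b,(220.2,199.5),a,(231.1,226.7)))
for P in ((446.5,66.6,53),(446.5,66.6,55),(446.5,66.6,57),(449,66.6,53),(449,67,55),(446.5,96.6,55),(449,97,53)): print(P,proj(b,P),proj(a,P))
print("root seen",208+225/36-.5,188+300/36-.5)
E
```

```text
[446.8  66.3  57. ]
(446.5, 66.6, 53) [220.3 200.8] [230.9 227. ]
(446.5, 66.6, 55) [220.3 200.1] [230.9 227. ]
(446.5, 66.6, 57) [220.3 199.5] [230.8 227. ]
(449, 66.6, 53) [221.1 200.5] [230.9 226. ]
(449, 67, 55) [221.  199.8] [230.7 226. ]
(446.5, 96.6, 55) [214.  195.8] [218.7 227.3]
(449, 97, 53) [214.7 196.1] [218.6 226.3]
root seen 213.75 195.83333333333334
```

```bash
python3 - <<'E'
from h import *
b=optics.camera("scene")
def boxseg(x0,x1,y0,y1,z0,z1):
    c=[(x,y,z) for x in(x0,x1) for y in(y0,y1) for z in(z0,z1)]
    return [(p,q) for i,p in enumerate(c) for q in c[i+1:] if sum(u!=v for u,v in zip(p,q))==1]
S=boxseg(408,426,80,97.5,52,70)+[((447,67,53),(447,97,53))]
ov(b,[],S,"u1",(190,180,230,212),19)
im=cv2.imread('pics/u1.png'); im=cv2.convertScaleAbs(im,alpha=2.2,beta=10); cv2.imwrite('pics/u1.png',im)
E
```

```text
(no output)
```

View pics/u1.png

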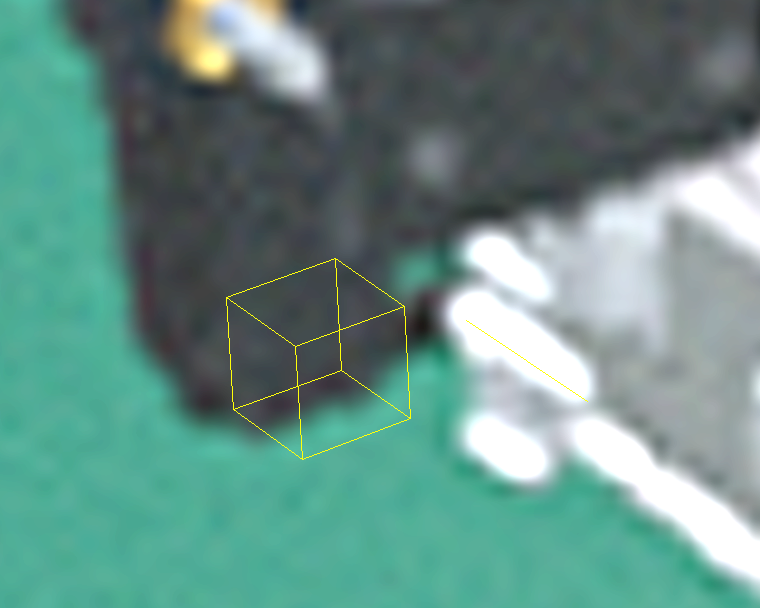

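Request:
apply_moves(rows="0.7 0 -0.2 0 -0.3 -0.1; 0.7 0 -0.2 0 0 0; 0.7 0 -0.2 0 0 0; 0.4 0 0 0 0 0; 0 0 0 0 0 0; 0 0 0 0 0 0; 0 0 0 0 0 0")

```text
t: 74.3
position: [446.6, 101.8, 211.2]
ee_rot: [-3.141, 0.024, -0.003]
contact_force: [-0.7, -0.7, -0.9]
grip_width: 9.5
```

```bash
python3 - <<'E'
from h import *
corr()
b=optics.camera("scene"); a=optics.camera("top")
save(b,"v1s",(208,186,248,216),19); save(a,"v1",(215,200,255,230),19)
im=cv2.imread('pics/v1s.png'); cv2.imwrite('pics/v1s.png',cv2.convertScaleAbs(im,alpha=1.4,beta=0))
E
```

```text
t 74.3 TCP [446.6 101.8 211.2] tip [446.9 101.9  45.2] F [-0.7 -0.7 -0.9] w 9.5 corr [-0.   0.1  0.1]
```

View pics/v1s.png

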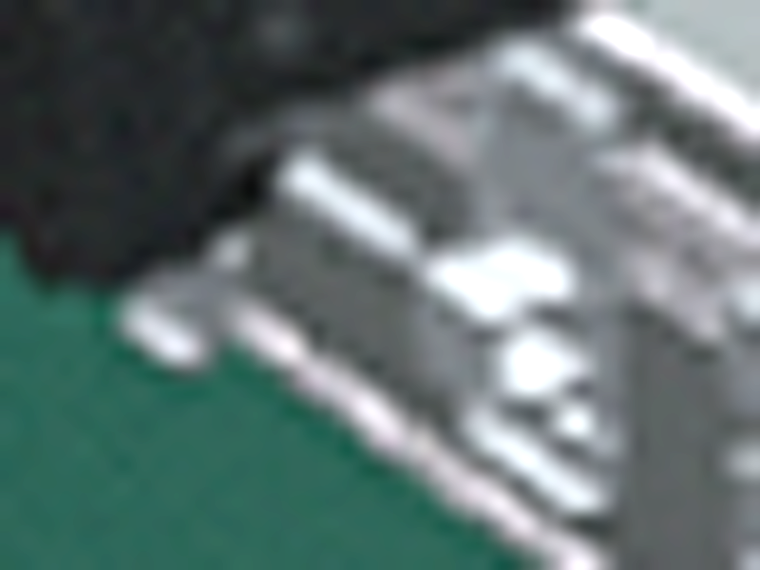

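View pics/v1.png

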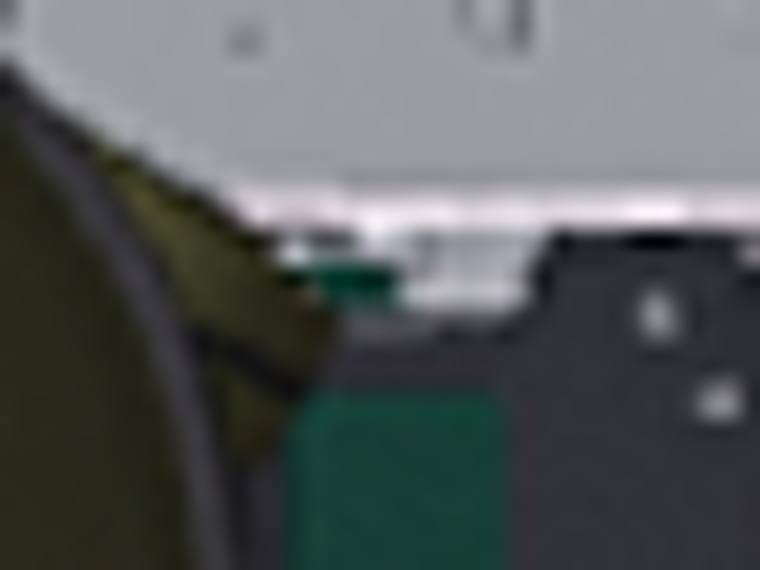

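```bash
python3 - <<'E'
from h import *
b=optics.camera("scene"); a=optics.camera("top")
f=lambda P:((proj(b,P)+.5-np.array([208,186]))*19).round()
g=lambda P:((proj(a,P)+.5-np.array([215,200]))*19).round()
for P in((473.5,51,48),(473.5,34,48),(473.5,67,48),(476.7,67,48),(476.7,67,50),(476.7,97,50),(465,51.6,56.5),(465,33.6,56.5),(480,33.6,56.5),(465,33.6,39.5),(465,51.6,39.5)): print(P,f(P),g(P))
E
```

```text
(473.5, 51, 48) [466. 304.] [431. 315.]
(473.5, 34, 48) [538. 352.] [561. 312.]
(473.5, 67, 48) [399. 260.] [309. 317.]
(476.7, 67, 48) [417. 253.] [309. 293.]
(476.7, 67, 50) [417. 241.] [308. 292.]
(476.7, 97, 50) [295. 162.] [ 78. 296.]
(465, 51.6, 56.5) [413. 269.] [424. 377.]
(465, 33.6, 56.5) [490. 319.] [563. 375.]
(480, 33.6, 56.5) [576. 286.] [561. 259.]
(465, 33.6, 39.5) [492. 425.] [567. 380.]
(465, 51.6, 39.5) [416. 373.] [431. 382.]
```

Request:
apply_moves(rows="-0.35 -0.3 0 0 0.1 0.1; 0 -0.3 0 0 0 0; 0 0 0 0 0 0; 0 0 0 0 0 0")

```text
t: 74.83
position: [441.5, 95.3, 211.4]
ee_rot: [3.141, -0.019, -0.002]
contact_force: [-0.3, -0.1, -0.3]
grip_width: 8.9
```

```bash
python3 - <<'E'
from h import *
corr()
b=optics.camera("scene")
save(b,"v2s",(208,186,248,216),19)
im=cv2.imread('pics/v2s.png'); cv2.imwrite('pics/v2s.png',cv2.convertScaleAbs(im,alpha=1.3,beta=0))
E
```

```text
t 74.83 TCP [441.5  95.3 211.4] tip [441.3  95.2  45.4] F [-0.3 -0.1 -0.3] w 8.9 corr [ 0.  -0.1 -0.1]
```

View pics/v2s.png

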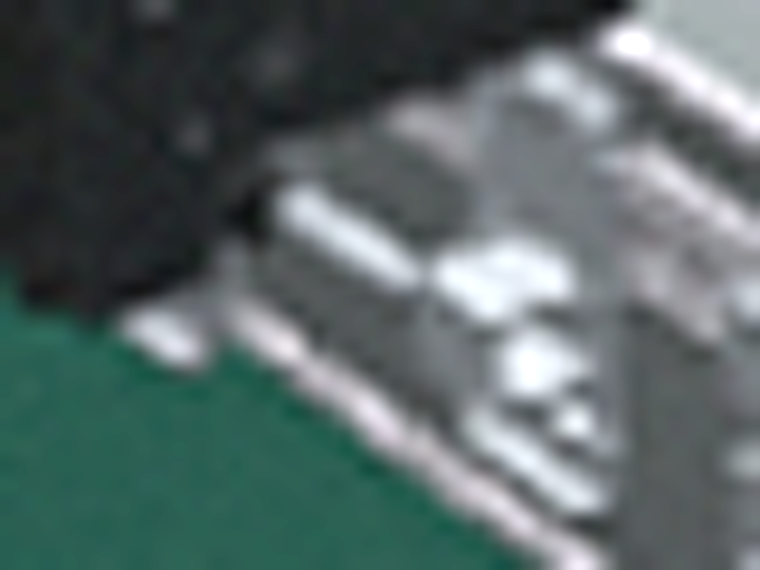

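Request:
apply_moves(rows="0.2 -0.3 0 0 -0.1 -0.1; 0 -0.3 0 0 0 0; 0 0 0 0 0 0; 0 0 0 0 0 0")

```text
t: 75.22
position: [444.0, 88.7, 211.5]
ee_rot: [3.141, -0.022, 0.002]
contact_force: [0.1, -0.0, -0.9]
grip_width: 9.3
```

```bash
python3 - <<'E'
from h import *
corr()
b=optics.camera("scene")
save(b,"v3s",(208,186,248,216),19)
im=cv2.imread('pics/v3s.png'); cv2.imwrite('pics/v3s.png',cv2.convertScaleAbs(im,alpha=1.3,beta=0))
E
```

```text
t 75.22 TCP [444.   88.7 211.5] tip [444.2  88.6  45.5] F [ 0.1 -0.  -0.9] w 9.3 corr [0.  0.1 0. ]
```

View pics/v3s.png

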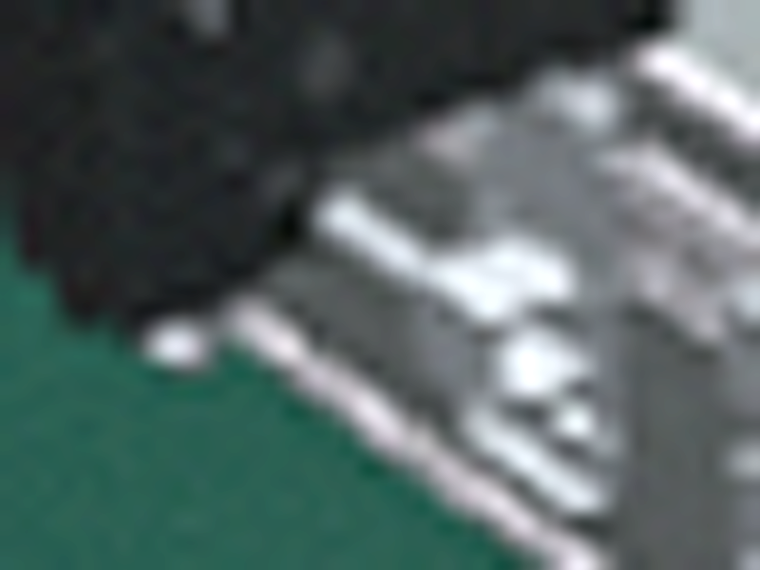

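Request:
apply_moves(rows="0 -0.35 0 0 0 0; 0 -0.3 0 0 0 0; 0 0 0 0 0 0")

```text
t: 75.52
position: [444.0, 81.7, 211.5]
ee_rot: [3.141, -0.022, 0.002]
contact_force: [0.2, -0.6, -0.1]
grip_width: 9.1
```

```bash
python3 - <<'E'
from h import *
corr()
b=optics.camera("scene")
save(b,"v4s",(208,186,248,216),19)
im=cv2.imread('pics/v4s.png'); cv2.imwrite('pics/v4s.png',cv2.convertScaleAbs(im,alpha=1.3,beta=0))
E
```

```text
t 75.52 TCP [444.   81.7 211.5] tip [444.2  81.6  45.5] F [ 0.2 -0.6 -0.1] w 9.1 corr [ 0.   0.1 -0. ]
```

View pics/v4s.png

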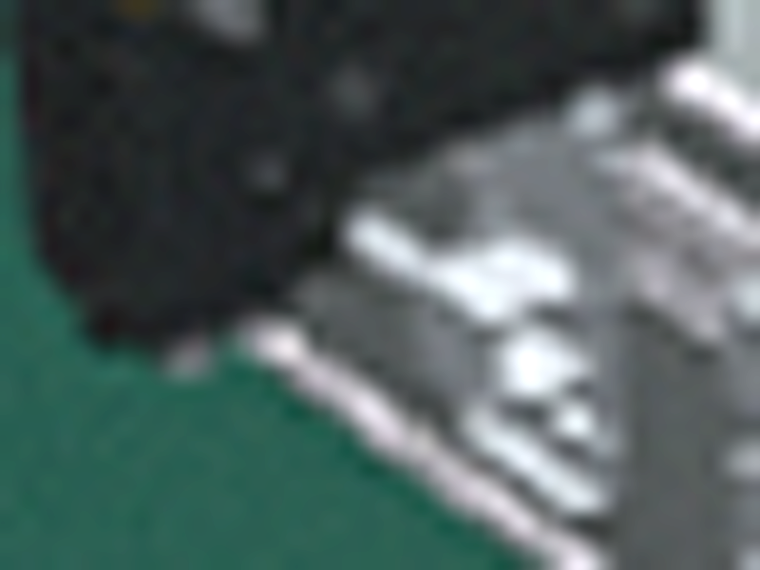

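Request:
apply_moves(rows="0 -0.35 0 0 0 0; 0 -0.35 0 0 0 0; 0 -0.3 0 0 0 0; 0 0 0 0 0 0")

```text
t: 75.9
position: [444.0, 70.9, 211.4]
ee_rot: [3.141, -0.021, 0.002]
contact_force: [0.4, 0.6, -0.7]
grip_width: 9.1
```

```bash
python3 - <<'E'
from h import *
corr()
b=optics.camera("scene")
save(b,"v5s",(208,186,248,216),19)
im=cv2.imread('pics/v5s.png'); cv2.imwrite('pics/v5s.png',cv2.convertScaleAbs(im,alpha=1.3,beta=0))
E
```

```text
t 75.9 TCP [444.   70.9 211.4] tip [444.1  70.9  45.4] F [ 0.4  0.6 -0.7] w 9.1 corr [ 0.   0.1 -0. ]
```

View pics/v5s.png

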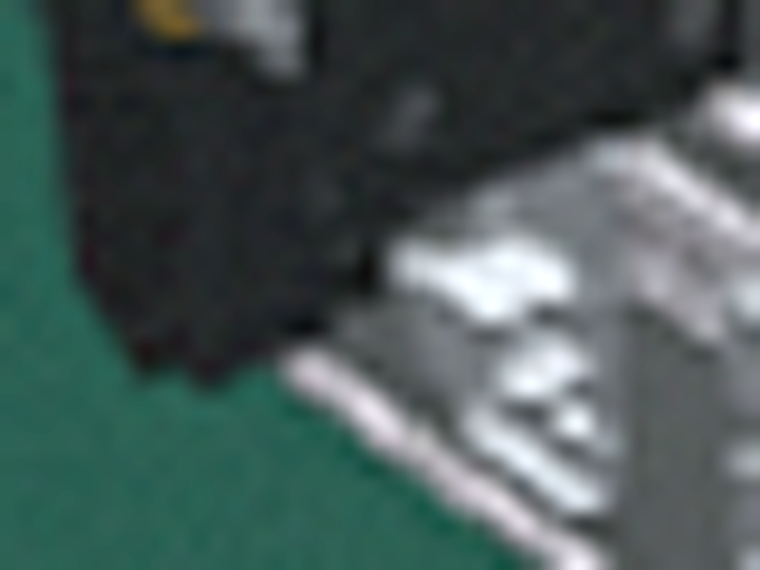

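Request:
apply_moves(rows="0 -0.35 0 0 0 0; 0 -0.35 0 0 0 0; 0 -0.3 0 0 0 0; 0 0 0 0 0 0")

```text
t: 76.28
position: [444.0, 60.4, 211.5]
ee_rot: [-3.141, 0.02, -0.002]
contact_force: [-0.7, -0.1, -0.3]
grip_width: 9.3
```

```bash
python3 - <<'E'
from h import *
corr()
b=optics.camera("scene")
save(b,"v6s",(208,186,248,216),19)
im=cv2.imread('pics/v6s.png'); cv2.imwrite('pics/v6s.png',cv2.convertScaleAbs(im,alpha=1.3,beta=0))
E
```

```text
t 76.28 TCP [444.   60.4 211.5] tip [444.2  60.4  45.5] F [-0.7 -0.1 -0.3] w 9.3 corr [-0.   0.1 -0.1]
```

View pics/v6s.png

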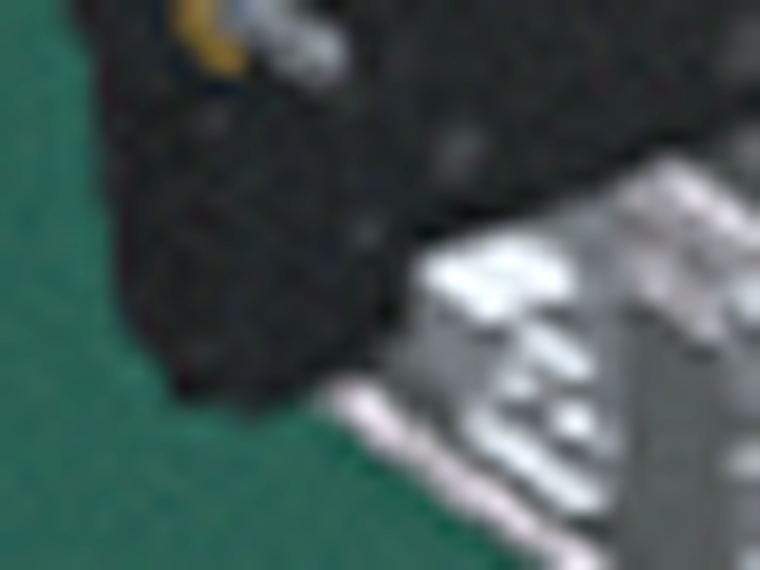

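Request:
apply_moves(rows="0 -0.3 0 0 0 0; 0 0 0 0 0 0; 0 0 0 0 0 0")

```text
t: 76.58
position: [444.1, 57.6, 211.5]
ee_rot: [-3.14, 0.02, -0.003]
contact_force: [0.6, -0.8, -0.1]
grip_width: 9.4
```

```bash
python3 - <<'E'
from h import *
corr()
E
```

```text
t 76.58 TCP [444.1  57.6 211.5] tip [444.4  57.8  45.5] F [ 0.6 -0.8 -0.1] w 9.4 corr [-0.1  0.1 -0.1]
```

Request:
apply_moves(rows="0 0 0 0 0 0; 0 0 0 0 0 0; 0 0 0 0 0 0; 0 0 0 0 0 0; 0 0 0 0 0 0; 0 0 0 0 0 0", jaw=0.65, newtons=5)

```text
t: 77.08
position: [444.2, 58.1, 211.6]
ee_rot: [-3.14, 0.018, -0.003]
contact_force: [0.0, -0.2, 0.1]
grip_width: 15.7
```

```bash
python3 - <<'E'
from h import *
corr()
b=optics.camera("scene")
save(b,"v7s",(208,186,248,216),19)
im=cv2.imread('pics/v7s.png'); cv2.imwrite('pics/v7s.png',cv2.convertScaleAbs(im,alpha=1.3,beta=0))
E
```

```text
t 77.08 TCP [444.2  58.1 211.6] tip [444.6  58.4  45.6] F [ 0.  -0.2  0.1] w 15.7 corr [-0.1  0.1 -0.1]
```

View pics/v7s.png

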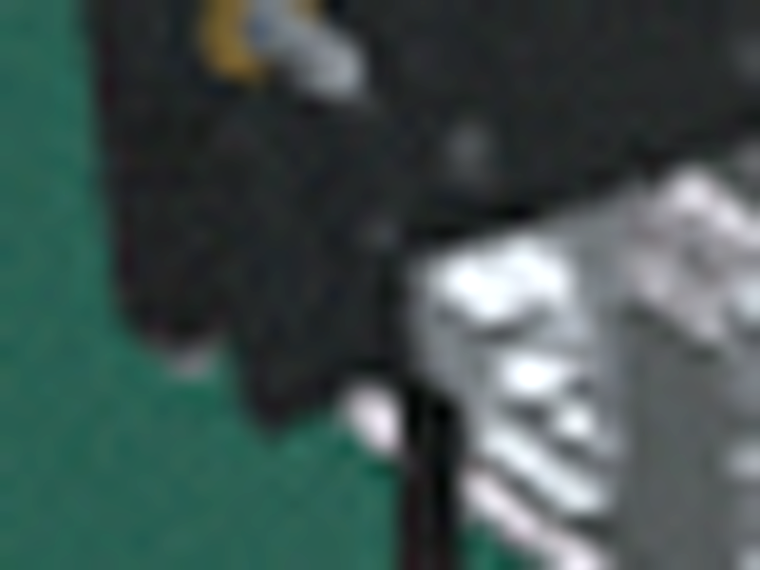

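Request:
apply_moves(rows="-0.8 0 0 0 0 0; -1.5 0 0 0 0 0; -1.5 0 1 0 0 0; -1 0 3 0 0 0; 0 -3 3 0 0 0; 0 -4 3 0 0 0; 0 -4 2 0 0 0; 0 -4 2 0 0 0; 0 -4 1 0 0 0; 0 0 0 0 0 0")

```text
t: 77.97
position: [401.5, -120.3, 361.9]
ee_rot: [3.139, 0.006, -0.016]
contact_force: [0.0, 0.7, -0.6]
grip_width: 15.4
```

Request:
apply_moves(rows="0 -4 0 0 0 0; 0 -4 0 0 0 0; 0 -4 0 0 0 0; 0 -4 0 0 0 0; 0 -4 0 0 0 0; 0 -3 0 0 0 0; 0 0 0 0 0 0; 0 0 0 0 0 0")

```text
t: 78.63
position: [397.0, -357.0, 361.8]
ee_rot: [3.137, -0.01, -0.012]
contact_force: [-0.1, 0.7, -0.6]
grip_width: 15.3
```

```bash
python3 - <<'E'
from h import *
corr()
b=optics.camera("scene"); a=optics.camera("top")
save(b,"w1s",(205,175,265,220),13); save(a,"w1",(190,140,300,230),7); save(b,"w1f",None,1.5)
for n in ("pin","pin_tip","pin_root","hasp_tip","claw_l","claw_r","keeper_l","keeper_r"):
    for nm,p in(("scene",b),("top",a)):
        print(n,nm,[(np.round(d["point"],1),round(d["confidence"],2)) for d in place_of(p,n)[:2]])
E
```

```text
t 78.63 TCP [ 397.  -357.   361.8] tip [ 395.7 -357.8  195.8] F [-0.1  0.7 -0.6] w 15.3 corr [ 0.2 -0.4 -0.5]
pin scene [(array([482. ,  55.6,  44.2]), 0.61), (array([471.9,  38.5,  48.7]), 0.31)]
pin top [(array([477.1,  54.7,  43.5]), 0.4)]
pin_tip scene [(array([475.5,  20.6,  56.8]), 0.57)]
pin_tip top [(array([480.3,  20.9,  53.9]), 0.51)]
pin_root scene [(array([482.8,  42.8,  86.3]), 0.64), (array([478.5,  53.9,  45.1]), 0.5)]
pin_root top [(array([ 662.2, -202.4,    1.4]), 0.5), (array([474.5,  52.7,  45.9]), 0.42)]
hasp_tip scene [(array([485.8,  41.7,  18. ]), 0.62)]
hasp_tip top [(array([484.3,  39.8,  23.7]), 0.56)]
claw_l scene [(array([473.7, -34.1,  82.6]), 0.62), (array([476.4, 116.8,  82. ]), 0.59)]
claw_l top [(array([478. , 113.2,  80.8]), 0.64), (array([475.5, -32.4,  77.4]), 0.47)]
claw_r scene [(array([473.7, -34.1,  82.6]), 0.62), (array([476.4, 116.8,  82. ]), 0.59)]
claw_r top [(array([478. , 113.2,  80.8]), 0.64), (array([475.5, -32.4,  77.4]), 0.47)]
keeper_l scene [(array([475.8, 118.8,  82.2]), 0.9), (array([474.9, -35.8,  82. ]), 0.57)]
keeper_l top [(array([469.8, -34. ,  80.1]), 0.6), (array([615.3,  38.8,  67. ]), 0.26)]
keeper_r scene [(array([475.8, 118.8,  82.2]), 0.9), (array([474.9, -35.8,  82. ]), 0.57)]
keeper_r top [(array([469.8, -34. ,  80.1]), 0.6), (array([615.3,  38.8,  67. ]), 0.26)]
```

View pics/w1s.png

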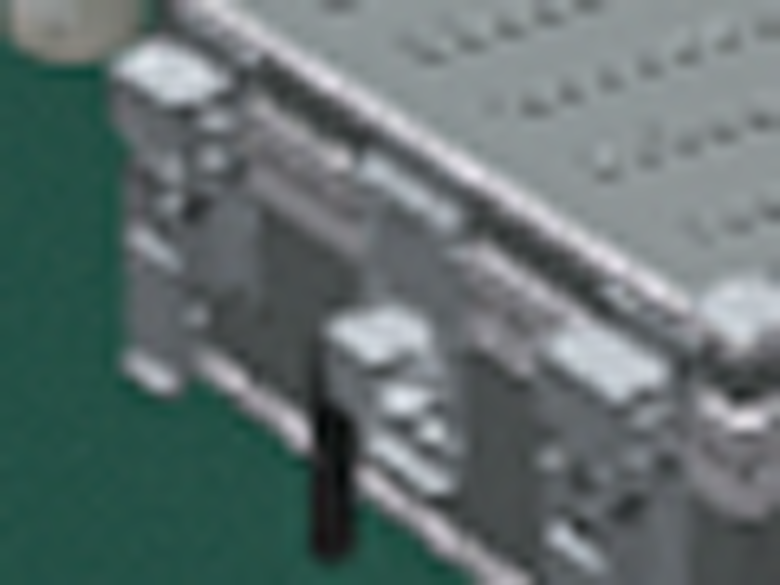

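View pics/w1.png

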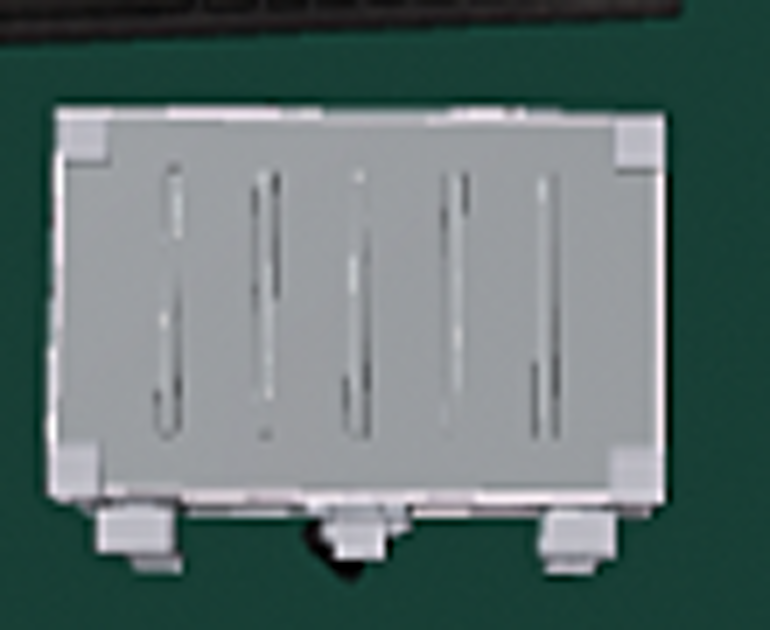

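View pics/w1f.png

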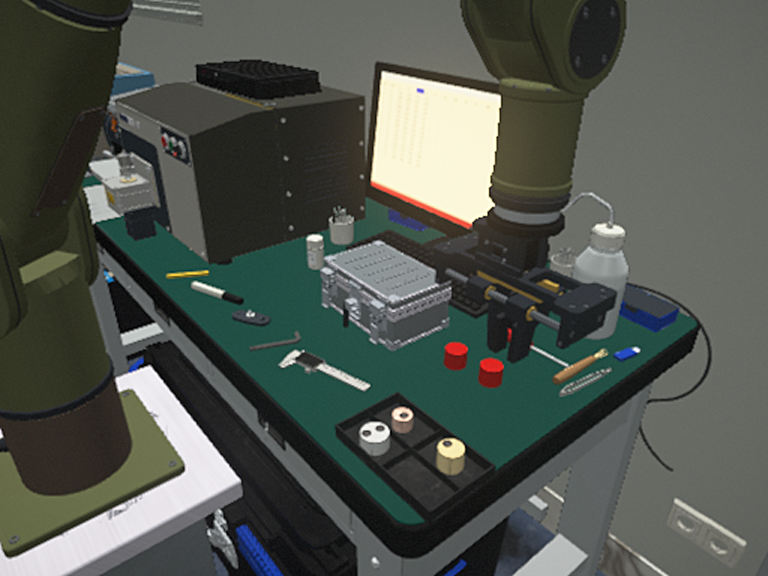

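```bash
python3 - <<'E'
from h import *
b=optics.camera("scene"); a=optics.camera("top")
T=(477,20.8,54);Rr=(475,52,45)
ov(b,[],[],"x1s",(226,195,246,220),28); ov(a,[],[],"x1",(228,205,256,226),26)
ov(b,[],[(T,Rr)],"x2s",(226,195,246,220),28)
im=np.hstack([cv2.imread('pics/x1s.png'),cv2.imread('pics/x2s.png')]); cv2.imwrite('pics/x12.png',cv2.resize(im,None,fx=.7,fy=.7))
for n in ("pin","pin_tip","pin_root"):
    for nm,p in(("scene",b),("top",a)):
        print(n,nm,[(np.round(d["point"],1),round(d["confidence"],2)) for d in place_of(p,n)[:2]])
corr()
E
```

```text
pin scene [(array([481.8,  55.2,  42.6]), 0.38)]
pin top [(array([478.7,  56.3,  43.9]), 0.46), (array([475.1,  55.1,  43.4]), 0.29)]
pin_tip scene [(array([477. ,  23.5,  51.3]), 0.46)]
pin_tip top [(array([478.2,  23.7,  53. ]), 0.37)]
pin_root scene [(array([479.5,  52.8,  47.1]), 0.65)]
pin_root top [(array([475.9,  52.5,  42. ]), 0.4), (array([474.4,  39.5,  49.3]), 0.38)]
t 79.93 TCP [ 397.6 -355.9  362.4] tip [ 396.4 -356.7  196.4] F [ 0.1  0.2 -0.9] w 15.7 corr [ 0.3 -0.4 -0.7]
```

View pics/x12.png

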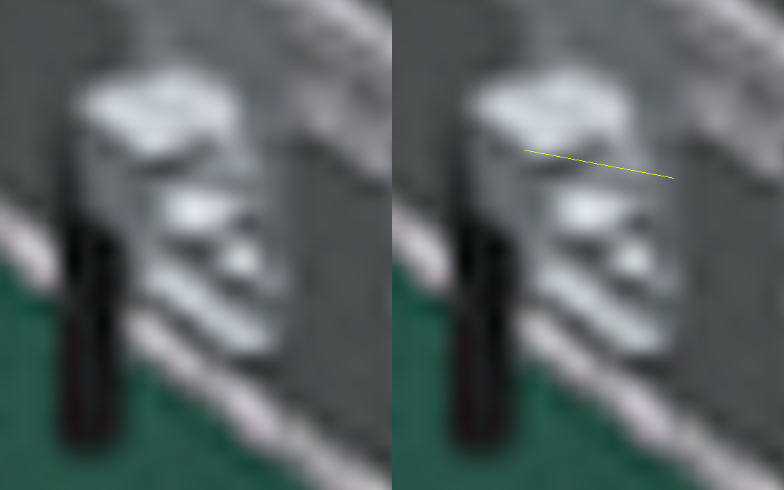

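View pics/x1.png

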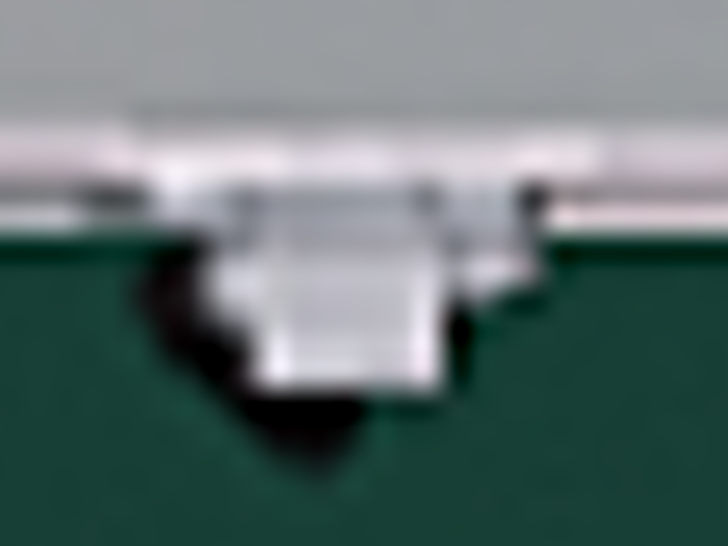

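```bash
python3 - <<'E'
from h import *
b=optics.camera("scene")
save(b,"y",(208,186,248,216),19)
im=cv2.convertScaleAbs(cv2.imread('pics/y.png'),alpha=1.3); v=cv2.imread('pics/v1s.png'); v=cv2.convertScaleAbs(v,alpha=1.3/1.4)
v6=cv2.imread('pics/v6s.png')
sl=(slice(200,540),slice(360,680))
o=np.hstack([v[sl],v6[sl],im[sl]]); print(o.shape); cv2.imwrite('pics/y1.png',cv2.resize(o,None,fx=.83,fy=.83))
a=optics.camera("top"); ov(a,[],[],"y2a",(225,205,260,225),20)
E
python3 -c "
import cv2,numpy as np
a=cv2.imread('pics/s2.png');b=cv2.imread('pics/y2a.png')
cv2.imwrite('pics/y2.png',cv2.resize(np.vstack([a[80:360],b[80:360]]),None,fx=1,fy=1))"
```

```text
(340, 960, 3)
```

View pics/y1.png

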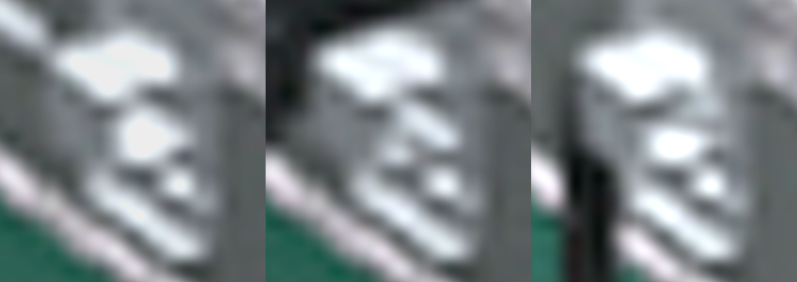

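View pics/y2.png

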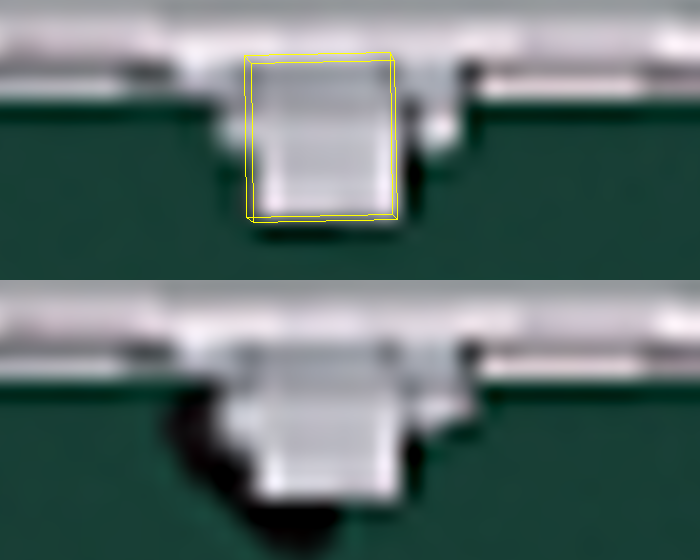

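```bash
python3 - <<'E'
from h import *
a=optics.camera("top")
print(unproj(a,(225+478/20-.5,214.75),52), unproj(a,(225+402/20-.5,216),56.5), unproj(a,(225+258/20-.5,216),56.5))
for n in ("jar","driver"): print(n,[(d["point"],round(d["confidence"],2)) for d in place_of(a,n)[:1]])
E
```

```text
[476.1  23.   52. ] [472.9  32.3  56.5] [473.3  50.1  56.5]
jar [([562.8, 291.8, -3.1], 0.59)]
driver [([658.7, -203.2, 1.4], 0.83)]
```

```bash
python3 - <<'E'
from station import bot
print(bot.hand_in())
E
```

```text
the job is handed in; nothing more can be done
None
```

The sample case is packed, shut and pinned, and the job was handed in at about 80 s.

**What I did:** I stood the three plain steel discs that were on the bench (37, 36 and 32 mm) in separate bays and shut the lid. Then I folded the hasp over the staple and hooked and closed both latches. The pin, which had been knocked aside earlier, went through the staple from the left with no noticeable force.

**Last checks in both cameras:**
- **Lid, latches and hasp:** the lid is shut, both levers are down with the claws on their keepers, and the hasp is flat.
- **Pin:** the tip is about 9 to 12 mm out on the right. My own top-view measurement gave 9.3 mm and the networks up to 12. The pin now hangs tilted, with its handle down and forward.
- **Surroundings:** the jar, screwdriver, standard discs and red discs look undisturbed, and the robot is clear of everything.

**What went less well:**
- The first disc stood tilted at first and had to be put right.
- My first try at hooking the right claw missed and was redone.
- One press on the lid with the fingertips reached about 100 N, under the 120 N limit.
- The shank height measured by camera was about 3 mm above what the grasp implied. I went between the two values, and the fit was free.
- I could not look at the discs again after the lid was shut.

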